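# Set up a valve spacer pack on the setting plate

## Robot

A 7-joint arm with a two-finger parallel gripper is mounted at the origin on the work surface. World frame = base frame: x ahead of the robot, y to its left, z up, the work surface at z = 0. Lengths are in m, angles in rad, forces in N, time in s.
With the tool pointing down it reaches from about 0.425 to 0.925 m from the base axis. Payload 6.8 kg.
Tool frame: the origin (TCP) lies midway between the tips of the shut fingers; the grasp point (between the pads) lies 19 mm behind it; z points along the fingers, y is the direction in which the jaws open and shut (so a half turn about z gives the same grasp; the last joint's range is limited). The gripper opens to 85 mm and grips with 20 to 120 N. Pads are 22 mm wide; open, the fingers measure 114 mm over their backs; the gripper's body (76 mm by 85 mm) begins 54 mm behind the grasp point. The pads swing forward as they close: fully open they stand 13 mm farther back than shut.
Start: joints at [1.037, 0.477, 0.022, 1.555, -0.011, 1.109, -0.083], TCP at [0.279, -0.615, 0.231] pointing down, gripper open.
Joint ranges: [-2.96, 2.96], [-0.34, 2.1], [-1.41, 1.46], [0.24, 2.44], [-1.37, 4.51], [0.17, 1.92], [-2.96, 2.96]. Speed limits (rad/s): [2.39, 2.39, 3.14, 3.14, 3.14, 3.14, 3.14].

## Interface

Orientations are given as a unit quaternion [w, x, y, z].
In Python, from station import * gives the robot as it stands. The module is installed in compiled form; this text tells all that it offers.
- The arm moves only by the tool jog_arm, never from a script. Its arguments are lists of equal length, an entry for each row: "dp": the shift along the tool's x, y, z in units of 25 mm (1.0 is 25 mm), a list of three; "angular": the turn, a rotation vector about the tool's x, y, z in units of 5 degrees (1.0 is 5 degrees), a list of three; "claw": the finger opening in mm, from 0 to 85.4. A call has exactly 5 rows; each row is the pose to reach, as a shift and turn from the pose commanded when the call began, along the tool's axes at that moment; what a row does not reach only later rows make up. A row lasts 1/10 s, in which the tool goes at most 50 mm and 8.59 degrees, less where a joint would pass 70% of its speed; a pose out of reach is approached as far as the arm can. A call with a gripper value outside its range is refused whole. The fingers move at their own pace and stop on an object; "grip_force" is the grip in N (left out, the last holds). Time passes only in rows, so rows that repeat a pose let the fingers close, or fill a call up. It gives the time, the measured TCP pose, the force and the opening at its end, in the units of the state.
- get_obs(): the state, without advancing time (a new reading comes with each control period).
- read_camera(name): name is "scene" or "top" or "wrist"; returns a dict with "pixels" (400x640x3 uint8, blue, green, red), "camera_matrix" (3x3 intrinsics, pixels), "k1" (the pictures are not rectified: a ray, as slopes to the right and down, at radius r is drawn at 1 + k1 r^2 times it, then the intrinsics apply), "rvec" (rotation vector, rad) and "tvec" (3), from world to camera coordinates, as OpenCV has them. Camera axes: x right, y down, z forward; pixel columns grow to the right and rows downward; lengths in m; the calibration is good to about 2 mm. A picture is of the moment at which its call begins. There is no depth.
- hand_in(): hands the job in, once; it reports no verdict.
The state is a dict: "t": time; "q": joint angles; "joint_vel": joint speeds; "joint_torque": joint torques, N m; "eef_pos": TCP position; "tool_rot": TCP orientation; "contact_force": force on the tool from outside, world axes, zero at the start; "torque": the same for the moment, N m; "gripper_width": opening from 0.0 (shut) to 1.0 (fully open).
Only numpy, scipy, OpenCV 4.12 (cv2) and the standard library are available. Lean on these libraries where they do the work, as an engineer would, in place of code of your own. Each camera call takes 0.05 s, during which the arm holds its last target.

## Task

Build the spacer pack for the valve: with the scraper, not with the fingers, push every loose chip off the steel setting plate into the trough along its edge, and put the scraper back, standing on its rubber pad. Once the plate is clear, stand the guide sleeve upright wholly on the plate and stack spacer discs flat inside it, thick and thin as needed, until the top of the stack is level with the line on the sleeve. Leave the discs you do not need lying flat on the purple liner, and do not disturb the nut or the gauge.

Things in the scene. Friction and masses are not known exactly. Their poses are not given: they have to be found in the camera images.
- plate: Fixed steel setting plate, 200 (x) x 220 (y) mm, top 30 mm above the bench; +x points away from the robot, yaw under 0.15 rad. Origin under its centre, on the bench. Along its -y edge is the dark chip trough, y = -110 to -180 mm, 200 mm long in x, floor 3 mm and rim 22 mm above the bench, open above. The plate has no rims.
- liner: Fixed purple liner, 210 (x) x 230 (y) x 3 mm, left or right of the plate; the spacer discs and a brass nut lie flat on it in two rows 96 mm apart in x, about 54 mm apart within a row (y). Origin under its centre, on the bench.
- kit: Fixed flat aluminium kit tray, 210 (x) x 230 (y) x 3 mm, on the other side of the plate from the liner. Origin under its centre, on the bench. On it a black rubber pad, 170 (x) x 85 (y) mm, centred at tray x = 0, y = +60 mm, pad top 6 mm above the bench: the scraper's place. The sleeve starts on the -y half.
- sleeve: Loose steel guide sleeve, 0.25 to 0.4 kg, 60 mm high, open at both ends; bore 52, outside 60, foot flange 78 mm across, 6 mm thick. Origin: centre of its underside, z along the bore. Above the flange two slots 30 mm wide, open at the top, face its +x and -x (fingers holding a disc can pass down them); half walls at +y, -y. Black line round the walls 42 mm above the underside.
- scraper: Loose scraper block, 0.2 to 0.33 kg: wooden base 130 (x) x 48 (y) mm, 18 mm high with a white lip below, and along its middle a grip 76 (x) x 26 (y) mm; total height 50 mm. Origin at the centre of its underside, z up. Stands on its lip; pushed broadside (along its y).
- thick1: Thick spacer disc, plain steel, 46 mm in diameter, 12 mm thick, 0.16 kg, solid, both faces alike. Origin at its middle, z along its axis (either way up). Two or three thick discs are present; None if absent.
- thick2: Thick spacer disc, plain steel, 46 mm in diameter, 12 mm thick, 0.16 kg, solid, both faces alike. Origin at its middle, z along its axis (either way up). Two or three thick discs are present; None if absent.
- thick3: Thick spacer disc, plain steel, 46 mm in diameter, 12 mm thick, 0.16 kg, solid, both faces alike. Origin at its middle, z along its axis (either way up). Two or three thick discs are present; None if absent.
- thin1: Thin spacer disc, plain steel, 46 mm in diameter, 6 mm thick, 0.08 kg, solid, both faces alike. Origin at its middle, z along its axis (either way up). All four thin discs are present.
- thin2: Thin spacer disc, plain steel, 46 mm in diameter, 6 mm thick, 0.08 kg, solid, both faces alike. Origin at its middle, z along its axis (either way up). All four thin discs are present.
- thin3: Thin spacer disc, plain steel, 46 mm in diameter, 6 mm thick, 0.08 kg, solid, both faces alike. Origin at its middle, z along its axis (either way up). All four thin discs are present.
- thin4: Thin spacer disc, plain steel, 46 mm in diameter, 6 mm thick, 0.08 kg, solid, both faces alike. Origin at its middle, z along its axis (either way up). All four thin discs are present.
- chip1: Loose flat chip of dark steel, about 16 to 20 x 12 to 15 x 6 mm, 12 g, lying on the plate at the start. Origin at its middle. Three to five chips are present; None if absent.
- chip2: Loose flat chip of dark steel, about 16 to 20 x 12 to 15 x 6 mm, 12 g, lying on the plate at the start. Origin at its middle. Three to five chips are present; None if absent.
- chip3: Loose flat chip of dark steel, about 16 to 20 x 12 to 15 x 6 mm, 12 g, lying on the plate at the start. Origin at its middle. Three to five chips are present; None if absent.
- chip4: Loose flat chip of dark steel, about 16 to 20 x 12 to 15 x 6 mm, 12 g, lying on the plate at the start. Origin at its middle. Three to five chips are present; None if absent.
- chip5: Loose flat chip of dark steel, about 16 to 20 x 12 to 15 x 6 mm, 12 g, lying on the plate at the start. Origin at its middle. Three to five chips are present; None if absent.
- nut: Brass hexagon nut, 37 mm over the corners, 14 mm high, lying among the discs; not part of the job. Origin at the centre of its underside.
- gauge: Loose round pressure gauge, 68 mm in diameter, lying face up beyond the plate; not part of the job. Origin at the centre of its underside.
Things that resemble listed ones, but are neither listed nor needed, are in the scene too. What is shaped like the sleeve but green or pink is not meant.

How it is judged:
On the way, in this order (a step that is already met when the one before it is completed fails the run):
1. every chip has been pushed off the plate into the trough (x of chip1 in the frame of plate between -0.1 and 0.1 m and y of chip1 in the frame of plate between -0.18 and -0.108 m and z of each of chip1, chip2, chip3, chip4, chip5 in the frame of plate below 0.022 m and x of chip2 in the frame of plate between -0.1 and 0.1 m and y of chip2 in the frame of plate between -0.18 and -0.108 m and x of chip3 in the frame of plate between -0.1 and 0.1 m and y of chip3 in the frame of plate between -0.18 and -0.108 m and x of chip4 in the frame of plate between -0.1 and 0.1 m and y of chip4 in the frame of plate between -0.18 and -0.108 m and x of chip5 in the frame of plate between -0.1 and 0.1 m and y of chip5 in the frame of plate between -0.18 and -0.108 m), for 0.2 s.
2. the sleeve stands upright, its whole foot on the cleared plate, released (x of sleeve in the frame of plate between -0.061 and 0.061 m and y of sleeve in the frame of plate between -0.071 and 0.071 m and z of sleeve in the frame of plate between 0.027 and 0.033 m and angle between sleeve's own z axis and vertical below 0.06 rad and contact force between the fingers and sleeve below 0.3 N), for 0.2 s.
3. discs are stacked flat in the sleeve up to the line (x of sleeve in the frame of plate between -0.061 and 0.061 m and y of sleeve in the frame of plate between -0.071 and 0.071 m and z of sleeve in the frame of plate between 0.027 and 0.033 m and angle between sleeve's own z axis and vertical below 0.06 rad and (((horizontal distance between thick1 and sleeve below 0.006 m and angle between the z axis of thick1 and the z axis of sleeve, either way round below 0.1 rad and z of thick1 in the frame of sleeve between 0 and 0.0385 m) and z of thick1 in the frame of sleeve above 0.0335 m) or ((horizontal distance between thick2 and sleeve below 0.006 m and angle between the z axis of thick2 and the z axis of sleeve, either way round below 0.1 rad and z of thick2 in the frame of sleeve between 0 and 0.0385 m) and z of thick2 in the frame of sleeve above 0.0335 m) or ((horizontal distance between thick3 and sleeve below 0.006 m and angle between the z axis of thick3 and the z axis of sleeve, either way round below 0.1 rad and z of thick3 in the frame of sleeve between 0 and 0.0385 m) and z of thick3 in the frame of sleeve above 0.0335 m) or ((horizontal distance between thin1 and sleeve below 0.006 m and angle between the z axis of thin1 and the z axis of sleeve, either way round below 0.1 rad and z of thin1 in the frame of sleeve between 0 and 0.0415 m) and z of thin1 in the frame of sleeve above 0.0365 m) or ((horizontal distance between thin2 and sleeve below 0.006 m and angle between the z axis of thin2 and the z axis of sleeve, either way round below 0.1 rad and z of thin2 in the frame of sleeve between 0 and 0.0415 m) and z of thin2 in the frame of sleeve above 0.0365 m) or ((horizontal distance between thin3 and sleeve below 0.006 m and angle between the z axis of thin3 and the z axis of sleeve, either way round below 0.1 rad and z of thin3 in the frame of sleeve between 0 and 0.0415 m) and z of thin3 in the frame of sleeve above 0.0365 m) or ((horizontal distance between thin4 and sleeve below 0.006 m and angle between the z axis of thin4 and the z axis of sleeve, either way round below 0.1 rad and z of thin4 in the frame of sleeve between 0 and 0.0415 m) and z of thin4 in the frame of sleeve above 0.0365 m))), for 0.2 s.
At the end, for the whole second after the job is handed in: Sleeve upright, whole foot on the plate; stack flat in it, top within 2.5 mm of the line, no disc above; other discs flat on the liner; all chips in the trough; scraper upright on its pad (centre within 35 mm of the pad's in x, 30 mm in y); all at rest (all of step 1 and all of step 3 and ((horizontal distance between thick1 and sleeve below 0.006 m and angle between the z axis of thick1 and the z axis of sleeve, either way round below 0.1 rad and z of thick1 in the frame of sleeve between 0 and 0.0385 m) or (x of thick1 in the frame of liner between -0.105 and 0.105 m and y of thick1 in the frame of liner between -0.115 and 0.115 m and z of thick1 in the frame of liner below 0.012 m and angle between the z axis of thick1 and the z axis of liner, either way round below 0.15 rad)) and ((horizontal distance between thick2 and sleeve below 0.006 m and angle between the z axis of thick2 and the z axis of sleeve, either way round below 0.1 rad and z of thick2 in the frame of sleeve between 0 and 0.0385 m) or (x of thick2 in the frame of liner between -0.105 and 0.105 m and y of thick2 in the frame of liner between -0.115 and 0.115 m and z of thick2 in the frame of liner below 0.012 m and angle between the z axis of thick2 and the z axis of liner, either way round below 0.15 rad)) and ((horizontal distance between thick3 and sleeve below 0.006 m and angle between the z axis of thick3 and the z axis of sleeve, either way round below 0.1 rad and z of thick3 in the frame of sleeve between 0 and 0.0385 m) or (x of thick3 in the frame of liner between -0.105 and 0.105 m and y of thick3 in the frame of liner between -0.115 and 0.115 m and z of thick3 in the frame of liner below 0.012 m and angle between the z axis of thick3 and the z axis of liner, either way round below 0.15 rad)) and ((horizontal distance between thin1 and sleeve below 0.006 m and angle between the z axis of thin1 and the z axis of sleeve, either way round below 0.1 rad and z of thin1 in the frame of sleeve between 0 and 0.0415 m) or (x of thin1 in the frame of liner between -0.105 and 0.105 m and y of thin1 in the frame of liner between -0.115 and 0.115 m and z of thin1 in the frame of liner below 0.012 m and angle between the z axis of thin1 and the z axis of liner, either way round below 0.15 rad)) and ((horizontal distance between thin2 and sleeve below 0.006 m and angle between the z axis of thin2 and the z axis of sleeve, either way round below 0.1 rad and z of thin2 in the frame of sleeve between 0 and 0.0415 m) or (x of thin2 in the frame of liner between -0.105 and 0.105 m and y of thin2 in the frame of liner between -0.115 and 0.115 m and z of thin2 in the frame of liner below 0.012 m and angle between the z axis of thin2 and the z axis of liner, either way round below 0.15 rad)) and ((horizontal distance between thin3 and sleeve below 0.006 m and angle between the z axis of thin3 and the z axis of sleeve, either way round below 0.1 rad and z of thin3 in the frame of sleeve between 0 and 0.0415 m) or (x of thin3 in the frame of liner between -0.105 and 0.105 m and y of thin3 in the frame of liner between -0.115 and 0.115 m and z of thin3 in the frame of liner below 0.012 m and angle between the z axis of thin3 and the z axis of liner, either way round below 0.15 rad)) and ((horizontal distance between thin4 and sleeve below 0.006 m and angle between the z axis of thin4 and the z axis of sleeve, either way round below 0.1 rad and z of thin4 in the frame of sleeve between 0 and 0.0415 m) or (x of thin4 in the frame of liner between -0.105 and 0.105 m and y of thin4 in the frame of liner between -0.115 and 0.115 m and z of thin4 in the frame of liner below 0.012 m and angle between the z axis of thin4 and the z axis of liner, either way round below 0.15 rad)) and x of scraper in the frame of kit between -0.035 and 0.035 m and y of scraper in the frame of kit between 0.03 and 0.09 m and z of scraper in the frame of kit between 0.003 and 0.009 m and angle between scraper's own z axis and vertical below 0.1 rad and linear speed of each of thick1, thick2, thick3, thin1, thin2, thin3, thin4, sleeve, scraper below 0.02 m/s); the robot touches nothing.
It fails at once if the fingers push a chip that is on the plate ((contact force between the fingers and chip1 above 0.5 N and z of chip1 in the frame of plate above 0.028 m) or (contact force between the fingers and chip2 above 0.5 N and z of chip2 in the frame of plate above 0.028 m) or (contact force between the fingers and chip3 above 0.5 N and z of chip3 in the frame of plate above 0.028 m) or (contact force between the fingers and chip4 above 0.5 N and z of chip4 in the frame of plate above 0.028 m) or (contact force between the fingers and chip5 above 0.5 N and z of chip5 in the frame of plate above 0.028 m)).
It fails at once if the nut or the gauge is moved more than 50 mm (distance of any of nut, gauge from where it was at the start of the episode above 0.05 m).
Of thick1, thick2, thick3 only 2 to 3 are there at a start; the rules pass over those that are not, and their reading is None.
Of chip1, chip2, chip3, chip4, chip5 only 3 to 5 are there at a start; the rules pass over those that are not, and their reading is None.
At some moment in a run one of sleeve, scraper may be knocked a few centimetres aside while the robot is not near it.
Once in a run the grip may slacken for a moment while it holds something.
It also fails if it takes over 210 s, if anything falls off the work surface, if the arm or the gripper's body presses on something with over 40 N, if the wrist force passes 120 N, or if a joint passes its speed limit or range.

## Working session

There is one attempt and no reset: what is moved stays moved. The work goes in short steps, Python scripts to look and compute and a tool call to move; the robot and the scene stay as the last step left them, time stands still between calls to the robot, and variables do not carry over. Pictures are saved under pics/ and viewed, and the job is handed in when it is done.

Besides the shell and the picture viewer there is one more tool, called after "Call:" by a JSON object that holds its "api" and its "payload". jog_arm: Moves the arm, as the interface text tells. Its arguments: {"type":"object","properties":{"dp":{"type":"array","items":{"type":"array","items":{"type":"number"}}},"angular":{"type":"array","items":{"type":"array","items":{"type":"number"}}},"claw":{"type":"array","items":{"type":"number"}},"grip_force":{"type":"number"}},"required":["dp","angular","claw"]}

```bash
mkdir -p pics; cat > h.py <<'E'
from station import *
import numpy as np, cv2
from scipy.spatial.transform import Rotation as R
def cam(n):
    c=read_camera(n); c['Rm']=cv2.Rodrigues(np.array(c['rvec'],float))[0]; c['t']=np.array(c['tvec'],float).ravel(); c['K']=np.array(c['camera_matrix'],float); return c
def dist(c): return np.array([c['k1'],0,0,0,0],float)
def ray(c,uv):
    uv=np.atleast_2d(np.array(uv,float))
    n=cv2.undistortPoints(uv.reshape(-1,1,2),c['K'],dist(c)).reshape(-1,2)
    d=np.c_[n,np.ones(len(n))]@c['Rm']
    o=-c['Rm'].T@c['t']
    return o,d
def onz(c,uv,z):
    o,d=ray(c,uv); s=(z-o[2])/d[:,2]; return o+d*s[:,None]
def proj(c,P):
    P=np.atleast_2d(np.array(P,float))
    return cv2.projectPoints(P,np.array(c['rvec'],float),c['t'],c['K'],dist(c))[0].reshape(-1,2)
E
python3 - <<'E'
from h import *
print(get_obs())
for n in ['scene','top','wrist']:
    c=cam(n); cv2.imwrite(f'pics/a_{n}.png',c['pixels']); print(n,c['K'].tolist(),c['k1'],-c['Rm'].T@c['t'],c['Rm'].tolist())
E
```

```text
{'t': 0.0, 'q': array([ 1.03692388,  0.4777837 ,  0.02235993,  1.55645231, -0.01149365,
        1.10927796, -0.08307165]), 'joint_vel': array([ 0.00015223, -0.00072818, -0.00052916, -0.0003983 ,  0.00064948,
       -0.00189362, -0.00054166]), 'joint_torque': array([ 4.64925233e-05, -5.96452260e+01,  1.60760086e+00, -2.81193119e+01,
        1.23612213e-02,  9.27587680e-03,  1.31045562e-05]), 'eef_pos': array([ 0.27852382, -0.61421551,  0.23033674]), 'tool_rot': array([-8.57618962e-04,  9.77421108e-01,  2.11298779e-01, -2.60876883e-04]), 'contact_force': array([-0.128155  ,  0.09506487, -0.20879129]), 'torque': array([-0.00140837, -0.02447742,  0.0463933 ]), 'gripper_width': 1.0005862497907891}
scene [[363.1914553696371, 0.0, 321.43842246104686], [0.0, 363.1914553696371, 197.24967172603965], [0.0, 0.0, 1.0]] 0.005626381061266756 [1.04775283 0.58016995 0.80835611] [[-0.8294520346859431, 0.5585757051584735, 0.0015823280516185645], [0.39322595104010727, 0.5859246042080855, -0.7085659529021988], [-0.39671485173100346, -0.5870992588909578, -0.705642818021792]]
top [[362.8393705328894, 0.0, 317.0614881405292], [0.0, 362.8393705328894, 196.7291677109763], [0.0, 0.0, 1.0]] 0.018926475555309564 [ 0.37143795 -0.02912985  1.26905635] [[-0.13867921850802034, -0.9903342074473606, -0.002496380101813536], [-0.9676592433841572, 0.13603947681729467, -0.212435518311973], [0.2107217669041449, -0.027044746382330467, -0.9771718982072246]]
wrist [[301.8192439432273, 0.0, 319.963049382862], [0.0, 301.8192439432273, 200.36571819829976], [0.0, 0.0, 1.0]] -0.04099503276773322 [ 0.33757906 -0.58783954  0.37317009] [[0.4138911666103623, -0.9103250485625832, -0.001551825197632667], [-0.8794530109841395, -0.4002938198396562, 0.2575407914663383], [-0.23506701953452427, -0.10522910128717967, -0.9662661810130002]]
```

View pics/a_top.png

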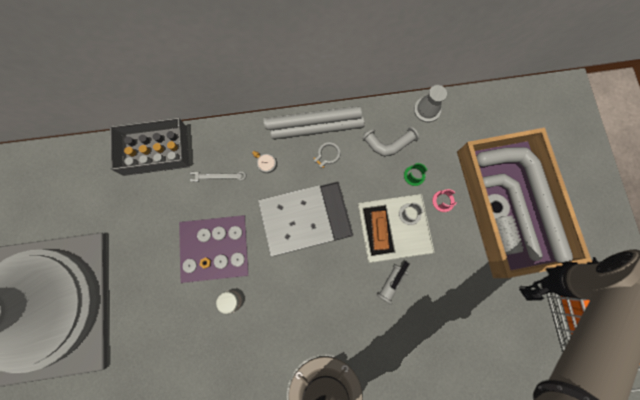

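View pics/a_scene.png

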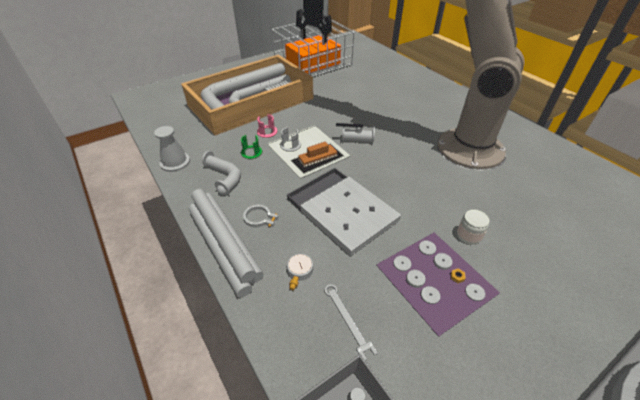

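View pics/a_wrist.png

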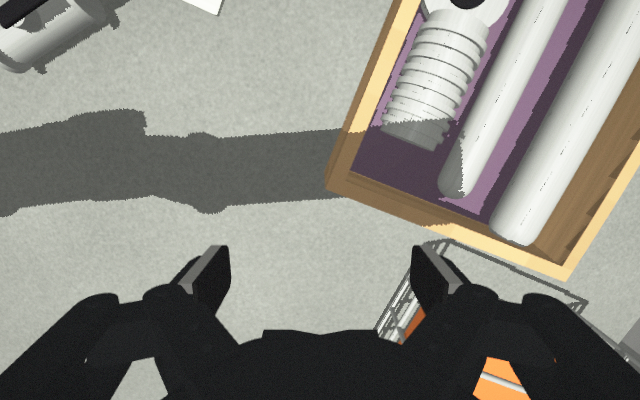

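```bash
python3 - <<'E'
from h import *
c=cam('top'); p=c['pixels']
cv2.imwrite('pics/z1.png',cv2.resize(p[170:280,250:450],None,fx=4,fy=4,interpolation=cv2.INTER_CUBIC))
cv2.imwrite('pics/z2.png',cv2.resize(p[205:290,170:260],None,fx=6,fy=6,interpolation=cv2.INTER_CUBIC))
s=cam('scene'); p=s['pixels']
cv2.imwrite('pics/z3.png',cv2.resize(p[120:300,260:510],None,fx=3.2,fy=3.2,interpolation=cv2.INTER_CUBIC))
E
```

```text
(no output)
```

View pics/z1.png

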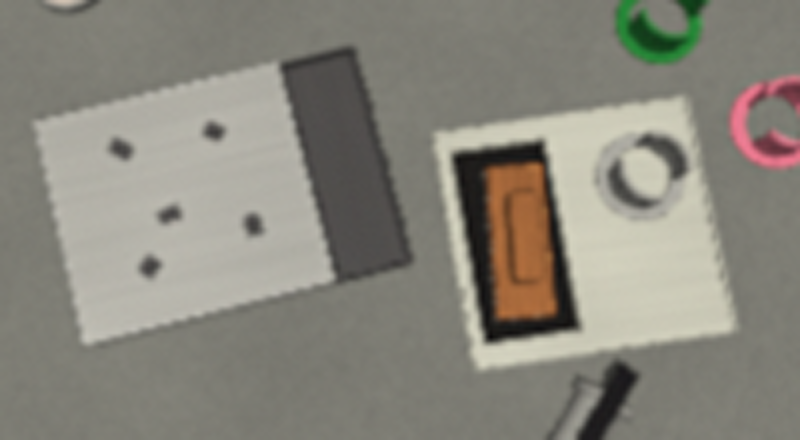

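View pics/z2.png

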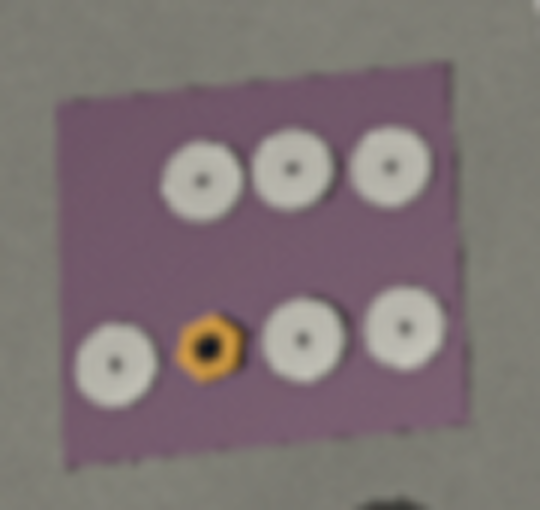

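View pics/z3.png

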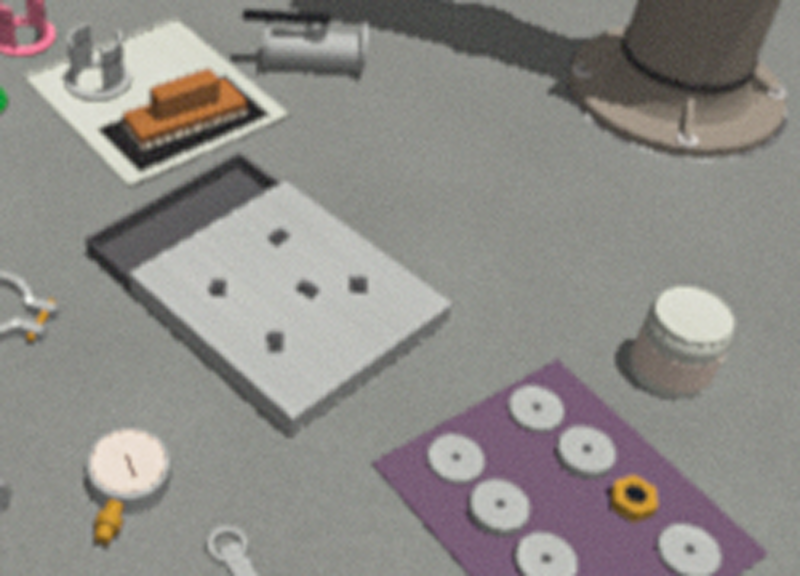

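```bash
cat > m.py <<'E'
from h import *
def largest(m):
    cs,_=cv2.findContours(m.astype(np.uint8),cv2.RETR_EXTERNAL,cv2.CHAIN_APPROX_NONE); return max(cs,key=cv2.contourArea)
def rect(c,m,z):
    k=largest(m).reshape(-1,2).astype(float); P=onz(c,k,z)[:,:2].astype(np.float32)
    return cv2.minAreaRect(P)
E
python3 - <<'E'
from m import *
c=cam('top');p=c['pixels'].astype(int); hsv=cv2.cvtColor(c['pixels'],cv2.COLOR_BGR2HSV)
off=lambda q:np.array(q,float)/4+[250,170]
for nm,q,z in [('plate',[(35,122),(280,62),(335,282),(85,345)],.03),('trough',[(353,47),(411,263)],.022),('kit',[(433,132),(687,97),(737,330),(477,370)],.003),('pad',[(453,154),(543,141),(579,326),(487,342)],.006),('chips',[(120,148),(213,130),(168,213),(252,224),(150,266)],.036),('base',[(484,166),(542,160),(558,316),(496,320)],.018+.006),('grip',[(512,190),(545,186),(555,282),(517,284)],.056)]:
    P=onz(c,off(q),z); print(nm,np.round(P[:,:2],4).tolist(), 'mean',P[:,:2].mean(0).round(4), 'edges',np.linalg.norm(P-np.roll(P,-1,0),axis=1).round(3))
roi=np.zeros(p.shape[:2],bool);roi[205:290,170:260]=1
pur=roi&(hsv[...,1]>40)&(p[...,2]-p[...,1]>15)&(p[...,0]-p[...,1]>15)
pur=cv2.morphologyEx(pur.astype(np.uint8),cv2.MORPH_CLOSE,np.ones((9,9)))
print('liner',rect(c,pur,.003), cv2.boxPoints(rect(c,pur,.003)).round(4).tolist())
zz=lambda q:np.array(q,float)/6+[170,205]
P=onz(c,zz([(202,181),(292,168),(390,166),(115,365),(302,340),(405,328),(209,348)]),.012)
print('discs',P[:,:2].round(4).tolist())
print('white range',p[230:240,205:215].max(axis=(0,1)))
E
```

```text
plate [[0.6536, 0.1398], [0.6772, -0.0793], [0.4797, -0.0985], [0.4567, 0.1181]] mean [0.5668 0.02  ] edges [0.22  0.198 0.218 0.198]
trough [[0.6838, -0.1456], [0.4875, -0.166]] mean [ 0.5856 -0.1558] edges [0.197 0.197]
kit [[0.6015, -0.206], [0.6014, -0.4353], [0.3936, -0.4366], [0.3908, -0.2095]] mean [ 0.4968 -0.3219] edges [0.229 0.208 0.227 0.211]
pad [[0.5789, -0.2199], [0.5794, -0.3006], [0.4155, -0.3022], [0.4129, -0.2215]] mean [ 0.4967 -0.2611] edges [0.081 0.164 0.081 0.166]
chips [[0.6192, 0.0686], [0.6237, -0.013], [0.5573, 0.0346], [0.5379, -0.0353], [0.5144, 0.0553]] mean [0.5705 0.022 ] edges [0.082 0.082 0.073 0.094 0.106]
base [[0.5617, -0.2421], [0.56, -0.2929], [0.4256, -0.2822], [0.4295, -0.2295]] mean [ 0.4942 -0.2617] edges [0.051 0.135 0.053 0.133]
grip [[0.5333, -0.2565], [0.5328, -0.2846], [0.4521, -0.2784], [0.4549, -0.2468]] mean [ 0.4933 -0.2666] edges [0.028 0.081 0.032 0.079]
liner ((0.5146320462226868, 0.31792616844177246), (0.22328974306583405, 0.20321524143218994), 87.9926528930664) [[0.4092000126838684, 0.20990000665187836], [0.6122999787330627, 0.20280000567436218], [0.6201000213623047, 0.42590001225471497], [0.4169999957084656, 0.43309998512268066]]
discs [[0.5623, 0.3436], [0.5626, 0.2917], [0.5558, 0.2357], [0.4651, 0.3997], [0.4641, 0.294], [0.4626, 0.2355], [0.467, 0.3465]]
white range [174 183 185]
```

```bash
cat > mv.py <<'E'
from h import *
import sys
# usage: mv.py x y z yaw(tool x heading, tool down)
def go(x,y,z,yaw):
    o=get_obs(); q=np.array(o['tool_rot']); T=R.from_quat(q[[1,2,3,0]]); p=np.array(o['eef_pos'])
    G=R.from_matrix(np.c_[[np.cos(yaw),np.sin(yaw),0],[np.sin(yaw),-np.cos(yaw),0],[0,0,-1]])
    d=T.inv().apply(np.array([x,y,z])-p)/.025; a=(T.inv()*G).as_rotvec()/np.radians(5)
    print('t %.2f'%o['t'],'pos',p.round(4),'yaw %.4f'%np.arctan2(*T.as_matrix()[[1,0],0]),'F',np.round(o['contact_force'],1),'w %.3f'%o['gripper_width'],'\n dp',d.round(2).tolist(),'ang',a.round(2).tolist(),'rows %.1f %.1f'%(np.linalg.norm(d)*.5,np.linalg.norm(a)*5/8.59))
# plate frame helper
PL=np.array([.5668,.020]); PY=.105
def plate(x,y): return PL+np.array([x*np.cos(PY)-y*np.sin(PY),x*np.sin(PY)+y*np.cos(PY)])
if __name__=='__main__': go(*map(float,sys.argv[1:5]))
E
python3 mv.py .494 -.264 .15 -.09
python3 - <<'E'
from mv import *
for a in [(-.03,.085),(-.03,-.115),(.035,.085),(.035,-.115)]: print(a,plate(*a).round(4))
E
```

```text
t 0.30 pos [ 0.2788 -0.6146  0.231 ] yaw 0.4258 F [ 0.4 -0.1  0.6] w 1.003 
 dp [13.63, -9.21, 3.24] ang [-0.01, 0.0, 5.91] rows 8.4 3.4
(-0.03, 0.085) [0.5281 0.1014]
(-0.03, -0.115) [ 0.549  -0.0975]
(0.035, 0.085) [0.5927 0.1082]
(0.035, -0.115) [ 0.6137 -0.0907]
```

Call:
{"api": "jog_arm", "payload": {"dp": [[1.6, -1.1, 0], [3.2, -2.2, 0], [4.8, -3.3, 0], [6.4, -4.3, 0], [8, -5.4, 0]], "angular": [[0, 0, 1.2], [0, 0, 2.4], [0, 0, 3.6], [0, 0, 4.8], [0, 0, 5.9]], "claw": [60, 60, 60, 60, 60], "grip_force": 60}}

```text
t: 0.8
eef_pos: [0.406, -0.4077, 0.2315]
tool_rot: [0.0, 0.999, -0.047, 0.0]
contact_force: [-0.6, -0.2, -0.3]
gripper_width: 0.699
```

```bash
python3 mv.py .494 -.264 .15 -.09
```

```text
t 0.80 pos [ 0.406  -0.4077  0.2315] yaw -0.0936 F [-0.6 -0.2 -0.3] w 0.699 
 dp [2.96, -6.05, 3.26] ang [0.0, -0.01, -0.04] rows 3.7 0.0
```

Call:
{"api": "jog_arm", "payload": {"dp": [[0.8, -1.5, 0.8], [1.5, -3.0, 1.6], [2.2, -4.5, 2.4], [2.95, -6.05, 3.25], [2.95, -6.05, 3.25]], "angular": [[0, 0, 0], [0, 0, 0], [0, 0, 0], [0, 0, 0], [0, 0, 0]], "claw": [60, 60, 60, 60, 60]}}

```text
t: 1.3
eef_pos: [0.4943, -0.2573, 0.1475]
tool_rot: [-0.002, 0.999, -0.039, -0.001]
contact_force: [0.7, -0.5, 0.5]
gripper_width: 0.704
```

```bash
python3 mv.py .494 -.264 .028 -.09; python3 - <<'E'
from h import *
c=cam('wrist'); cv2.imwrite('pics/b_w.png',c['pixels'])
E
```

```text
t 1.30 pos [ 0.4943 -0.2573  0.1475] yaw -0.0789 F [ 0.7 -0.5  0.5] w 0.704 
 dp [0.02, 0.29, 4.78] ang [-0.06, 0.03, 0.13] rows 2.4 0.1
```

View pics/b_w.png

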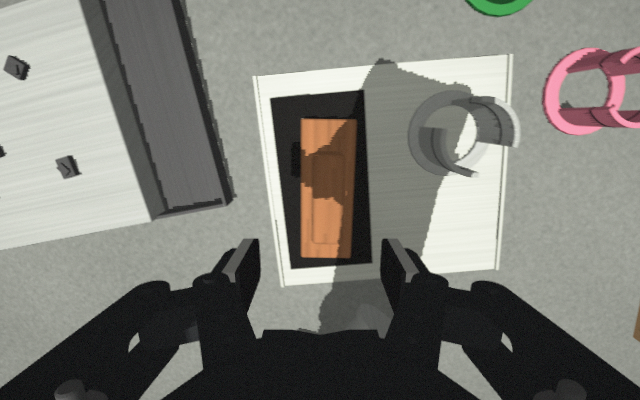

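```bash
python3 - <<'E'
from h import *
c=cam('wrist'); cv2.imwrite('pics/b_w2.png',cv2.resize(c['pixels'][70:300,240:540],None,fx=2.6,fy=2.6))
E
python3 mv.py .494 -.264 .028 -.09
```

```text
t 1.40 pos [ 0.4924 -0.2639  0.1495] yaw -0.0862 F [-1.3 -1.1  0.1] w 0.703 
 dp [0.07, 0.0, 4.86] ang [-0.01, 0.01, 0.04] rows 2.4 0.0
```

View pics/b_w2.png

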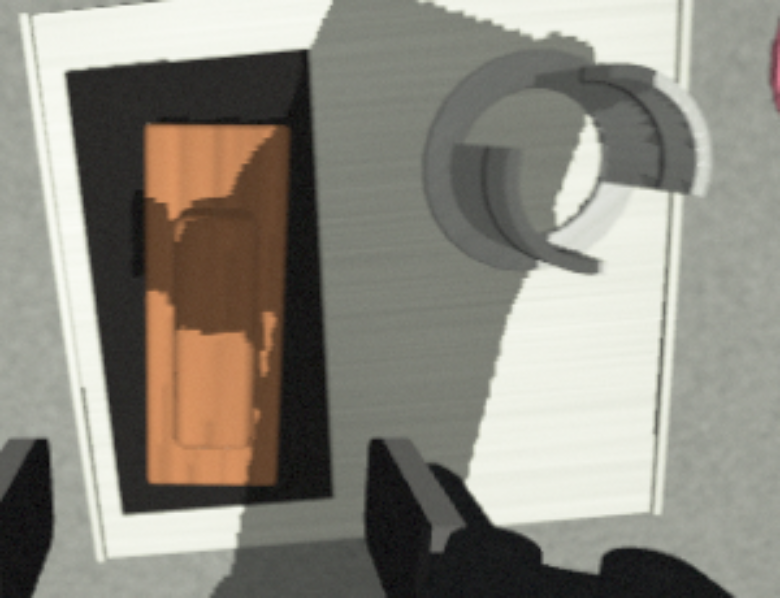

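```bash
python3 - <<'E'
from h import *
c=cam('wrist')
off=lambda q:np.array(q,float)/2.6+[240,70]
for nm,q,z in [('base',[(145,124),(290,124),(277,485),(146,484)],.024),('grip',[(176,212),(258,212),(250,448),(175,446)],.056),('pad',[(66,72),(308,50),(331,497),(123,513)],.006),('sleeve wallends',[(580,68),(705,192),(600,270),(455,145)],.063),('flange',[(422,160),(535,48),(530,270)],.009)]:
    P=onz(c,off(q),z); print(nm,np.round(P[:,:2],4).tolist(), 'mean',P[:,:2].mean(0).round(4), 'edges',np.linalg.norm(P-np.roll(P,-1,0),axis=1).round(3))
E
python3 mv.py .494 -.264 .028 -.09
```

```text
base [[0.5606, -0.2491], [0.5565, -0.2969], [0.4271, -0.2844], [0.4317, -0.2358]] mean [ 0.494  -0.2665] edges [0.048 0.13  0.049 0.13 ]
grip [[0.534, -0.2581], [0.5319, -0.2825], [0.4564, -0.2748], [0.4592, -0.2506]] mean [ 0.4954 -0.2665] edges [0.025 0.076 0.024 0.075]
pad [[0.5807, -0.2221], [0.5808, -0.3064], [0.4113, -0.3066], [0.4114, -0.2229]] mean [ 0.496  -0.2645] edges [0.084 0.17  0.084 0.169]
sleeve wallends [[0.5654, -0.3751], [0.5279, -0.4134], [0.5072, -0.3829], [0.547, -0.3396]] mean [ 0.5369 -0.3777] edges [0.054 0.037 0.059 0.04 ]
flange [[0.5404, -0.3442], [0.5752, -0.3841], [0.4976, -0.3834]] mean [ 0.5377 -0.3706] edges [0.053 0.078 0.058]
t 1.45 pos [ 0.492  -0.2656  0.1501] yaw -0.0890 F [0.8 0.  0.5] w 0.702 
 dp [0.08, -0.07, 4.89] ang [0.01, 0.0, 0.01] rows 2.4 0.0
```

Call:
{"api": "jog_arm", "payload": {"dp": [[0.1, 0, 1.5], [0.1, 0.05, 3.0], [0.1, 0.05, 4.2], [0.1, 0.05, 4.88], [0.1, 0.05, 4.88]], "angular": [[0, 0, 0.1], [0, 0, 0.1], [0, 0, 0.1], [0, 0, 0.1], [0, 0, 0.1]], "claw": [60, 60, 60, 60, 60]}}

```text
t: 1.95
eef_pos: [0.4923, -0.2679, 0.0264]
tool_rot: [-0.0, 0.999, -0.05, -0.002]
contact_force: [0.2, 0.4, 0.2]
gripper_width: 0.699
```

Call:
{"api": "jog_arm", "payload": {"dp": [[0, 0, 0], [0, 0, 0], [0, 0, 0], [0, 0, 0], [0, 0, 0]], "angular": [[0, 0, 0], [0, 0, 0], [0, 0, 0], [0, 0, 0], [0, 0, 0]], "claw": [20, 20, 15, 15, 15], "grip_force": 80}}

```text
t: 2.45
eef_pos: [0.4957, -0.2672, 0.03]
tool_rot: [0.001, 0.999, -0.049, 0.001]
contact_force: [-1.0, 0.5, 6.3]
gripper_width: 0.289
```

```bash
python3 mv.py .495 -.2665 .13 -.105; python3 - <<'E'
from h import *
c=cam('wrist'); cv2.imwrite('pics/c_w.png',c['pixels'])
E
```

```text
t 2.45 pos [ 0.4957 -0.2672  0.03  ] yaw -0.0981 F [-1.   0.5  6.3] w 0.289 
 dp [-0.02, -0.02, -4.0] ang [0.01, -0.03, 0.08] rows 2.0 0.1
```

View pics/c_w.png

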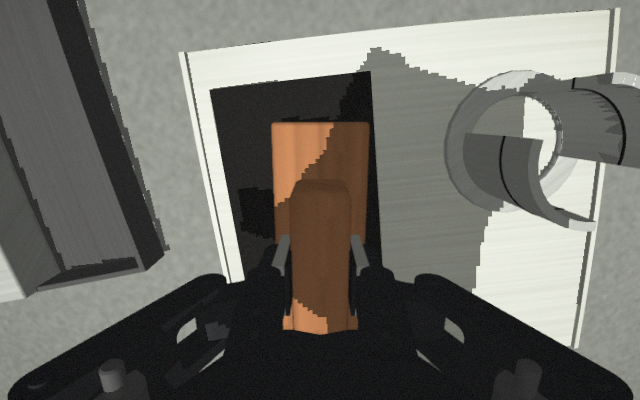

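Call:
{"api": "jog_arm", "payload": {"dp": [[0, 0, -1], [0, 0, -2.2], [0, 0, -3.4], [0, 0, -3.4], [0, 0, -3.4]], "angular": [[0, 0, 0], [0, 0, 0], [0, 0, 0], [0, 0, 0], [0, 0, 0]], "claw": [15, 15, 15, 15, 15]}}

```text
t: 3.0
eef_pos: [0.4947, -0.2668, 0.1138]
tool_rot: [0.0, 0.999, -0.049, 0.001]
contact_force: [-0.5, 0.1, -2.3]
gripper_width: 0.289
```

```bash
python3 mv.py .5281 .1014 .115 .105
```

```text
t 3.00 pos [ 0.4947 -0.2668  0.1138] yaw -0.0979 F [-0.5  0.1 -2.3] w 0.289 
 dp [-0.11, -14.79, -0.06] ang [0.01, -0.02, -2.33] rows 7.4 1.4
```

Call:
{"api": "jog_arm", "payload": {"dp": [[0, -1, 0], [0, -2.5, 0], [0, -4, 0], [0, -5.5, 0], [0, -7, 0]], "angular": [[0, 0, -0.3], [0, 0, -0.8], [0, 0, -1.3], [0, 0, -1.8], [0, 0, -2.33]], "claw": [15, 15, 15, 15, 15]}}

```text
t: 3.5
eef_pos: [0.5103, -0.0909, 0.1116]
tool_rot: [-0.0, 0.999, 0.054, -0.001]
contact_force: [0.8, 0.6, -2.6]
gripper_width: 0.285
```

```bash
python3 mv.py .5281 .1014 .115 .105
```

```text
t 3.50 pos [ 0.5103 -0.0909  0.1116] yaw 0.1072 F [ 0.8  0.6 -2.6] w 0.285 
 dp [1.53, -7.57, -0.14] ang [-0.01, 0.03, 0.03] rows 3.9 0.0
```

Call:
{"api": "jog_arm", "payload": {"dp": [[0.4, -1.9, 0], [0.8, -3.8, 0], [1.2, -5.7, 0], [1.5, -7.5, 0], [1.5, -7.5, 0]], "angular": [[0, 0, 0], [0, 0, 0], [0, 0, 0], [0, 0, 0], [0, 0, 0]], "claw": [15, 15, 15, 15, 15]}}

```text
t: 4.0
eef_pos: [0.5281, 0.1067, 0.112]
tool_rot: [-0.002, 0.998, 0.058, -0.0]
contact_force: [-0.5, 0.1, -2.2]
gripper_width: 0.288
```

Call:
{"api": "jog_arm", "payload": {"dp": [[0, 0, 0], [0, 0, 0.5], [0, 0, 1], [0, 0, 1.5], [0, 0, 1.5]], "angular": [[0, 0, 0], [0, 0, 0], [0, 0, 0], [0, 0, 0], [0, 0, 0]], "claw": [15, 15, 15, 15, 15]}}

```text
t: 4.5
eef_pos: [0.5273, 0.0966, 0.0729]
tool_rot: [0.001, 0.999, 0.052, -0.002]
contact_force: [-0.2, -0.2, -1.9]
gripper_width: 0.287
```

```bash
python3 - <<'E'
from h import *
c=cam('wrist'); cv2.imwrite('pics/d_w.png',c['pixels'])
c=cam('scene'); cv2.imwrite('pics/d_s.png',cv2.resize(c['pixels'][120:300,260:510],None,fx=3.2,fy=3.2))
E
python3 mv.py .5281 .1014 .055 .105
```

```text
t 4.60 pos [0.5287 0.0974 0.0748] yaw 0.1047 F [-0.1  0.2 -3.1] w 0.287 
 dp [-0.01, -0.16, 0.79] ang [0.0, 0.02, -0.0] rows 0.4 0.0
```

View pics/d_w.png

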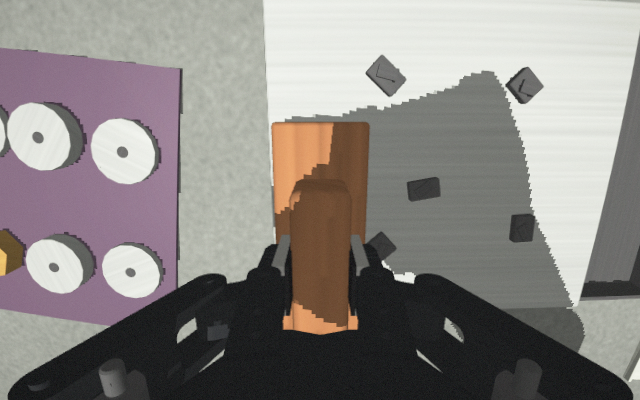

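View pics/d_s.png

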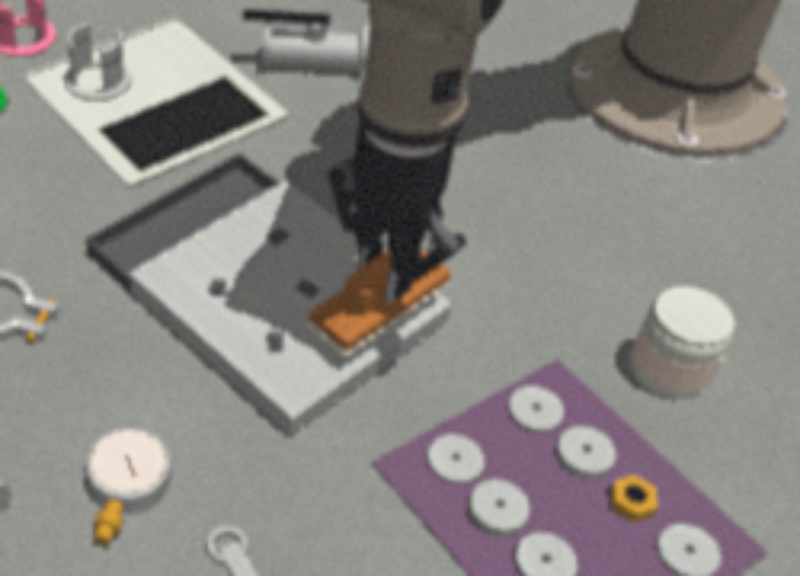

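```bash
python3 - <<'E'
from mv import *
c=cam('wrist')
P=onz(c,[(386,75),(524,84),(424,188),(522,228),(380,247)],.036)[:,:2]
r=R.from_euler('z',-PY).as_matrix()[:2,:2]
print(((P-PL)@r.T).round(3).tolist())
E=onz(c,[(264,0),(268,110),(640,40),(600,195),(583,297)],.03)[:,:2]; print(((E-PL)@r.T).round(4).tolist())
E
```

```text
[[0.06, 0.043], [0.056, -0.037], [-0.006, 0.016], [-0.032, -0.051], [-0.045, 0.042]]
[[0.1001, 0.1119], [0.0409, 0.1118], [0.0843, -0.1105], [-0.0113, -0.1057], [-0.0884, -0.1125]]
```

Call:
{"api": "jog_arm", "payload": {"dp": [[0, -0.15, 0.2], [0, -0.15, 0.5], [0, -0.15, 0.75], [0, -0.15, 0.8], [0, -0.15, 0.8]], "angular": [[0, 0, 0], [0, 0, 0], [0, 0, 0], [0, 0, 0], [0, 0, 0]], "claw": [15, 15, 15, 15, 15]}}

```text
t: 5.15
eef_pos: [0.5284, 0.1016, 0.0551]
tool_rot: [0.0, 0.999, 0.053, -0.0]
contact_force: [-0.1, 0.6, -2.8]
gripper_width: 0.285
```

```bash
python3 mv.py .549 -.0975 .0545 .105
```

```text
t 5.15 pos [0.5284 0.1016 0.0551] yaw 0.1055 F [-0.1  0.6 -2.8] w 0.285 
 dp [-0.02, 8.01, 0.03] ang [0.0, 0.01, 0.01] rows 4.0 0.0
```

Call:
{"api": "jog_arm", "payload": {"dp": [[0, 0.3, 0.03], [0, 0.7, 0.03], [0, 1.2, 0.03], [0, 1.7, 0.03], [0, 2.2, 0.03]], "angular": [[0, 0, 0], [0, 0, 0], [0, 0, 0], [0, 0, 0], [0, 0, 0]], "claw": [15, 15, 15, 15, 15]}}

```text
t: 5.65
eef_pos: [0.5347, 0.0452, 0.0549]
tool_rot: [0.0, 0.999, 0.052, 0.0]
contact_force: [0.1, -0.4, -2.8]
gripper_width: 0.29
```

Call:
{"api": "jog_arm", "payload": {"dp": [[0, 0.5, 0], [0, 1.0, 0], [0, 1.5, 0], [0, 2.0, 0], [0, 2.4, 0]], "angular": [[0, 0, 0], [0, 0, 0], [0, 0, 0], [0, 0, 0], [0, 0, 0]], "claw": [15, 15, 15, 15, 15]}}

```text
t: 6.15
eef_pos: [0.5409, -0.014, 0.0548]
tool_rot: [0.0, 0.999, 0.052, -0.0]
contact_force: [0.5, 0.4, -2.2]
gripper_width: 0.288
```

```bash
python3 mv.py .549 -.0975 .0545 .105; python3 - <<'E'
from h import *
c=cam('wrist'); cv2.imwrite('pics/e_w.png',c['pixels'])
E
```

```text
t 6.15 pos [ 0.5409 -0.014   0.0548] yaw 0.1049 F [ 0.5  0.4 -2.2] w 0.288 
 dp [-0.03, 3.36, 0.01] ang [0.0, 0.0, -0.0] rows 1.7 0.0
```

View pics/e_w.png

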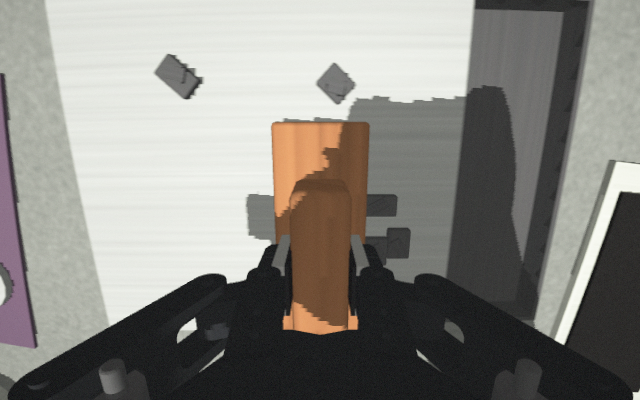

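Call:
{"api": "jog_arm", "payload": {"dp": [[0, 0.4, 0], [0, 0.8, 0], [0, 1.2, 0], [0, 1.6, 0], [0, 2.0, 0]], "angular": [[0, 0, 0], [0, 0, 0], [0, 0, 0], [0, 0, 0], [0, 0, 0]], "claw": [15, 15, 15, 15, 15]}}

```text
t: 6.7
eef_pos: [0.5462, -0.0632, 0.0548]
tool_rot: [0.0, 0.999, 0.053, 0.0]
contact_force: [-0.7, 0.4, -2.0]
gripper_width: 0.288
```

Call:
{"api": "jog_arm", "payload": {"dp": [[0, 0.3, 0], [0, 0.6, 0], [0, 0.9, 0], [0, 1.1, 0], [0, 1.4, 0]], "angular": [[0, 0, 0], [0, 0, 0], [0, 0, 0], [0, 0, 0], [0, 0, 0]], "claw": [15, 15, 15, 15, 15]}}

```text
t: 7.2
eef_pos: [0.5499, -0.0971, 0.0548]
tool_rot: [-0.0, 0.999, 0.053, 0.0]
contact_force: [0.2, 0.0, -3.6]
gripper_width: 0.285
```

```bash
python3 mv.py .549 -.0975 .0545 .105; python3 - <<'E'
from h import *
c=cam('wrist'); cv2.imwrite('pics/f_w.png',c['pixels'])
E
```

```text
t 7.20 pos [ 0.5499 -0.0971  0.0548] yaw 0.1062 F [ 0.2  0.  -3.6] w 0.285 
 dp [-0.04, 0.01, 0.01] ang [-0.0, -0.0, 0.01] rows 0.0 0.0
```

View pics/f_w.png

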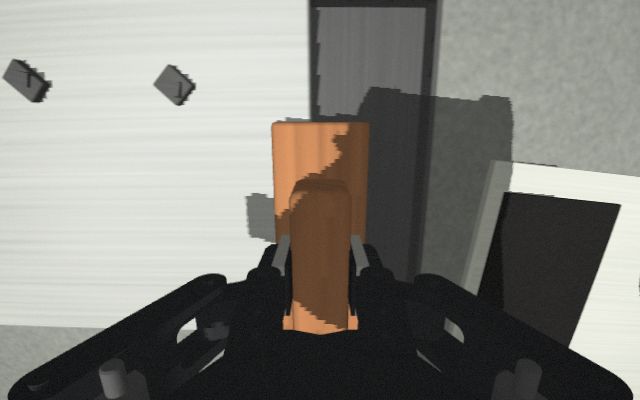

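Call:
{"api": "jog_arm", "payload": {"dp": [[0, 0, -0.6], [0, 0, -1.2], [0, 0, -1.8], [0.5, -1.5, -1.8], [0.9, -3, -1.8]], "angular": [[0, 0, 0], [0, 0, 0], [0, 0, 0], [0, 0, 0], [0, 0, 0]], "claw": [15, 15, 15, 15, 15]}}

```text
t: 7.75
eef_pos: [0.5654, -0.0202, 0.1018]
tool_rot: [0.0, 0.999, 0.051, 0.001]
contact_force: [1.3, 1.1, -3.0]
gripper_width: 0.285
```

```bash
python3 mv.py .5927 .1082 .1 .105; python3 - <<'E'
from h import *
c=cam('wrist'); cv2.imwrite('pics/g_w.png',c['pixels'])
c=cam('top'); cv2.imwrite('pics/g_t.png',cv2.resize(c['pixels'][170:280,250:450],None,fx=4,fy=4))
E
```

```text
t 7.75 pos [ 0.5654 -0.0202  0.1018] yaw 0.1025 F [ 1.3  1.1 -3. ] w 0.285 
 dp [1.61, -5.0, 0.07] ang [0.01, -0.03, -0.03] rows 2.6 0.0
```

View pics/g_w.png

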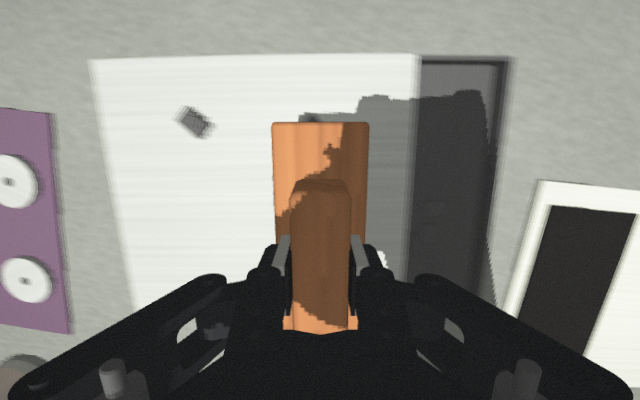

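View pics/g_t.png

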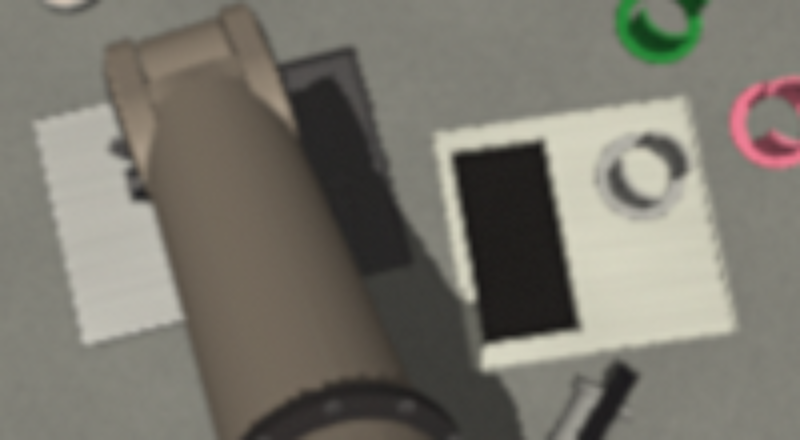

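Call:
{"api": "jog_arm", "payload": {"dp": [[0.4, -1.2, 0], [0.8, -2.5, 0], [1.2, -3.8, 0], [1.6, -4.9, 0], [1.6, -4.9, 0.6]], "angular": [[0, 0, 0], [0, 0, 0], [0, 0, 0], [0, 0, 0], [0, 0, 0]], "claw": [15, 15, 15, 15, 15]}}

```text
t: 8.35
eef_pos: [0.5935, 0.1135, 0.0878]
tool_rot: [-0.003, 0.998, 0.057, 0.003]
contact_force: [-1.0, 0.3, -1.5]
gripper_width: 0.288
```

```bash
python3 mv.py .5927 .1082 .0545 .105; python3 - <<'E'
from h import *
c=cam('wrist'); cv2.imwrite('pics/h_w.png',c['pixels'])
c=cam('scene'); cv2.imwrite('pics/h_s.png',cv2.resize(c['pixels'][120:300,260:510],None,fx=3.2,fy=3.2))
E
```

```text
t 8.35 pos [0.5935 0.1135 0.0878] yaw 0.1133 F [-1.   0.3 -1.5] w 0.288 
 dp [-0.06, 0.21, 1.33] ang [-0.06, -0.08, 0.1] rows 0.7 0.1
```

View pics/h_w.png

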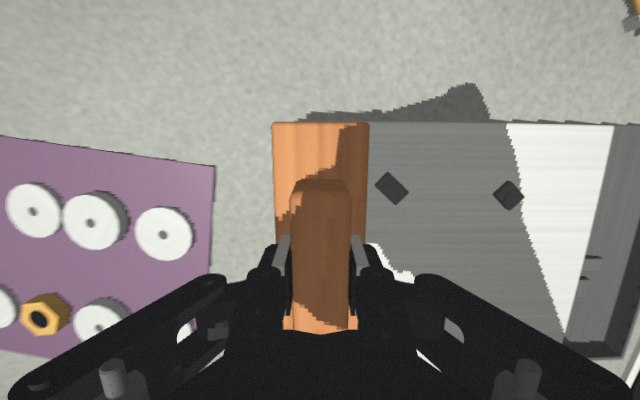

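View pics/h_s.png

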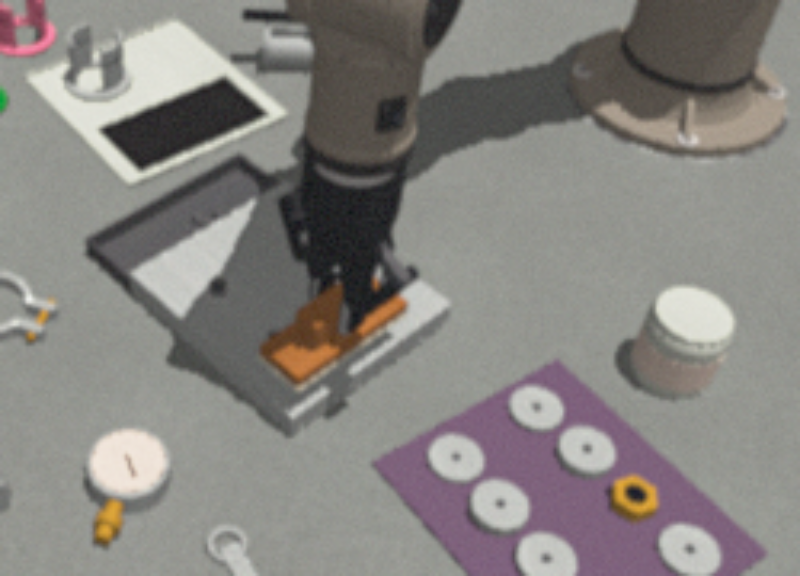

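Plate is clear of the first three; the two remaining chips (390,188) and (508,195) lie in front. Lowering and second pass.

Call:
{"api": "jog_arm", "payload": {"dp": [[0, 0, 0], [0, 0, 0.4], [0, 0, 0.8], [0, 0, 1.2], [0, 0, 1.2]], "angular": [[0, 0, 0], [0, 0, 0], [0, 0, 0], [0, 0, 0], [0, 0, 0]], "claw": [15, 15, 15, 15, 15]}}

```text
t: 8.95
eef_pos: [0.5908, 0.1053, 0.0537]
tool_rot: [0.0, 0.999, 0.052, -0.001]
contact_force: [-1.4, -0.4, -2.7]
gripper_width: 0.293
```

```bash
python3 mv.py .6137 -.0907 .0545 .105
```

```text
t 8.95 pos [0.5908 0.1053 0.0537] yaw 0.1049 F [-1.4 -0.4 -2.7] w 0.293 
 dp [0.09, 7.89, -0.03] ang [0.0, 0.01, -0.0] rows 3.9 0.0
```

Call:
{"api": "jog_arm", "payload": {"dp": [[0.1, 0.3, -0.03], [0.1, 0.7, -0.03], [0.1, 1.2, -0.03], [0.1, 1.7, -0.03], [0.1, 2.2, -0.03]], "angular": [[0, 0, 0], [0, 0, 0], [0, 0, 0], [0, 0, 0], [0, 0, 0]], "claw": [15, 15, 15, 15, 15]}}

```text
t: 9.45
eef_pos: [0.5995, 0.0495, 0.0556]
tool_rot: [0.0, 0.999, 0.052, -0.0]
contact_force: [-1.0, 0.7, -2.1]
gripper_width: 0.292
```

Call:
{"api": "jog_arm", "payload": {"dp": [[0, 0.5, 0], [0, 1.0, 0], [0, 1.5, 0], [0, 2.0, 0], [0, 2.4, 0]], "angular": [[0, 0, 0], [0, 0, 0], [0, 0, 0], [0, 0, 0], [0, 0, 0]], "claw": [15, 15, 15, 15, 15]}}

```text
t: 9.95
eef_pos: [0.6059, -0.0097, 0.0556]
tool_rot: [0.0, 0.999, 0.052, 0.0]
contact_force: [1.0, 0.8, -2.4]
gripper_width: 0.291
```

Call:
{"api": "jog_arm", "payload": {"dp": [[0, 0.4, 0], [0, 0.8, 0], [0, 1.2, 0], [0, 1.6, 0], [0, 2.0, 0]], "angular": [[0, 0, 0], [0, 0, 0], [0, 0, 0], [0, 0, 0], [0, 0, 0]], "claw": [15, 15, 15, 15, 15]}}

```text
t: 10.45
eef_pos: [0.6111, -0.0588, 0.0555]
tool_rot: [0.0, 0.999, 0.053, -0.0]
contact_force: [0.9, -1.1, -2.4]
gripper_width: 0.291
```

Call:
{"api": "jog_arm", "payload": {"dp": [[0, 0.3, 0], [0, 0.6, 0], [0, 0.9, 0], [0, 1.1, 0], [0, 1.4, 0]], "angular": [[0, 0, 0], [0, 0, 0], [0, 0, 0], [0, 0, 0], [0, 0, 0]], "claw": [15, 15, 15, 15, 15]}}

```text
t: 10.95
eef_pos: [0.6148, -0.0926, 0.0555]
tool_rot: [-0.0, 0.999, 0.053, 0.0]
contact_force: [0.4, 0.2, -2.3]
gripper_width: 0.29
```

Call:
{"api": "jog_arm", "payload": {"dp": [[0, 0, 0], [0, 0, -1], [0, 0, -2], [0, 0, -3], [0, 0, -3]], "angular": [[0, 0, 0], [0, 0, 0], [0, 0, 0], [0, 0, 0], [0, 0, 0]], "claw": [15, 15, 15, 15, 15]}}

```text
t: 11.45
eef_pos: [0.6173, -0.0925, 0.1343]
tool_rot: [0.0, 0.999, 0.053, 0.003]
contact_force: [0.3, 0.6, -2.8]
gripper_width: 0.285
```

```bash
python3 mv.py .496 -.263 .11 .005; python3 - <<'E'
from h import *
c=cam('wrist'); cv2.imwrite('pics/i_w.png',c['pixels'])
c=cam('scene'); cv2.imwrite('pics/i_s.png',cv2.resize(c['pixels'][120:300,260:510],None,fx=3.2,fy=3.2))
E
```

```text
t 11.45 pos [ 0.6173 -0.0925  0.1343] yaw 0.1059 F [ 0.3  0.6 -2.8] w 0.285 
 dp [-5.55, 6.27, 0.94] ang [0.01, -0.08, 1.16] rows 4.2 0.7
```

View pics/i_w.png

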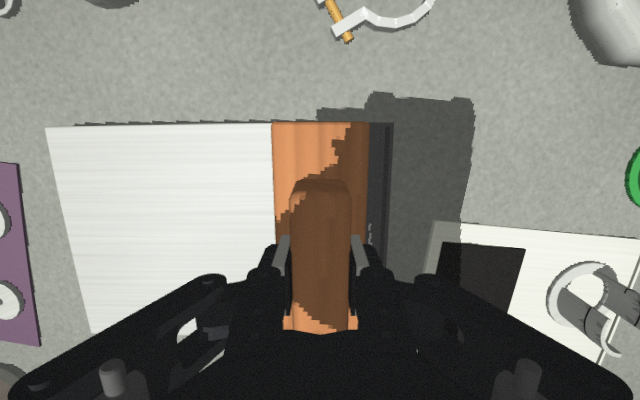

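View pics/i_s.png

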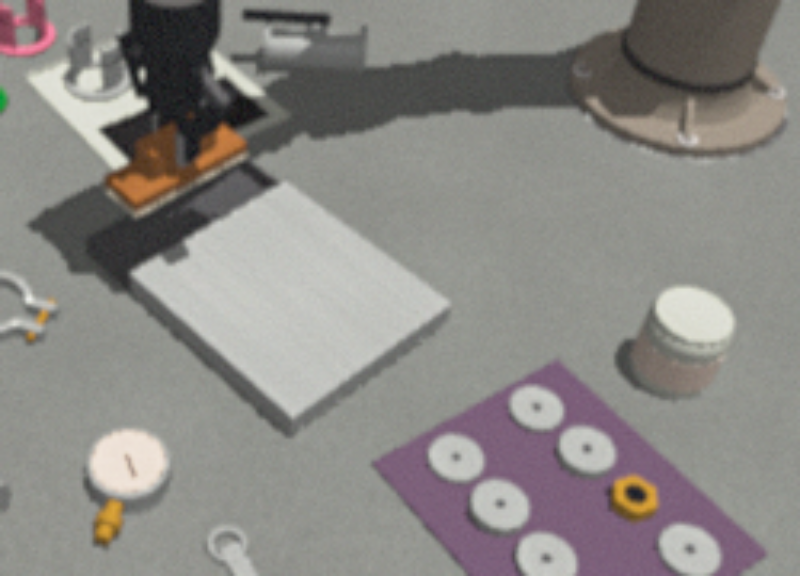

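Call:
{"api": "jog_arm", "payload": {"dp": [[-1, 1, 0], [-2, 2.2, 0], [-3, 3.4, 0], [-4.2, 4.8, 0], [-5.5, 6.2, 0]], "angular": [[0, 0, 0.2], [0, 0, 0.4], [0, 0, 0.7], [0, 0, 1.0], [0, 0, 1.15]], "claw": [15, 15, 15, 15, 15]}}

```text
t: 12.05
eef_pos: [0.4926, -0.2618, 0.1289]
tool_rot: [-0.001, 1.0, 0.003, -0.001]
contact_force: [0.4, -1.0, -2.8]
gripper_width: 0.288
```

```bash
python3 mv.py .496 -.263 .035 .005; python3 - <<'E'
from h import *
c=cam('top'); cv2.imwrite('pics/j_t.png',cv2.resize(c['pixels'][170:280,250:450],None,fx=4,fy=4))
c=cam('wrist'); cv2.imwrite('pics/j_w.png',c['pixels'])
c=cam('scene'); cv2.imwrite('pics/j_s.png',cv2.resize(c['pixels'][150:260,260:410],None,fx=5,fy=5))
E
```

```text
t 12.05 pos [ 0.4926 -0.2618  0.1289] yaw 0.0056 F [ 0.4 -1.  -2.8] w 0.288 
 dp [0.15, 0.05, 3.75] ang [-0.01, 0.02, 0.01] rows 1.9 0.0
```

View pics/j_t.png

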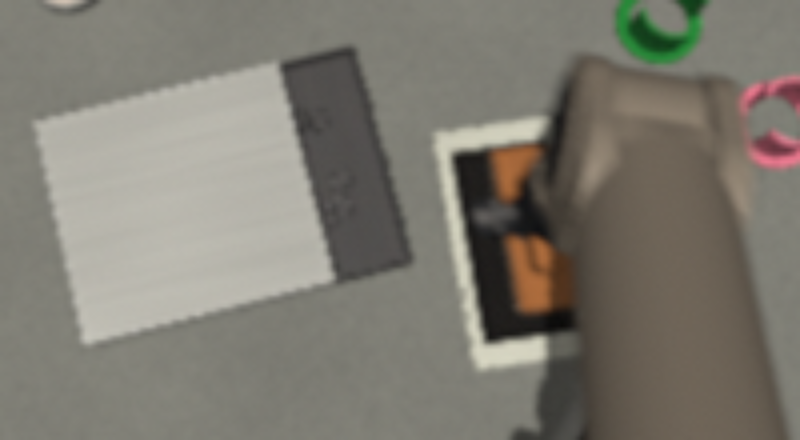

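View pics/j_s.png

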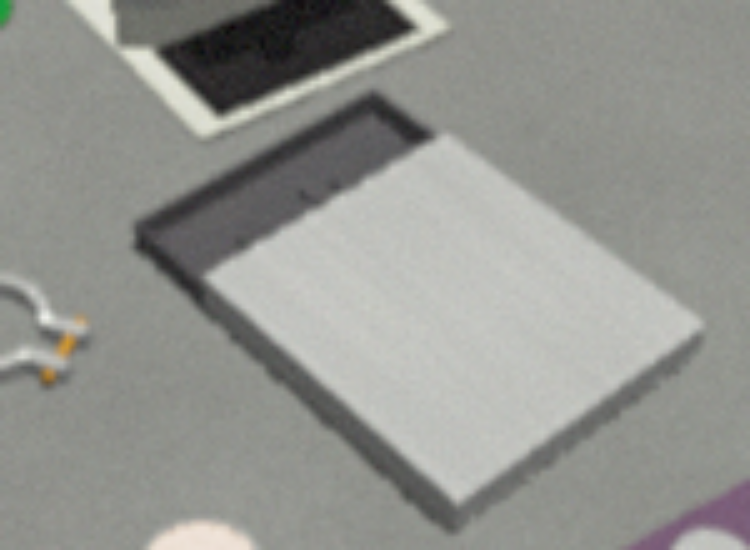

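View pics/j_w.png

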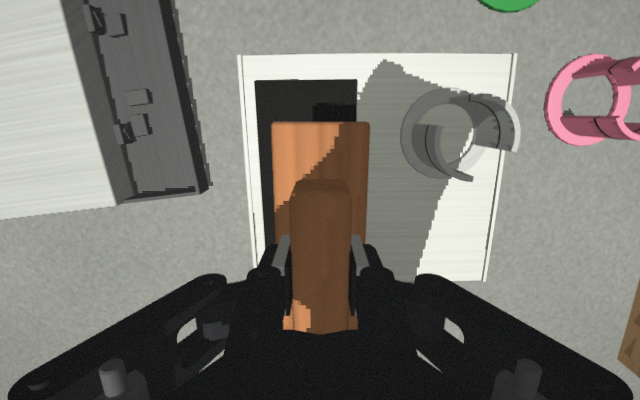

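```bash
python3 - <<'E'
from mv import *
c=cam('wrist'); cv2.imwrite('pics/j_w2.png',cv2.resize(c['pixels'][0:210,50:230],None,fx=4,fy=2.85 if 0 else 4)[:600*2:1][:840])
cv2.imwrite('pics/j_w2.png',cv2.resize(c['pixels'][0:150,60:220],None,fx=4,fy=4))
P=onz(c,[(98,22),(120,24),(139,97),(140,125),(127,133)],.012)[:,:2]
r=R.from_euler('z',-PY).as_matrix()[:2,:2]
print(((P-PL)@r.T).round(3).tolist())
E
```

```text
[[0.054, -0.115], [0.05, -0.133], [-0.007, -0.135], [-0.029, -0.13], [-0.034, -0.117]]
```

View pics/j_w2.png

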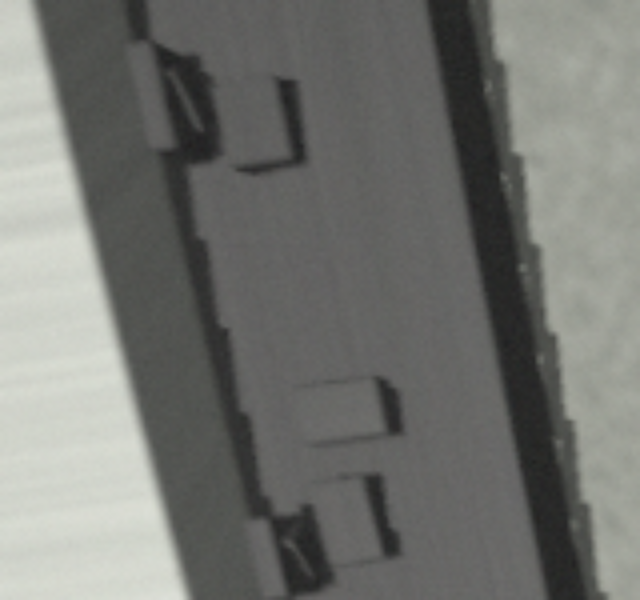

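Call:
{"api": "jog_arm", "payload": {"dp": [[0.15, 0, 0.8], [0.15, 0, 1.8], [0.15, 0, 2.8], [0.15, 0, 3.6], [0.15, 0, 3.9]], "angular": [[0, 0, 0], [0, 0, 0], [0, 0, 0], [0, 0, 0], [0, 0, 0]], "claw": [15, 15, 15, 15, 15]}}

```text
t: 12.75
eef_pos: [0.4974, -0.2586, 0.0302]
tool_rot: [-0.001, 1.0, 0.004, -0.002]
contact_force: [-0.3, 0.3, -3.4]
gripper_width: 0.287
```

```bash
python3 mv.py .496 -.263 .03 .005
```

```text
t 12.75 pos [ 0.4974 -0.2586  0.0302] yaw 0.0082 F [-0.3  0.3 -3.4] w 0.287 
 dp [-0.06, 0.18, 0.01] ang [-0.03, 0.04, 0.04] rows 0.1 0.0
```

Call:
{"api": "jog_arm", "payload": {"dp": [[0, 0.1, 0], [0, 0.15, 0], [0, 0.15, 0], [0, 0.15, 0.02], [0, 0.15, 0.04]], "angular": [[0, 0, 0], [0, 0, 0], [0, 0, 0], [0, 0, 0], [0, 0, 0]], "claw": [15, 15, 15, 15, 15]}}

```text
t: 13.25
eef_pos: [0.4985, -0.2654, 0.0328]
tool_rot: [0.0, 1.0, 0.003, 0.001]
contact_force: [-0.4, 0.1, -2.2]
gripper_width: 0.287
```

```bash
python3 mv.py .496 -.263 .03 .005
```

```text
t 13.25 pos [ 0.4985 -0.2654  0.0328] yaw 0.0050 F [-0.4  0.1 -2.2] w 0.287 
 dp [-0.1, -0.09, 0.11] ang [0.01, -0.01, 0.0] rows 0.1 0.0
```

Call:
{"api": "jog_arm", "payload": {"dp": [[0, -0.05, 0.05], [0, -0.05, 0.1], [0, -0.05, 0.13], [0, -0.05, 0.16], [0, -0.05, 0.16]], "angular": [[0, 0, 0], [0, 0, 0], [0, 0, 0], [0, 0, 0], [0, 0, 0]], "claw": [15, 15, 15, 15, 15]}}

```text
t: 13.75
eef_pos: [0.4981, -0.2636, 0.0294]
tool_rot: [-0.0, 1.0, 0.003, -0.0]
contact_force: [-4.6, 2.8, 12.7]
gripper_width: 0.289
```

```bash
python3 mv.py .496 -.263 .03 .005
```

```text
t 13.75 pos [ 0.4981 -0.2636  0.0294] yaw 0.0054 F [-4.6  2.8 12.7] w 0.289 
 dp [-0.09, -0.03, -0.02] ang [-0.0, 0.0, 0.0] rows 0.0 0.0
```

Call:
{"api": "jog_arm", "payload": {"dp": [[0, 0, 0], [0, 0, 0], [0, 0, -0.1], [0, 0, -1.5], [0, 0, -3]], "angular": [[0, 0, 0], [0, 0, 0], [0, 0, 0], [0, 0, 0], [0, 0, 0]], "claw": [50, 50, 50, 50, 60]}}

```text
t: 14.25
eef_pos: [0.497, -0.2634, 0.1028]
tool_rot: [-0.001, 1.0, 0.003, -0.001]
contact_force: [0.8, -0.7, -0.1]
gripper_width: 0.702
```

Call:
{"api": "jog_arm", "payload": {"dp": [[0, 0.5, -1], [0, 1.5, -2], [0, 2.5, -3], [0, 3, -3], [0, 3, -3]], "angular": [[0, 0, 0], [0, 0, 0], [0, 0, 0], [0, 0, 0], [0, 0, 0]], "claw": [70, 75, 75, 75, 75]}}

```text
t: 14.75
eef_pos: [0.498, -0.3412, 0.1784]
tool_rot: [0.001, 1.0, 0.001, 0.0]
contact_force: [-0.5, -0.3, 0.1]
gripper_width: 0.878
```

```bash
python3 - <<'E'
from h import *
c=cam('wrist'); 
c=cam('wrist'); cv2.imwrite('pics/k_w.png',c['pixels'])
E
python3 mv.py .537 -.38 .17 0.68
```

```text
t 14.85 pos [ 0.4979 -0.3377  0.1768] yaw 0.0054 F [ 0.5  0.5 -0.2] w 0.881 
 dp [1.56, 1.7, 0.27] ang [-0.03, 0.01, -7.73] rows 1.2 4.5
```

View pics/k_w.png

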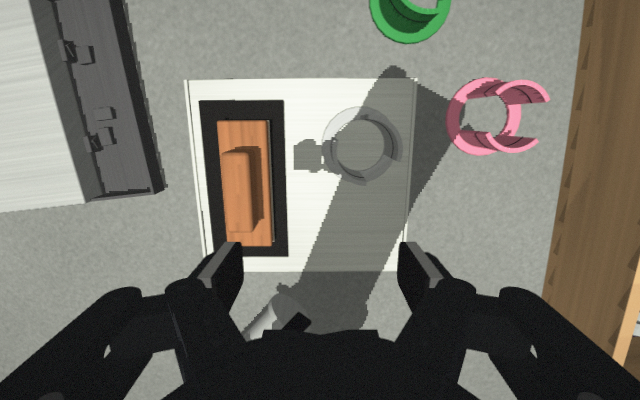

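```bash
python3 - <<'E'
from h import *
c=cam('wrist'); im=c['pixels'][90:200,280:440]; im=cv2.resize(im,None,fx=5,fy=5,interpolation=cv2.INTER_CUBIC)
im=(255*(im/255.)**.7).astype(np.uint8)
cv2.imwrite('pics/k_w2.png',im)
s=cam('scene'); cv2.imwrite('pics/k_s.png',cv2.resize(s['pixels'][110:180,250:350],None,fx=7,fy=7,interpolation=cv2.INTER_CUBIC))
t=cam('top');cv2.imwrite('pics/k_t.png',cv2.resize(t['pixels'][185:245,380:440],None,fx=9,fy=9,interpolation=cv2.INTER_CUBIC))
E
```

```text
(no output)
```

View pics/k_w2.png

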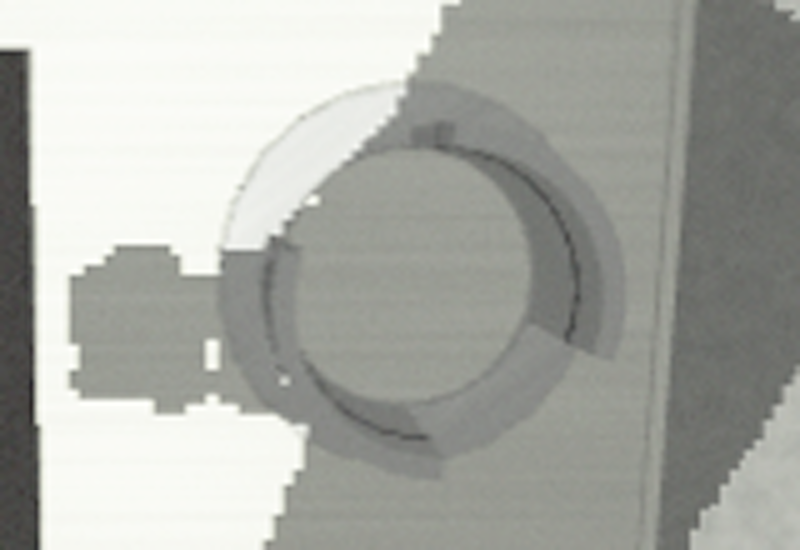

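View pics/k_s.png

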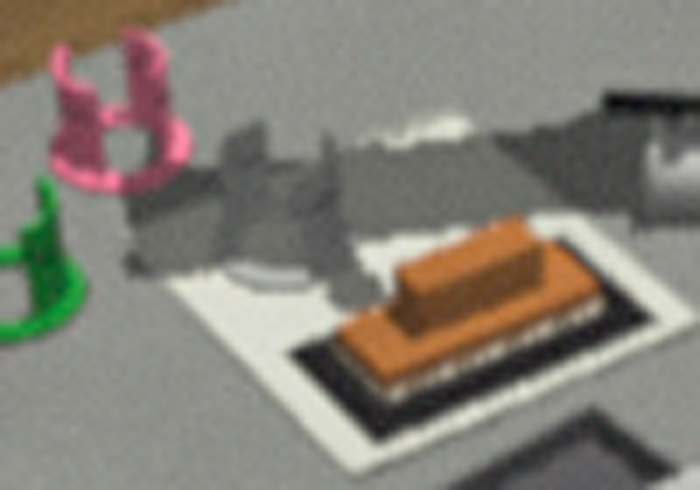

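```bash
python3 - <<'E'
from h import *
c=cam('wrist'); off=lambda q:np.array(q,float)/5+[280,90]
B=onz(c,off([(297,277),(532,277),(413,148),(413,404)]),.003)[:,:2];print('bore',B.round(4).tolist(),B.mean(0).round(4))
F=onz(c,off([(220,270),(300,112),(415,80),(520,118)]),.009)[:,:2];print(F.round(4).tolist())
A=onz(c,off([(613,357),(440,477)]),.063)[:,:2];print('topends',A.round(4).tolist(),np.linalg.norm(A[0]-A[1]))
L=onz(c,off([(572,341),(428,438),(437,147),(268,268)]),.045)[:,:2];print('line',L.round(4).tolist(),np.linalg.norm(L[0]-L[1]))
C=np.array([.0,0]);
# circle centre from flange
A_=np.c_[2*F,np.ones(4)];s=np.linalg.lstsq(A_,(F**2).sum(1),rcond=None)[0];print('flange c',s[:2],np.sqrt(s[2]+s[0]**2+s[1]**2))
E
```

```text
bore [[0.5374, -0.3569], [0.5379, -0.4057], [0.5636, -0.3799], [0.5111, -0.3821]] [ 0.5375 -0.3812]
[[0.5392, -0.3409], [0.5703, -0.3564], [0.5767, -0.3789], [0.5697, -0.4001]]
topends [[0.5294, -0.4074], [0.5082, -0.3789]] 0.03559291273413257
line [[0.5299, -0.4047], [0.5117, -0.3792], [0.5638, -0.3784], [0.5424, -0.349]] 0.031275355289183765
flange c [ 0.53988697 -0.37787811] 0.03707846547725102
```

```bash
python3 mv.py .538 -.381 .13 .63
```

```text
t 15.05 pos [ 0.4984 -0.3373  0.1771] yaw 0.0069 F [-0.1  1.   0.3] w 0.880 
 dp [1.58, 1.76, 1.88] ang [-0.02, 0.01, -7.14] rows 1.5 4.2
```

Call:
{"api": "jog_arm", "payload": {"dp": [[0.3, 0.3, 0.3], [0.7, 0.7, 0.7], [1.1, 1.1, 1.1], [1.4, 1.5, 1.5], [1.58, 1.76, 1.88]], "angular": [[0, 0, -1.4], [0, 0, -2.9], [0, 0, -4.3], [0, 0, -5.8], [0, 0, -7.14]], "claw": [85, 85, 85, 85, 85]}}

```text
t: 15.55
eef_pos: [0.5388, -0.3823, 0.1301]
tool_rot: [-0.0, 0.95, 0.312, -0.0]
contact_force: [-0.6, -0.3, -0.1]
gripper_width: 0.999
```

Call:
{"api": "jog_arm", "payload": {"dp": [[0, 0, 0], [0, 0, 0], [0, 0, 0.2], [0, 0, 0.4], [0, 0, 0.4]], "angular": [[0, 0, 0], [0, 0, 0], [0, 0, 0], [0, 0, 0], [0, 0, 0]], "claw": [85, 85, 85, 85, 85]}}

```text
t: 16.05
eef_pos: [0.5377, -0.382, 0.1204]
tool_rot: [-0.0, 0.951, 0.309, -0.0]
contact_force: [-0.0, -0.1, -0.4]
gripper_width: 0.986
```

```bash
python3 mv.py .538 -.381 .022 .63;  python3 - <<'E'
from h import *
c=cam('wrist'); cv2.imwrite('pics/l_w.png',c['pixels'])
E
```

```text
t 16.05 pos [ 0.5377 -0.382   0.1204] yaw 0.6279 F [-0.  -0.1 -0.4] w 0.986 
 dp [0.04, -0.02, 3.94] ang [-0.01, 0.01, -0.02] rows 2.0 0.0
```

View pics/l_w.png

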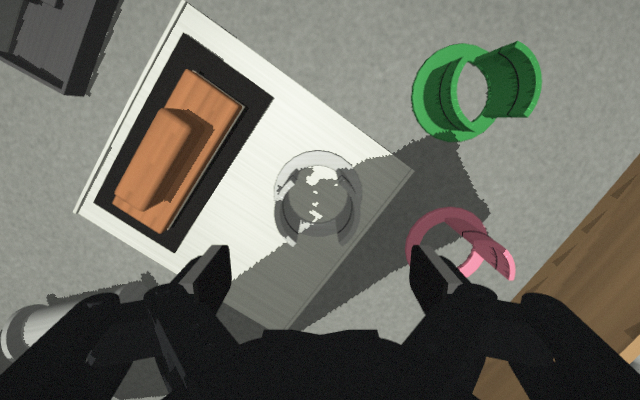

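```bash
python3 - <<'E'
from h import *
c=cam('wrist'); print(proj(c,[(.538,-.381,.003),(.538,-.381,.009)]))
print(onz(c,[(317,151),(274,195),(360,195),(407,250),(446,207)],.009).round(3).tolist())
u=np.array([np.cos(.63-np.pi/2),np.sin(.63-np.pi/2)]);v=np.array([-u[1],u[0]])
for s in(1,-1): print([ (np.array([.538,-.381])+s*.057*u+w*v*.011).round(3).tolist() for w in(1,-1)])
print(onz(c,[(407,250),(413,232),(430,213)],.006).round(3).tolist(), onz(c,[(515,262),(510,278)],.06).round(3).tolist())
cv2.imwrite('pics/l_w2.png',cv2.resize(c['pixels'][130:280,250:540],None,fx=2.7,fy=2.7))
E
```

```text
[[318.87912773 194.19766446]
 [318.85183144 195.84061738]]
[[0.568, -0.357, 0.009], [0.516, -0.349, 0.009], [0.56, -0.409, 0.009], [0.544, -0.476, 0.009], [0.596, -0.478, 0.009]]
[[0.58, -0.421], [0.563, -0.434]]
[[0.513, -0.328], [0.496, -0.341]]
[[0.544, -0.478, 0.006], [0.56, -0.471, 0.006], [0.583, -0.471, 0.006]] [[0.594, -0.523, 0.06], [0.582, -0.53, 0.06]]
```

View pics/l_w2.png

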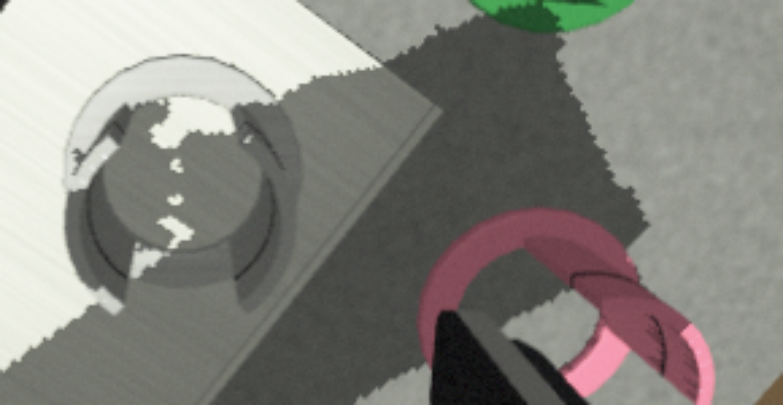

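Call:
{"api": "jog_arm", "payload": {"dp": [[0, 0, 0.8], [0, 0, 1.8], [0, 0, 2.8], [0, 0, 3.6], [0, 0, 3.9]], "angular": [[0, 0, 0], [0, 0, 0], [0, 0, 0], [0, 0, 0], [0, 0, 0]], "claw": [85, 85, 85, 85, 85]}}

```text
t: 16.65
eef_pos: [0.537, -0.382, 0.0216]
tool_rot: [-0.001, 0.951, 0.309, -0.001]
contact_force: [-0.3, 0.7, 0.4]
gripper_width: 0.995
```

Call:
{"api": "jog_arm", "payload": {"dp": [[0, 0, 0], [0, 0, 0], [0, 0, 0], [0, 0, 0], [0, 0, 0]], "angular": [[0, 0, 0], [0, 0, 0], [0, 0, 0], [0, 0, 0], [0, 0, 0]], "claw": [70, 60, 50, 50, 50], "grip_force": 60}}

```text
t: 17.15
eef_pos: [0.5389, -0.383, 0.0249]
tool_rot: [0.001, 0.951, 0.309, 0.001]
contact_force: [-1.6, 0.5, 6.3]
gripper_width: 0.691
```

```bash
python3 mv.py .538 -.381 .022 .63;  python3 - <<'E'
from h import *
c=cam('wrist'); cv2.imwrite('pics/m_w.png',c['pixels'])
E
```

```text
t 17.15 pos [ 0.5389 -0.383   0.0249] yaw 0.6282 F [-1.6  0.5  6.3] w 0.691 
 dp [0.02, -0.09, 0.11] ang [0.02, -0.01, -0.02] rows 0.1 0.0
```

View pics/m_w.png

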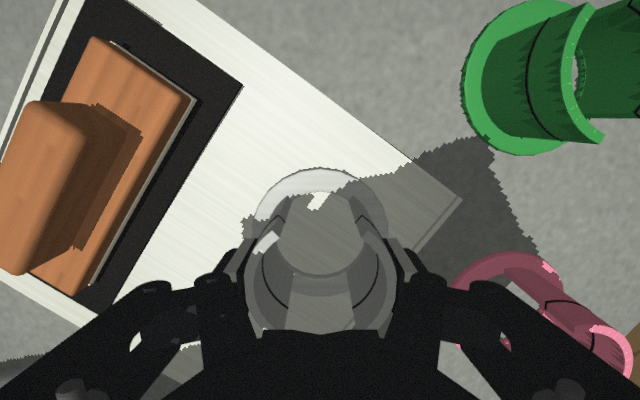

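Call:
{"api": "jog_arm", "payload": {"dp": [[0, 0, -0.6], [0, 0, -1.6], [0, 0, -2.8], [0, 0, -4], [0, 0, -4]], "angular": [[0, 0, 0], [0, 0, 0], [0, 0, 0], [0, 0, 0], [0, 0, 0]], "claw": [50, 50, 50, 50, 50]}}

```text
t: 17.7
eef_pos: [0.5408, -0.3845, 0.1289]
tool_rot: [0.003, 0.951, 0.309, 0.003]
contact_force: [0.5, -0.7, -3.0]
gripper_width: 0.698
```

```bash
python3 mv.py .5668 .020 .122 0
```

```text
t 17.70 pos [ 0.5408 -0.3845  0.1289] yaw 0.6278 F [ 0.5 -0.7 -3. ] w 0.698 
 dp [10.35, -12.49, 0.21] ang [0.08, -0.06, 7.19] rows 8.1 4.2
```

Call:
{"api": "jog_arm", "payload": {"dp": [[0.8, -1, 0], [2, -2.4, 0], [3.2, -3.8, 0], [4.2, -5.2, 0], [5.2, -6.3, 0]], "angular": [[0, 0, 0.7], [0, 0, 1.5], [0, 0, 2.3], [0, 0, 3], [0, 0, 3.6]], "claw": [50, 50, 50, 50, 50]}}

```text
t: 18.2
eef_pos: [0.5494, -0.1762, 0.1226]
tool_rot: [-0.001, 0.988, 0.156, -0.001]
contact_force: [1.1, -0.0, -4.3]
gripper_width: 0.692
```

```bash
python3 mv.py .5668 .020 .122 0
```

```text
t 18.20 pos [ 0.5494 -0.1762  0.1226] yaw 0.3128 F [ 1.1 -0.  -4.3] w 0.692 
 dp [3.08, -7.25, 0.03] ang [-0.01, 0.02, 3.58] rows 3.9 2.1
```

Call:
{"api": "jog_arm", "payload": {"dp": [[0.7, -1.7, 0], [1.4, -3.4, 0], [2.1, -5.1, 0], [2.7, -6.4, 0], [3.1, -7.2, 0]], "angular": [[0, 0, 0.9], [0, 0, 1.8], [0, 0, 2.6], [0, 0, 3.2], [0, 0, 3.6]], "claw": [50, 50, 50, 50, 50]}}

```text
t: 18.7
eef_pos: [0.5681, 0.0203, 0.1229]
tool_rot: [-0.001, 1.0, 0.001, -0.001]
contact_force: [-0.3, -0.0, -3.6]
gripper_width: 0.694
```

Call:
{"api": "jog_arm", "payload": {"dp": [[0, 0, 0], [0, 0, 0.4], [0, 0, 0.9], [0, 0, 1.4], [0, 0, 1.8]], "angular": [[0, 0, 0], [0, 0, 0], [0, 0, 0], [0, 0, 0], [0, 0, 0]], "claw": [50, 50, 50, 50, 50]}}

```text
t: 19.2
eef_pos: [0.5679, 0.0149, 0.0765]
tool_rot: [0.0, 1.0, -0.001, -0.001]
contact_force: [-0.2, -0.6, -3.3]
gripper_width: 0.692
```

```bash
python3 mv.py .5668 .020 .053 0;  python3 - <<'E'
from h import *
c=cam('scene'); cv2.imwrite('pics/n_s.png',cv2.resize(c['pixels'][150:260,260:410],None,fx=5,fy=5))
E
```

```text
t 19.20 pos [0.5679 0.0149 0.0765] yaw -0.0017 F [-0.2 -0.6 -3.3] w 0.692 
 dp [-0.04, -0.2, 0.94] ang [0.01, 0.03, -0.02] rows 0.5 0.0
```

View pics/n_s.png

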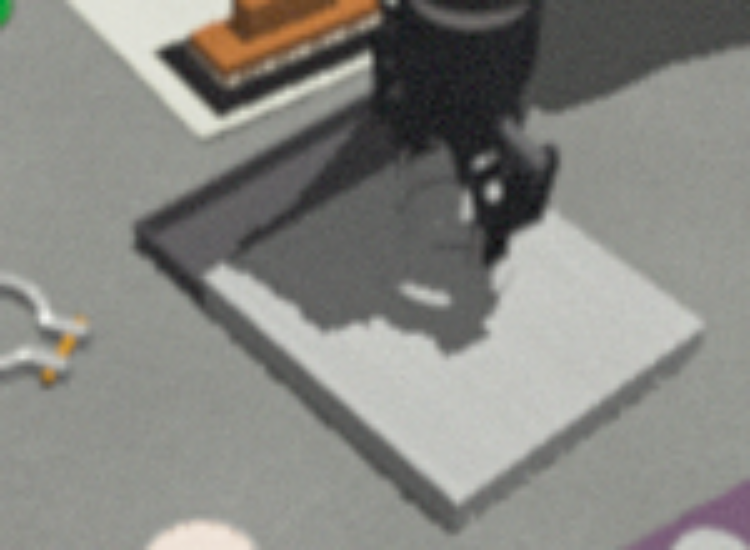

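Call:
{"api": "jog_arm", "payload": {"dp": [[0, -0.1, 0.3], [0, -0.2, 0.6], [0, -0.2, 0.8], [0, -0.2, 0.9], [0, -0.2, 0.9]], "angular": [[0, 0, 0], [0, 0, 0], [0, 0, 0], [0, 0, 0], [0, 0, 0]], "claw": [50, 50, 50, 50, 50]}}

```text
t: 19.75
eef_pos: [0.5687, 0.0213, 0.0558]
tool_rot: [0.0, 1.0, -0.0, -0.0]
contact_force: [-0.5, -0.1, -3.8]
gripper_width: 0.693
```

Call:
{"api": "jog_arm", "payload": {"dp": [[0, 0, 0], [0, 0, 0], [0, 0, 0.03], [0, 0, 0.06], [0, 0, 0.06]], "angular": [[0, 0, 0], [0, 0, 0], [0, 0, 0], [0, 0, 0], [0, 0, 0]], "claw": [50, 50, 50, 50, 50]}}

```text
t: 20.25
eef_pos: [0.5688, 0.0213, 0.0545]
tool_rot: [0.0, 1.0, -0.0, -0.0]
contact_force: [-0.0, -0.1, -4.0]
gripper_width: 0.692
```

Call:
{"api": "jog_arm", "payload": {"dp": [[0, 0, 0.04], [0, 0, 0.08], [0, 0, 0.1], [0, 0, 0.12], [0, 0, 0.12]], "angular": [[0, 0, 0], [0, 0, 0], [0, 0, 0], [0, 0, 0], [0, 0, 0]], "claw": [50, 50, 50, 50, 50]}}

```text
t: 20.75
eef_pos: [0.5688, 0.0213, 0.0518]
tool_rot: [0.0, 1.0, -0.0, -0.0]
contact_force: [-2.5, -0.2, 1.3]
gripper_width: 0.692
```

Touching (bottom at 0.030). Release and rise.

Call:
{"api": "jog_arm", "payload": {"dp": [[0, 0, 0], [0, 0, 0], [0, 0, 0], [0, 0, 0], [0, 0, -0.5]], "angular": [[0, 0, 0], [0, 0, 0], [0, 0, 0], [0, 0, 0], [0, 0, 0]], "claw": [85, 85, 85, 85, 85]}}

```text
t: 21.25
eef_pos: [0.5677, 0.0212, 0.0631]
tool_rot: [0.0, 1.0, 0.0, -0.001]
contact_force: [-0.9, -0.6, -0.5]
gripper_width: 0.996
```

Call:
{"api": "jog_arm", "payload": {"dp": [[0, 0, -1], [0, 0, -2], [0, 0, -3], [0, 0, -4], [0, 0, -4]], "angular": [[0, 0, 0], [0, 0, 0], [0, 0, 0], [0, 0, 0], [0, 0, 0]], "claw": [85, 85, 85, 85, 85]}}

```text
t: 21.75
eef_pos: [0.5715, 0.0216, 0.1686]
tool_rot: [-0.0, 1.0, -0.0, 0.004]
contact_force: [0.2, 0.4, 0.5]
gripper_width: 0.997
```

```bash
python3 - <<'E'
from h import *
c=cam('wrist');c=cam('wrist'); cv2.imwrite('pics/o_w.png',c['pixels'])
E
python3 mv.py .5626 .2917 .2 1.57
```

```text
t 21.85 pos [0.5692 0.0213 0.1651] yaw -0.0002 F [-0.1  0.5 -0.4] w 0.996 
 dp [-0.26, -10.82, -1.4] ang [0.02, -0.02, -17.99] rows 5.5 10.5
```

View pics/o_w.png

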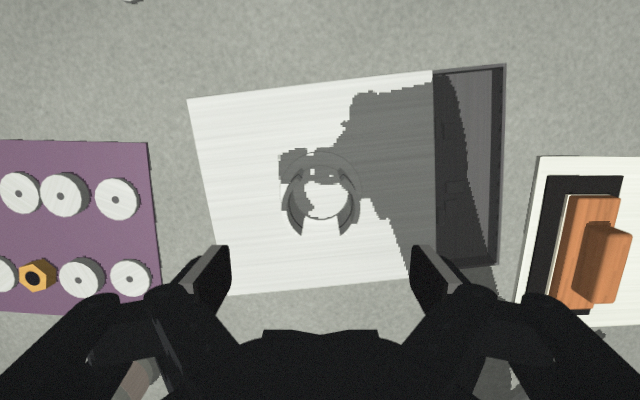

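Call:
{"api": "jog_arm", "payload": {"dp": [[0, -1, -0.3], [0, -2, -0.6], [0, -3, -0.9], [0, -4, -1.2], [-0.1, -5, -1.4]], "angular": [[0, 0, -1.7], [0, 0, -3.4], [0, 0, -5.1], [0, 0, -6.8], [0, 0, -8.4]], "claw": [70, 70, 70, 70, 70]}}

```text
t: 22.35
eef_pos: [0.5659, 0.147, 0.1984]
tool_rot: [-0.0, 0.933, 0.361, -0.001]
contact_force: [0.0, -0.2, -0.4]
gripper_width: 0.82
```

```bash
python3 mv.py .50 .30 .2 1.53
```

```text
t 22.35 pos [0.5659 0.147  0.1984] yaw 0.7387 F [ 0.  -0.2 -0.4] w 0.820 
 dp [2.17, -6.3, -0.06] ang [-0.01, 0.01, -9.07] rows 3.3 5.3
```

Call:
{"api": "jog_arm", "payload": {"dp": [[0.4, -1.2, 0], [0.9, -2.5, 0], [1.3, -3.8, 0], [1.8, -5, 0], [2.1, -5.9, 0]], "angular": [[0, 0, -1.7], [0, 0, -3.4], [0, 0, -5.1], [0, 0, -6.8], [0, 0, -8.5]], "claw": [70, 70, 70, 70, 70]}}

```text
t: 22.85
eef_pos: [0.5049, 0.293, 0.1981]
tool_rot: [-0.001, 0.737, 0.675, -0.001]
contact_force: [-0.6, -0.0, -0.4]
gripper_width: 0.817
```

Call:
{"api": "jog_arm", "payload": {"dp": [[0, 0, 0], [0, 0, 0], [0, 0, 0], [0, 0, 0], [0, 0, 0]], "angular": [[0, 0, -0.5], [0, 0, -0.5], [0, 0, -0.5], [0, 0, -0.5], [0, 0, -0.5]], "claw": [62, 62, 62, 62, 62]}}

```text
t: 23.35
eef_pos: [0.507, 0.2903, 0.1988]
tool_rot: [0.0, 0.726, 0.688, -0.0]
contact_force: [-0.1, 0.4, -0.7]
gripper_width: 0.724
```

```bash
python3 mv.py .50 .30 .2 1.53; python3 - <<'E'
from h import *
c=cam('wrist'); cv2.imwrite('pics/p_w.png',c['pixels'])
c=cam('scene'); cv2.imwrite('pics/p_s.png',cv2.resize(c['pixels'][140:260,260:420],None,fx=5,fy=5,interpolation=cv2.INTER_CUBIC))
c=cam('top'); cv2.imwrite('pics/p_t.png',cv2.resize(c['pixels'][170:280,250:450],None,fx=4,fy=4,interpolation=cv2.INTER_CUBIC))
E
```

```text
t 23.35 pos [0.507  0.2903 0.1988] yaw 1.5166 F [-0.1  0.4 -0.7] w 0.724 
 dp [0.37, -0.3, -0.05] ang [-0.0, 0.01, -0.15] rows 0.2 0.1
```

View pics/p_w.png

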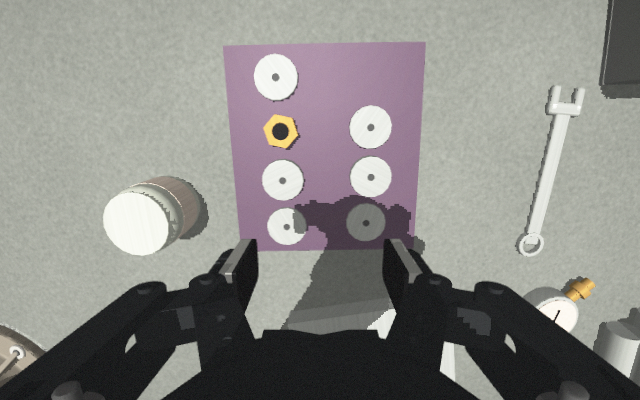

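View pics/p_s.png

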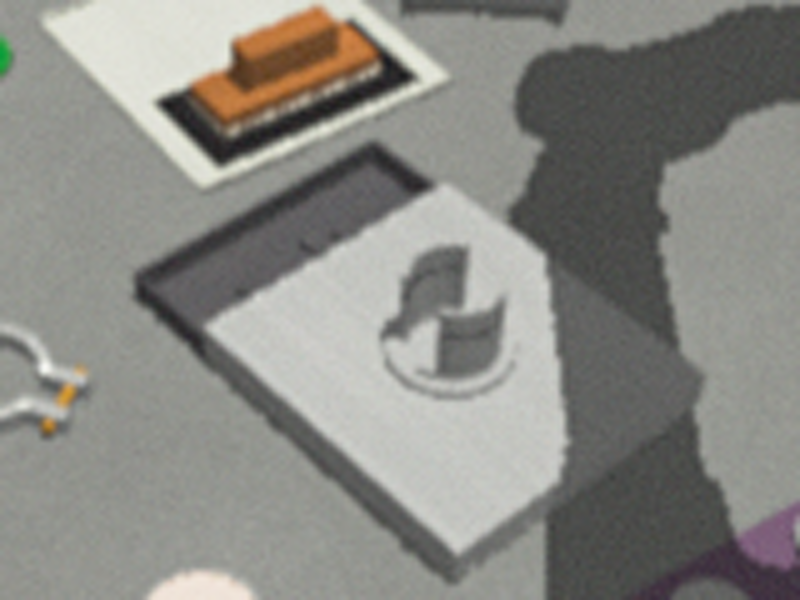

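View pics/p_t.png

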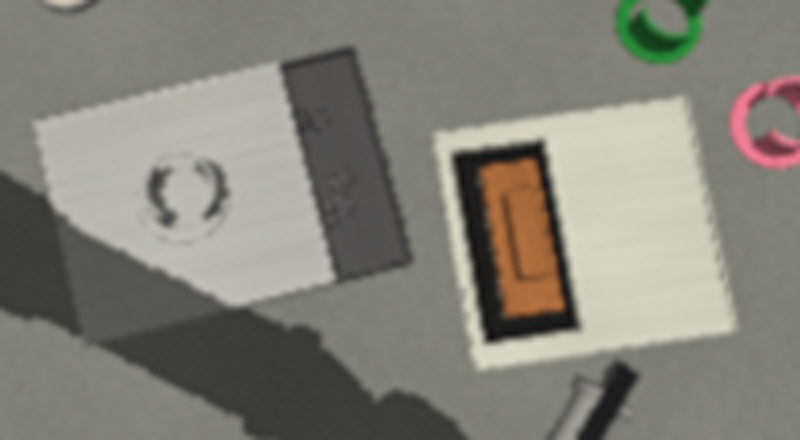

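```bash
python3 - <<'E'
from h import *
im=cv2.imread('pics/o_w.png'); cv2.imwrite('pics/o_w2.png',cv2.resize(im[160:310,0:165],None,fx=4,fy=4,interpolation=cv2.INTER_CUBIC))
c=cam('scene'); cv2.imwrite('pics/q_s.png',cv2.resize(c['pixels'][230:335,375:505],None,fx=6,fy=5.7,interpolation=cv2.INTER_CUBIC))
E
```

```text
(no output)
```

View pics/o_w2.png

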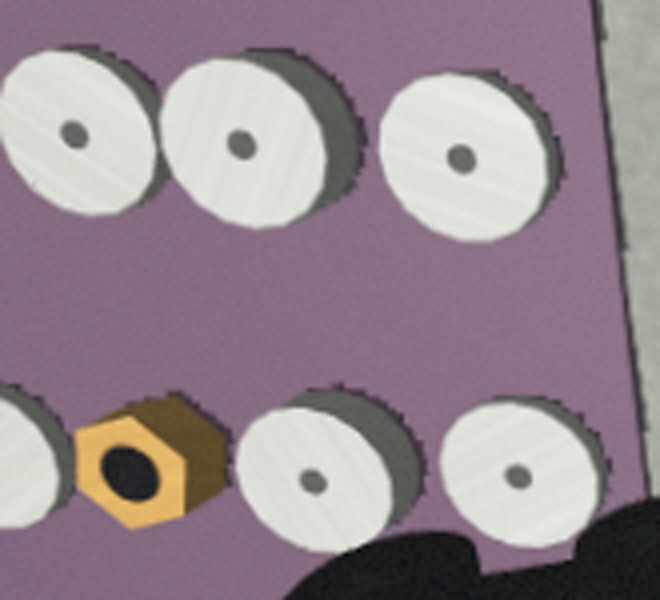

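View pics/q_s.png

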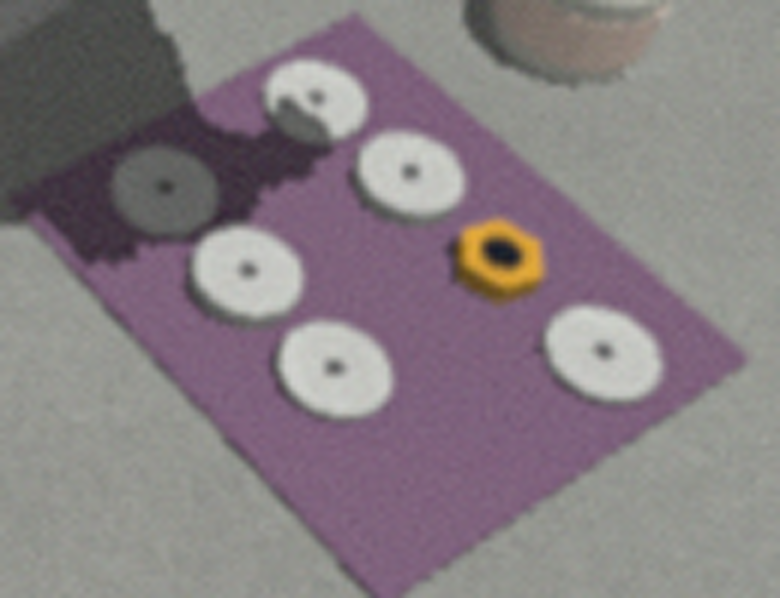

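```bash
python3 - <<'E'
from h import *
c=cam('wrist'); 
hsv=cv2.cvtColor(c['pixels'],cv2.COLOR_BGR2HSV)
m=((hsv[...,1]<45)&(hsv[...,2]>95)).astype(np.uint8); m[:, :235]=0; m[:,425:]=0; m[245:]=0
cs,_=cv2.findContours(m,cv2.RETR_EXTERNAL,cv2.CHAIN_APPROX_NONE)
for k in cs:
    a=cv2.contourArea(k)
    if 500<a<3000:
        e=cv2.fitEllipse(k); print(np.round(e[0],1),np.round(e[1],1),a,'thick',onz(c,e[0],.015)[0,:2].round(4),'thin',onz(c,e[0],.009)[0,:2].round(4))
for n,q,z in [('A',(371,177.5),.015),('B',(283,180.5),.015),('C',(371,127),.009),('D',(366,223),.009),('E',(287,226.5),.009),('F',(276,77),.009),('nut',(281,131),.017)]: print(n,onz(c,q,z)[0,:2].round(4))
t=cam('top'); print('sleeve top cam',onz(t,np.array([186,197])/4+[250,170],.036).round(4))
E
python3 mv.py .5626 .2917 .08 1.535
```

```text
[285.  225.3] [36.6 43.9] 1185.0 thick [0.464  0.2411] thin [0.4631 0.2389]
[365.4 222.4] [36.6 38.1] 1093.5 thick [0.5561 0.2397] thin [0.5569 0.2376]
A [0.5629 0.2915]
B [0.466  0.2932]
C [0.5645 0.3456]
D [0.5576 0.2368]
E [0.4653 0.2373]
F [0.4668 0.4014]
nut [0.4685 0.3466]
sleeve top cam [[0.5688 0.0176 0.036 ]]
t 23.65 pos [0.5068 0.2909 0.1991] yaw 1.5181 F [ 0.1 -0.8  0.8] w 0.729 
 dp [0.15, 2.23, 4.76] ang [0.0, -0.0, -0.19] rows 2.6 0.1
```

Call:
{"api": "jog_arm", "payload": {"dp": [[0.1, 1.2, 1], [0.15, 2.23, 2.2], [0.15, 2.23, 3.6], [0.15, 2.23, 5], [0.15, 2.23, 5.6]], "angular": [[0, 0, -0.2], [0, 0, -0.2], [0, 0, -0.2], [0, 0, -0.2], [0, 0, -0.2]], "claw": [58, 58, 58, 58, 58]}}

```text
t: 24.15
eef_pos: [0.5609, 0.2905, 0.0556]
tool_rot: [-0.001, 0.719, 0.695, -0.002]
contact_force: [-0.6, -0.2, -0.3]
gripper_width: 0.68
```

Call:
{"api": "jog_arm", "payload": {"dp": [[0, 0, 0], [0, 0, 0.3], [0, 0, 0.6], [0, 0, 0.9], [0, 0, 1.2]], "angular": [[0, 0, 0], [0, 0, 0], [0, 0, 0], [0, 0, 0], [0, 0, 0]], "claw": [58, 58, 58, 58, 58]}}

```text
t: 24.65
eef_pos: [0.563, 0.2921, 0.0293]
tool_rot: [0.0, 0.719, 0.695, 0.001]
contact_force: [-0.4, 0.1, -0.5]
gripper_width: 0.679
```

```bash
python3 mv.py .5629 .2915 .006 1.535; python3 - <<'E'
from h import *
c=cam('wrist'); cv2.imwrite('pics/r_w.png',c['pixels'])
E
```

```text
t 24.65 pos [0.563  0.2921 0.0293] yaw 1.5358 F [-0.4  0.1 -0.5] w 0.679 
 dp [-0.02, -0.01, 0.93] ang [0.01, -0.01, 0.01] rows 0.5 0.0
```

View pics/r_w.png

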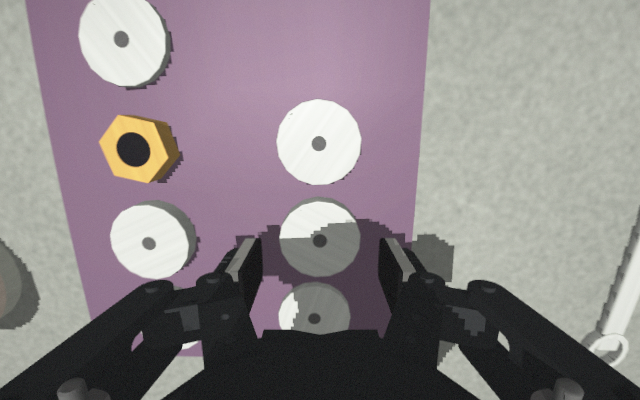

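Call:
{"api": "jog_arm", "payload": {"dp": [[0, 0, 0.2], [0, 0, 0.4], [0, 0, 0.6], [0, 0, 0.8], [0, 0, 0.8]], "angular": [[0, 0, 0], [0, 0, 0], [0, 0, 0], [0, 0, 0], [0, 0, 0]], "claw": [58, 58, 58, 58, 58]}}

```text
t: 25.2
eef_pos: [0.5621, 0.2915, 0.0082]
tool_rot: [-0.0, 0.719, 0.695, -0.001]
contact_force: [-0.5, 0.4, -0.6]
gripper_width: 0.679
```

Call:
{"api": "jog_arm", "payload": {"dp": [[0, 0, 0.04], [0, 0, 0.08], [0, 0, 0.12], [0, 0, 0.16], [0, 0, 0.16]], "angular": [[0, 0, 0], [0, 0, 0], [0, 0, 0], [0, 0, 0], [0, 0, 0]], "claw": [58, 58, 58, 58, 58]}}

```text
t: 25.7
eef_pos: [0.5626, 0.2918, 0.005]
tool_rot: [0.0, 0.719, 0.695, -0.0]
contact_force: [-0.3, 0.2, 0.6]
gripper_width: 0.682
```

Call:
{"api": "jog_arm", "payload": {"dp": [[0, 0, 0], [0, 0, 0], [0, 0, 0], [0, 0, 0], [0, 0, 0]], "angular": [[0, 0, 0], [0, 0, 0], [0, 0, 0], [0, 0, 0], [0, 0, 0]], "claw": [50, 45, 40, 40, 40], "grip_force": 50}}

```text
t: 26.2
eef_pos: [0.5627, 0.2919, 0.0056]
tool_rot: [0.0, 0.719, 0.695, 0.0]
contact_force: [-1.3, -0.9, 5.3]
gripper_width: 0.51
```

Call:
{"api": "jog_arm", "payload": {"dp": [[0, 0, 0], [0, 0, -0.5], [0, 0, -1.5], [0, 0, -2.5], [0, 0, -3.5]], "angular": [[0, 0, 0], [0, 0, 0], [0, 0, 0], [0, 0, 0], [0, 0, 0]], "claw": [40, 40, 40, 40, 40]}}

```text
t: 26.7
eef_pos: [0.5623, 0.2918, 0.0938]
tool_rot: [-0.0, 0.719, 0.695, -0.0]
contact_force: [0.5, -0.1, -1.6]
gripper_width: 0.508
```

```bash
python3 mv.py .5688 .0205 .16 1.57; python3 - <<'E'
from h import *
c=cam('wrist'); cv2.imwrite('pics/s_w.png',c['pixels'])
E
```

```text
t 26.70 pos [0.5623 0.2918 0.0938] yaw 1.5360 F [ 0.5 -0.1 -1.6] w 0.508 
 dp [-10.84, 0.64, -2.65] ang [-0.0, 0.0, -0.39] rows 5.6 0.2
```

View pics/s_w.png

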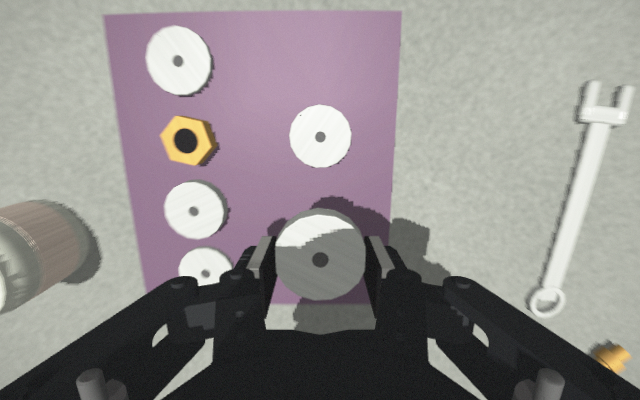

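Call:
{"api": "jog_arm", "payload": {"dp": [[-1.5, 0.1, -1], [-3.2, 0.2, -2], [-5, 0.3, -2.7], [-6.8, 0.4, -2.7], [-8.6, 0.5, -2.7]], "angular": [[0, 0, -0.1], [0, 0, -0.2], [0, 0, -0.4], [0, 0, -0.4], [0, 0, -0.4]], "claw": [40, 40, 40, 40, 40]}}

```text
t: 27.25
eef_pos: [0.5677, 0.0749, 0.1611]
tool_rot: [0.001, 0.707, 0.707, 0.001]
contact_force: [1.2, -0.7, -1.7]
gripper_width: 0.516
```

Call:
{"api": "jog_arm", "payload": {"dp": [[-1.3, 0.1, 0], [-2.6, 0.1, 0], [-3.8, 0.1, 0], [-4.7, 0.1, 0], [-5.2, 0.1, 0]], "angular": [[0, 0, 0], [0, 0, 0], [0, 0, 0], [0, 0, 0], [0, 0, 0]], "claw": [40, 40, 40, 40, 40]}}

```text
t: 27.75
eef_pos: [0.5697, -0.0562, 0.1601]
tool_rot: [0.0, 0.708, 0.706, -0.0]
contact_force: [0.2, 0.4, -2.0]
gripper_width: 0.512
```

Call:
{"api": "jog_arm", "payload": {"dp": [[0, 0, 0], [0, 0, 0], [0, 0, 0], [0, 0, 0], [0, 0, 0]], "angular": [[0, 0, 0], [0, 0, 0], [0, 0, 0], [0, 0, 0], [0, 0, 0]], "claw": [40, 40, 40, 40, 40]}}

```text
t: 28.25
eef_pos: [0.5701, -0.0524, 0.1601]
tool_rot: [-0.0, 0.707, 0.708, 0.0]
contact_force: [0.4, -0.8, -2.3]
gripper_width: 0.511
```

```bash
python3 mv.py .5688 .0213 .16 1.57; python3 - <<'E'
from h import *
c=cam('wrist'); cv2.imwrite('pics/t_w.png',c['pixels'])
print(proj(c,[(.5688,.0213,.030),(.5688,.0213,.09)]))
E
```

```text
t 28.25 pos [ 0.5701 -0.0524  0.1601] yaw 1.5724 F [ 0.4 -0.8 -2.3] w 0.511 
 dp [2.95, -0.05, 0.0] ang [0.0, -0.0, 0.03] rows 1.5 0.0
[[318.90347216 109.67528052]
 [318.62739807 106.67307259]]
```

View pics/t_w.png

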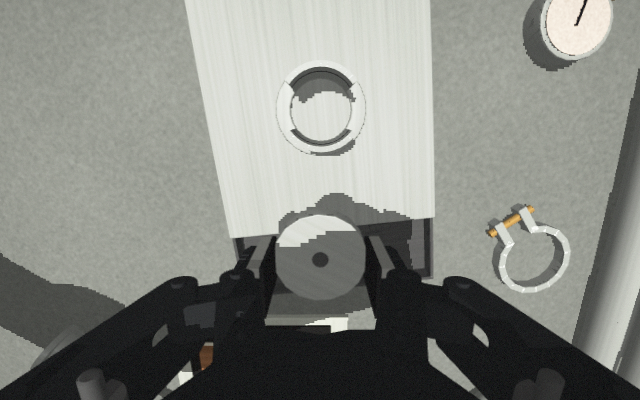

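```bash
python3 - <<'E'
from h import *
c=cam('wrist'); cv2.imwrite('pics/t_w2.png',cv2.resize(c['pixels'][50:165,265:375],None,fx=6,fy=5.2 if 0 else 5.2,interpolation=cv2.INTER_CUBIC))
E
```

```text
(no output)
```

View pics/t_w2.png

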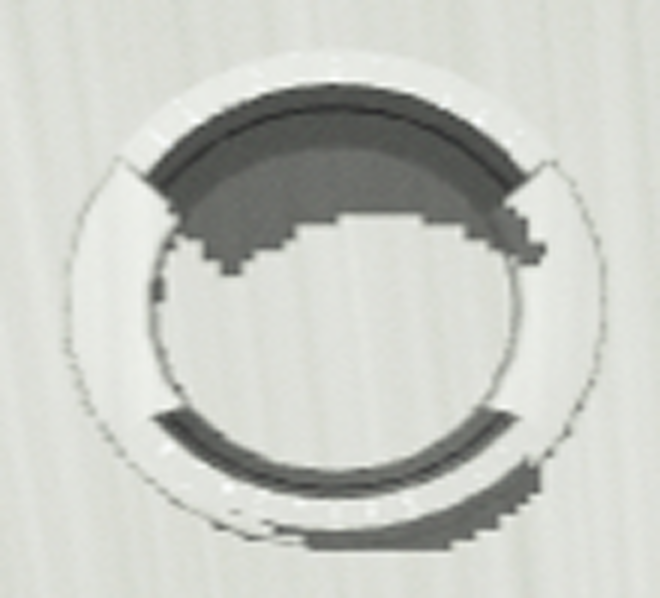

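```bash
python3 - <<'E'
from h import *
c=cam('wrist'); off=lambda q:np.array(q,float)/[6,5.2]+[265,50]
P=onz(c,off([(148,181),(524,179),(517,415),(152,415)]),.09)[:,:2]
print(P.round(4).tolist(),P.mean(0).round(4),np.linalg.norm(P-np.roll(P,-1,0),axis=1).round(4)); 
print('yaw',np.arctan2(*(P[1]-P[0])[::-1]),np.arctan2(*(P[2]-P[3])[::-1]))
B=onz(c,off([(150,310),(520,310),(335,85),(335,497)]),.09)[:,:2];print(B.round(4).tolist())
B=onz(c,off([(335,85),(335,497)]),.09)[:,:2];print('top inner',B.round(4).tolist(),B.mean(0))
B=onz(c,off([(158,315),(515,315)]),.036)[:,:2];print('flange bore',B.round(4).tolist(),B.mean(0))
B=onz(c,off([(68,310),(604,300)]),.036)[:,:2];print('flange out',B.round(4).tolist(),B.mean(0))
E
```

```text
[[0.5495, 0.0348], [0.5913, 0.0351], [0.5912, 0.0055], [0.5494, 0.0054]] [0.5703 0.0202] [0.0417 0.0296 0.0419 0.0294]
yaw 0.007656005405983749 0.001736784067292363
[[0.5494, 0.0188], [0.5912, 0.0189], [0.5703, 0.0463], [0.5704, -0.0053]]
top inner [[0.5703, 0.0463], [0.5704, -0.0053]] [0.57032218 0.02052008]
flange bore [[0.5454, 0.0198], [0.596, 0.0199]] [0.57070133 0.01985113]
flange out [[0.5326, 0.0206], [0.6086, 0.0223]] [0.57060123 0.02146668]
```

```bash
python3 - <<'E'
from h import *
c=cam('wrist'); print(onz(c,[(320.3,259.8)],.160-.0026+.012), get_obs()['eef_pos'])
E
python3 mv.py .5700 .0205 .105 1.575
```

```text
[[ 0.56999343 -0.05360319  0.1694    ]] [ 0.57004551 -0.05320926  0.16004024]
t 28.45 pos [ 0.57   -0.0532  0.16  ] yaw 1.5710 F [ 0.4 -0.3 -2.3] w 0.506 
 dp [2.95, -0.0, 2.2] ang [-0.0, -0.0, -0.05] rows 1.8 0.0
```

Call:
{"api": "jog_arm", "payload": {"dp": [[0.8, 0, 0], [1.7, 0, 0], [2.5, 0, 0.5], [2.95, 0, 1.2], [2.95, 0, 1.9]], "angular": [[0, 0, 0], [0, 0, 0], [0, 0, 0], [0, 0, 0], [0, 0, 0]], "claw": [40, 40, 40, 40, 40]}}

```text
t: 28.95
eef_pos: [0.5703, 0.0231, 0.1125]
tool_rot: [-0.0, 0.706, 0.708, 0.001]
contact_force: [-0.2, 0.2, -2.0]
gripper_width: 0.509
```

Call:
{"api": "jog_arm", "payload": {"dp": [[0, 0, 0], [0, 0, 0], [0, 0, 0], [0, 0, 0], [0, 0, 0]], "angular": [[0, 0, 0], [0, 0, 0], [0, 0, 0], [0, 0, 0], [0, 0, 0]], "claw": [40, 40, 40, 40, 40]}}

```text
t: 29.45
eef_pos: [0.5706, 0.02, 0.1133]
tool_rot: [0.001, 0.707, 0.707, 0.0]
contact_force: [0.2, 0.3, -1.2]
gripper_width: 0.509
```

```bash
python3 mv.py .5703 .0205 .036 1.575;python3 - <<'E'
from h import *
c=cam('wrist'); cv2.imwrite('pics/u_w.png',c['pixels'])
E
```

```text
t 29.45 pos [0.5706 0.02   0.1133] yaw 1.5702 F [ 0.2  0.3 -1.2] w 0.509 
 dp [0.02, -0.01, 3.09] ang [0.02, 0.0, -0.06] rows 1.5 0.0
```

View pics/u_w.png

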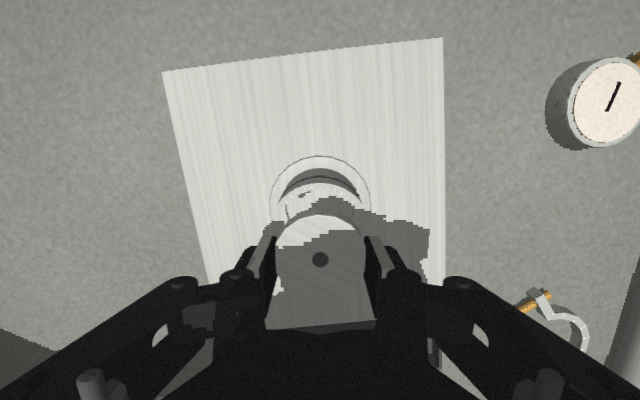

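Call:
{"api": "jog_arm", "payload": {"dp": [[0, 0, 0.3], [0, 0, 0.6], [0, 0, 0.9], [0, 0, 1.2], [0, 0, 1.5]], "angular": [[0, 0, 0], [0, 0, 0], [0, 0, 0], [0, 0, 0], [0, 0, 0]], "claw": [40, 40, 40, 40, 40]}}

```text
t: 30.0
eef_pos: [0.5698, 0.0203, 0.0741]
tool_rot: [-0.0, 0.707, 0.707, -0.0]
contact_force: [0.2, 0.4, -1.4]
gripper_width: 0.51
```

Call:
{"api": "jog_arm", "payload": {"dp": [[0, 0, 0.2], [0, 0, 0.5], [0, 0, 0.8], [0, 0, 1.1], [0, 0, 1.4]], "angular": [[0, 0, 0], [0, 0, 0], [0, 0, 0], [0, 0, 0], [0, 0, 0]], "claw": [40, 40, 40, 40, 40]}}

```text
t: 30.5
eef_pos: [0.5701, 0.0203, 0.0394]
tool_rot: [0.0, 0.707, 0.707, -0.0]
contact_force: [0.2, -0.2, -1.8]
gripper_width: 0.511
```

```bash
python3 mv.py .5703 .0205 .034 1.575
```

```text
t 30.50 pos [0.5701 0.0203 0.0394] yaw 1.5707 F [ 0.2 -0.2 -1.8] w 0.511 
 dp [0.01, 0.01, 0.22] ang [-0.0, 0.0, -0.05] rows 0.1 0.0
```

Perfectly clean. Lower the last bit.

Call:
{"api": "jog_arm", "payload": {"dp": [[0, 0, 0.06], [0, 0, 0.12], [0, 0, 0.18], [0, 0, 0.22], [0, 0, 0.24]], "angular": [[0, 0, 0], [0, 0, 0], [0, 0, 0], [0, 0, 0], [0, 0, 0]], "claw": [40, 40, 40, 40, 40]}}

```text
t: 31.0
eef_pos: [0.5702, 0.0203, 0.0342]
tool_rot: [0.0, 0.707, 0.707, 0.0]
contact_force: [-2.2, 0.2, 3.3]
gripper_width: 0.507
```

Call:
{"api": "jog_arm", "payload": {"dp": [[0, 0, 0], [0, 0, 0], [0, 0, 0], [0, 0, 0], [0, 0, 0]], "angular": [[0, 0, 0], [0, 0, 0], [0, 0, 0], [0, 0, 0], [0, 0, 0]], "claw": [56, 56, 56, 56, 56]}}

```text
t: 31.5
eef_pos: [0.5701, 0.0203, 0.0341]
tool_rot: [0.0, 0.707, 0.707, 0.0]
contact_force: [0.2, -0.2, 0.9]
gripper_width: 0.653
```

Call:
{"api": "jog_arm", "payload": {"dp": [[0, 0, -0.3], [0, 0, -1], [0, 0, -2], [0, 0, -3], [0, 0, -4]], "angular": [[0, 0, 0], [0, 0, 0], [0, 0, 0], [0, 0, 0], [0, 0, 0]], "claw": [58, 58, 58, 58, 58]}}

```text
t: 32.0
eef_pos: [0.57, 0.0204, 0.1355]
tool_rot: [0.0, 0.707, 0.707, 0.0]
contact_force: [-0.2, 0.3, -0.3]
gripper_width: 0.677
```

```bash
python3 mv.py .570 -.053 .16 1.57
```

```text
t 32.00 pos [0.57   0.0204 0.1355] yaw 1.5709 F [-0.2  0.3 -0.3] w 0.677 
 dp [-2.93, 0.0, -0.98] ang [0.0, -0.0, 0.01] rows 1.5 0.0
```

```bash
python3 mv.py .466 .2935 .15 1.535
```

```text
t 32.00 pos [0.57   0.0204 0.1355] yaw 1.5709 F [-0.2  0.3 -0.3] w 0.677 
 dp [10.93, -4.16, -0.58] ang [0.0, -0.0, 0.41] rows 5.9 0.2
```

Call:
{"api": "jog_arm", "payload": {"dp": [[1.6, -0.6, -0.6], [3.4, -1.3, -0.6], [5.2, -2, -0.6], [7, -2.7, -0.6], [8.8, -3.4, -0.6]], "angular": [[0, 0, 0.1], [0, 0, 0.2], [0, 0, 0.4], [0, 0, 0.4], [0, 0, 0.4]], "claw": [58, 58, 58, 58, 58]}}

```text
t: 32.5
eef_pos: [0.4843, 0.2419, 0.1499]
tool_rot: [0.0, 0.719, 0.695, 0.0]
contact_force: [0.4, 0.2, -0.2]
gripper_width: 0.681
```

Call:
{"api": "jog_arm", "payload": {"dp": [[1.2, -0.4, 0.3], [2.1, -0.75, 1], [2.1, -0.75, 1.8], [2.1, -0.75, 2.5], [2.1, -0.75, 2.5]], "angular": [[0, 0, 0], [0, 0, 0], [0, 0, 0], [0, 0, 0], [0, 0, 0]], "claw": [58, 58, 58, 58, 58]}}

```text
t: 33.0
eef_pos: [0.4667, 0.2926, 0.0849]
tool_rot: [-0.0, 0.719, 0.695, -0.002]
contact_force: [0.1, -0.2, -0.3]
gripper_width: 0.678
```

```bash
python3 - <<'E'
from h import *
c=cam('wrist'); c=cam('wrist');cv2.imwrite('pics/v_w.png',c['pixels'])
print(proj(c,[(.466,.2932,.015)]))
E
python3 mv.py .466 .2935 .0055 1.535
```

```text
[[318.28396091 210.21873109]]
t 33.10 pos [0.4683 0.2935 0.0871] yaw 1.5357 F [0.3 0.8 0.2] w 0.677 
 dp [-0.0, -0.09, 3.26] ang [0.0, -0.0, 0.01] rows 1.6 0.0
```

View pics/v_w.png

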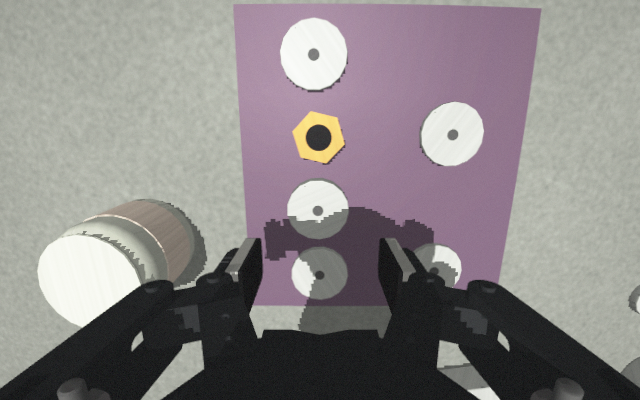

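```bash
python3 - <<'E'
from h import *
c=cam('wrist'); print(onz(c,[(195,225),(205,235),(170,200)],.0).round(3).tolist(), onz(c,[(160,265)],.07).round(3).tolist())
u,v=1.53,0
print(onz(c,[(275,54)],.009), [onz(c,[(x,y)],z)[0].round(4).tolist() for x,y,z in[(313.5,54.5,.009),(453,135,.009),(319.5,275,.009)]])
E
```

```text
[[0.366, 0.28, 0.0], [0.373, 0.271, 0.0], [0.349, 0.301, 0.0]] [[0.373, 0.279, 0.07]]
[[0.44132149 0.40289528 0.009     ]] [[0.4674, 0.4016, 0.009], [0.566, 0.345, 0.009], [0.4657, 0.2366, 0.009]]
```

Call:
{"api": "jog_arm", "payload": {"dp": [[0, -0.08, 0.8], [0, -0.08, 1.6], [0, -0.08, 2.4], [0, -0.08, 2.9], [0, -0.08, 2.9]], "angular": [[0, 0, 0], [0, 0, 0], [0, 0, 0], [0, 0, 0], [0, 0, 0]], "claw": [58, 58, 58, 58, 58]}}

```text
t: 33.65
eef_pos: [0.4659, 0.293, 0.0135]
tool_rot: [-0.0, 0.719, 0.695, -0.001]
contact_force: [-0.9, -0.7, -0.7]
gripper_width: 0.68
```

```bash
python3 mv.py .466 .2935 .0055 1.535
```

```text
t 33.65 pos [0.4659 0.293  0.0135] yaw 1.5355 F [-0.9 -0.7 -0.7] w 0.680 
 dp [0.02, 0.0, 0.32] ang [-0.01, 0.01, 0.01] rows 0.2 0.0
```

Call:
{"api": "jog_arm", "payload": {"dp": [[0, 0, 0.15], [0, 0, 0.3], [0, 0, 0.36], [0, 0, 0.36], [0, 0, 0.36]], "angular": [[0, 0, 0], [0, 0, 0], [0, 0, 0], [0, 0, 0], [0, 0, 0]], "claw": [58, 58, 58, 58, 58]}}

```text
t: 34.15
eef_pos: [0.4663, 0.2936, 0.0053]
tool_rot: [0.0, 0.719, 0.695, 0.0]
contact_force: [-0.2, -0.4, 0.2]
gripper_width: 0.677
```

Call:
{"api": "jog_arm", "payload": {"dp": [[0, 0, 0], [0, 0, 0], [0, 0, 0], [0, 0, 0], [0, 0, 0]], "angular": [[0, 0, 0], [0, 0, 0], [0, 0, 0], [0, 0, 0], [0, 0, 0]], "claw": [50, 45, 40, 40, 40]}}

```text
t: 34.65
eef_pos: [0.4663, 0.2936, 0.0057]
tool_rot: [0.0, 0.719, 0.695, 0.0]
contact_force: [-2.0, -2.0, 7.6]
gripper_width: 0.512
```

Call:
{"api": "jog_arm", "payload": {"dp": [[0, 0, -0.1], [0, 0, -1], [0, 0, -2.5], [0, 0, -4], [0, 0, -5.5]], "angular": [[0, 0, 0], [0, 0, 0], [0, 0, 0], [0, 0, 0], [0, 0, 0]], "claw": [40, 40, 40, 40, 40]}}

```text
t: 35.15
eef_pos: [0.4657, 0.2932, 0.1436]
tool_rot: [-0.0, 0.719, 0.695, -0.0]
contact_force: [1.2, 0.6, -2.4]
gripper_width: 0.511
```

```bash
python3 mv.py .570 -.053 .16 1.575
```

```text
t 35.15 pos [0.4657 0.2932 0.1436] yaw 1.5360 F [ 1.2  0.6 -2.4] w 0.511 
 dp [-13.69, 4.65, -0.65] ang [-0.01, 0.0, -0.45] rows 7.2 0.3
```

Call:
{"api": "jog_arm", "payload": {"dp": [[-1.2, 0.4, -0.65], [-2.8, 0.9, -0.65], [-4.5, 1.5, -0.65], [-6.2, 2.1, -0.65], [-7.9, 2.7, -0.65]], "angular": [[0, 0, -0.1], [0, 0, -0.2], [0, 0, -0.3], [0, 0, -0.4], [0, 0, -0.45]], "claw": [40, 40, 40, 40, 40]}}

```text
t: 35.65
eef_pos: [0.5267, 0.0919, 0.1588]
tool_rot: [0.0, 0.705, 0.709, -0.0]
contact_force: [0.9, 0.2, -2.3]
gripper_width: 0.506
```

```bash
python3 mv.py .570 -.053 .16 1.575
```

```text
t 35.65 pos [0.5267 0.0919 0.1588] yaw 1.5756 F [ 0.9  0.2 -2.3] w 0.506 
 dp [-5.8, 1.7, -0.05] ang [-0.0, 0.0, 0.01] rows 3.0 0.0
```

Call:
{"api": "jog_arm", "payload": {"dp": [[-1.4, 0.4, 0], [-2.8, 0.8, 0], [-4.2, 1.3, 0], [-5.4, 1.65, 0], [-5.7, 1.65, 0]], "angular": [[0, 0, 0], [0, 0, 0], [0, 0, 0], [0, 0, 0], [0, 0, 0]], "claw": [40, 40, 40, 40, 40]}}

```text
t: 36.15
eef_pos: [0.5691, -0.0537, 0.1583]
tool_rot: [0.001, 0.708, 0.706, -0.001]
contact_force: [-0.6, -0.3, -1.5]
gripper_width: 0.509
```

```bash
python3 - <<'E'
from h import *
for i in range(4): c=cam('wrist')
cv2.imwrite('pics/w_w.png',c['pixels']);cv2.imwrite('pics/w_w2.png',cv2.resize(c['pixels'][50:165,265:375],None,fx=6,fy=5.2,interpolation=cv2.INTER_CUBIC))
print(proj(c,[(.5703,.0203,.09)]))
E
python3 mv.py .5703 .0203 .11 1.57
```

```text
[[324.19816415 114.50146639]]
t 36.35 pos [ 0.5681 -0.0471  0.1587] yaw 1.5765 F [ 0.1  2.  -1.3] w 0.508 
 dp [2.69, 0.11, 1.95] ang [-0.01, -0.01, 0.07] rows 1.7 0.0
```

View pics/w_w.png

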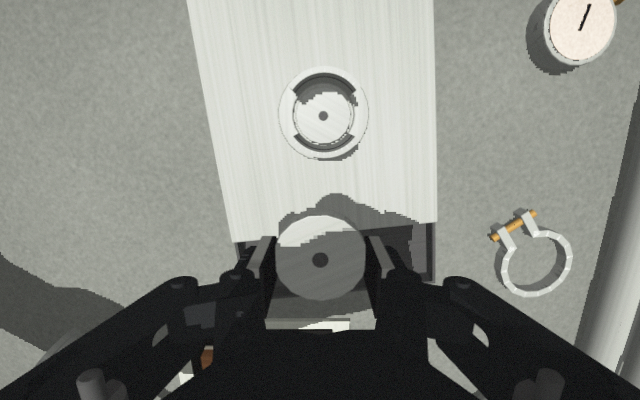

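View pics/w_w2.png

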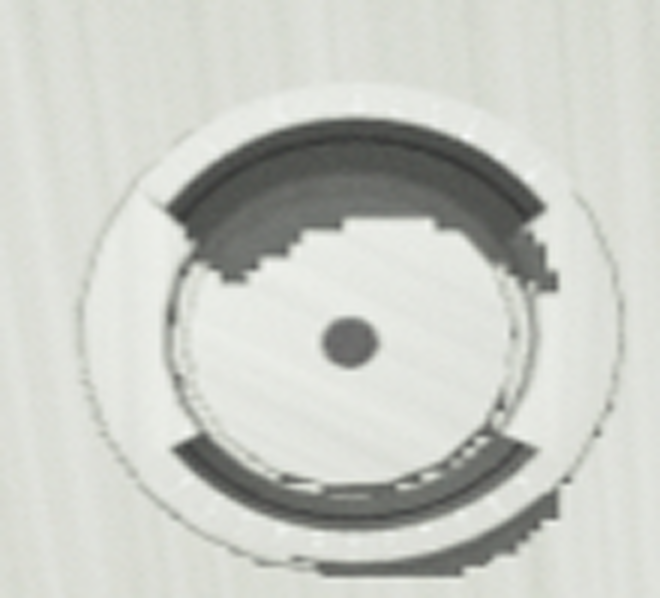

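Call:
{"api": "jog_arm", "payload": {"dp": [[0.8, 0.1, 0], [1.7, 0.1, 0], [2.5, 0.1, 0.5], [2.7, 0.1, 1.2], [2.7, 0.1, 1.8]], "angular": [[0, 0, 0], [0, 0, 0], [0, 0, 0], [0, 0, 0], [0, 0, 0]], "claw": [40, 40, 40, 40, 40]}}

```text
t: 36.85
eef_pos: [0.5702, 0.0226, 0.1134]
tool_rot: [-0.0, 0.704, 0.711, 0.001]
contact_force: [-0.5, -0.1, -0.4]
gripper_width: 0.508
```

Call:
{"api": "jog_arm", "payload": {"dp": [[0, 0, 0], [0, 0, 0], [0, 0, 0], [0, 0, 0], [0, 0, 0]], "angular": [[0, 0, 0], [0, 0, 0], [0, 0, 0], [0, 0, 0], [0, 0, 0]], "claw": [40, 40, 40, 40, 40]}}

```text
t: 37.35
eef_pos: [0.5712, 0.0186, 0.1144]
tool_rot: [0.0, 0.706, 0.708, 0.0]
contact_force: [-0.2, -0.1, -0.3]
gripper_width: 0.504
```

```bash
python3 mv.py .5703 .0203 .048 1.57
```

```text
t 37.35 pos [0.5712 0.0186 0.1144] yaw 1.5744 F [-0.2 -0.1 -0.3] w 0.504 
 dp [0.07, -0.04, 2.66] ang [0.01, 0.0, 0.05] rows 1.3 0.0
```

Call:
{"api": "jog_arm", "payload": {"dp": [[0.06, -0.03, 0.1], [0.06, -0.03, 0.3], [0.06, -0.03, 0.6], [0.06, -0.03, 0.9], [0.06, -0.03, 1.2]], "angular": [[0, 0, 0], [0, 0, 0], [0, 0, 0], [0, 0, 0], [0, 0, 0]], "claw": [40, 40, 40, 40, 40]}}

```text
t: 37.85
eef_pos: [0.5698, 0.0204, 0.0828]
tool_rot: [-0.0, 0.706, 0.709, -0.0]
contact_force: [-0.0, 0.2, -1.6]
gripper_width: 0.509
```

Call:
{"api": "jog_arm", "payload": {"dp": [[0, 0, 0.2], [0, 0, 0.5], [0, 0, 0.8], [0, 0, 1.1], [0, 0, 1.4]], "angular": [[0, 0, 0], [0, 0, 0], [0, 0, 0], [0, 0, 0], [0, 0, 0]], "claw": [40, 40, 40, 40, 40]}}

```text
t: 38.35
eef_pos: [0.57, 0.0204, 0.0481]
tool_rot: [-0.0, 0.706, 0.709, -0.0]
contact_force: [0.3, 0.4, -1.2]
gripper_width: 0.507
```

```bash
python3 mv.py .5703 .0203 .0445 1.57
```

```text
t 38.35 pos [0.57   0.0204 0.0481] yaw 1.5751 F [ 0.3  0.4 -1.2] w 0.507 
 dp [-0.0, 0.01, 0.15] ang [-0.0, 0.0, 0.06] rows 0.1 0.0
```

Call:
{"api": "jog_arm", "payload": {"dp": [[0, 0, 0.04], [0, 0, 0.08], [0, 0, 0.12], [0, 0, 0.15], [0, 0, 0.17]], "angular": [[0, 0, 0], [0, 0, 0], [0, 0, 0], [0, 0, 0], [0, 0, 0]], "claw": [40, 40, 40, 40, 40]}}

```text
t: 38.85
eef_pos: [0.5702, 0.0205, 0.0448]
tool_rot: [0.0, 0.706, 0.709, 0.0]
contact_force: [-2.1, 0.4, 3.5]
gripper_width: 0.507
```

Call:
{"api": "jog_arm", "payload": {"dp": [[0, 0, 0], [0, 0, 0], [0, 0, 0], [0, 0, 0], [0, 0, 0]], "angular": [[0, 0, 0], [0, 0, 0], [0, 0, 0], [0, 0, 0], [0, 0, 0]], "claw": [56, 56, 56, 56, 56]}}

```text
t: 39.35
eef_pos: [0.5701, 0.0204, 0.0446]
tool_rot: [0.0, 0.706, 0.709, 0.0]
contact_force: [0.4, 0.1, -0.5]
gripper_width: 0.655
```

Call:
{"api": "jog_arm", "payload": {"dp": [[0, 0, -0.3], [0, 0, -1], [0, 0, -2], [0, 0, -3], [0, 0, -4]], "angular": [[0, 0, 0], [0, 0, 0], [0, 0, 0], [0, 0, 0], [0, 0, 0]], "claw": [58, 58, 58, 58, 58]}}

```text
t: 39.85
eef_pos: [0.57, 0.0205, 0.146]
tool_rot: [0.0, 0.706, 0.709, 0.0]
contact_force: [0.2, -0.7, 0.2]
gripper_width: 0.676
```

```bash
python3 mv.py .557 .237 .16 1.535
```

```text
t 39.85 pos [0.57   0.0205 0.146 ] yaw 1.5753 F [ 0.2 -0.7  0.2] w 0.676 
 dp [8.66, -0.48, -0.56] ang [0.0, -0.0, 0.46] rows 4.3 0.3
```

Call:
{"api": "jog_arm", "payload": {"dp": [[1.5, -0.1, -0.5], [3.3, -0.2, -0.5], [5.1, -0.3, -0.5], [6.9, -0.4, -0.3], [8.66, -0.48, 0]], "angular": [[0, 0, 0.1], [0, 0, 0.2], [0, 0, 0.4], [0, 0, 0.46], [0, 0, 0.46]], "claw": [58, 58, 58, 58, 58]}}

```text
t: 40.35
eef_pos: [0.5572, 0.2389, 0.1457]
tool_rot: [0.0, 0.72, 0.694, 0.001]
contact_force: [1.1, 0.3, 0.6]
gripper_width: 0.676
```

Call:
{"api": "jog_arm", "payload": {"dp": [[0, 0, 0.4], [0, 0, 1.2], [0, 0, 2.2], [0, 0, 3], [0, 0, 3]], "angular": [[0, 0, 0], [0, 0, 0], [0, 0, 0], [0, 0, 0], [0, 0, 0]], "claw": [58, 58, 58, 58, 58]}}

```text
t: 40.85
eef_pos: [0.5553, 0.2353, 0.0672]
tool_rot: [-0.001, 0.72, 0.694, -0.003]
contact_force: [-0.2, -0.8, -0.6]
gripper_width: 0.677
```

```bash
python3 - <<'E'
from h import *
c=cam('wrist');c=cam('wrist'); cv2.imwrite('pics/x_w.png',c['pixels'])
print(proj(c,[(.5575,.2369,.009)]))
E
python3 mv.py .5575 .237 .012 1.535
```

```text
[[322.02622277 213.82786344]]
t 40.95 pos [0.5572 0.2367 0.07  ] yaw 1.5347 F [ 0.2 -0.6  0.7] w 0.678 
 dp [0.01, 0.01, 2.32] ang [-0.0, 0.0, -0.0] rows 1.2 0.0
```

View pics/x_w.png

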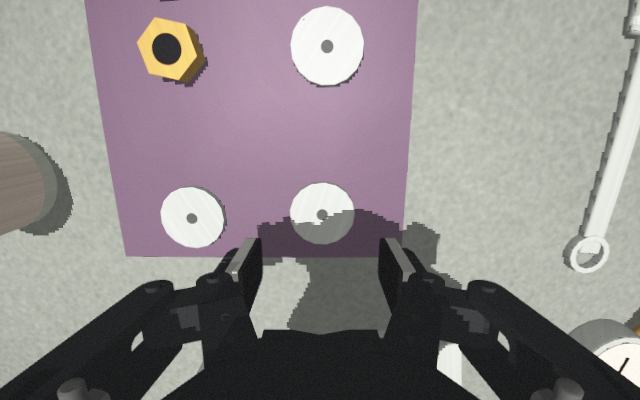

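Call:
{"api": "jog_arm", "payload": {"dp": [[0, 0, 0.6], [0, 0, 1.3], [0, 0, 1.9], [0, 0, 2.3], [0, 0, 2.3]], "angular": [[0, 0, 0], [0, 0, 0], [0, 0, 0], [0, 0, 0], [0, 0, 0]], "claw": [56, 56, 56, 56, 56]}}

```text
t: 41.45
eef_pos: [0.5558, 0.2362, 0.0099]
tool_rot: [-0.001, 0.72, 0.694, -0.002]
contact_force: [-0.2, -0.5, -1.0]
gripper_width: 0.655
```

Call:
{"api": "jog_arm", "payload": {"dp": [[0, 0, 0.1], [0, 0, 0.2], [0, 0, 0.3], [0, 0, 0.36], [0, 0, 0.36]], "angular": [[0, 0, 0], [0, 0, 0], [0, 0, 0], [0, 0, 0], [0, 0, 0]], "claw": [56, 56, 56, 56, 56]}}

```text
t: 41.95
eef_pos: [0.5571, 0.2368, 0.0031]
tool_rot: [0.0, 0.72, 0.694, 0.0]
contact_force: [-0.8, -0.2, 0.6]
gripper_width: 0.657
```

```bash
python3 mv.py .5575 .237 .003 1.535
```

```text
t 41.95 pos [0.5571 0.2368 0.0031] yaw 1.5349 F [-0.8 -0.2  0.6] w 0.657 
 dp [0.01, 0.01, 0.0] ang [0.0, 0.0, -0.0] rows 0.0 0.0
```

Call:
{"api": "jog_arm", "payload": {"dp": [[0, 0, 0], [0, 0, 0], [0, 0, 0], [0, 0, 0], [0, 0, 0]], "angular": [[0, 0, 0], [0, 0, 0], [0, 0, 0], [0, 0, 0], [0, 0, 0]], "claw": [50, 45, 40, 40, 40]}}

```text
t: 42.45
eef_pos: [0.5573, 0.237, 0.0038]
tool_rot: [0.0, 0.72, 0.694, 0.0]
contact_force: [-1.0, -0.6, 6.3]
gripper_width: 0.499
```

Call:
{"api": "jog_arm", "payload": {"dp": [[0, 0, -0.1], [0, 0, -1], [0, 0, -2.5], [0, 0, -4], [0, 0, -5.5]], "angular": [[0, 0, 0], [0, 0, 0], [0, 0, 0], [0, 0, 0], [0, 0, 0]], "claw": [40, 40, 40, 40, 40]}}

```text
t: 42.95
eef_pos: [0.5568, 0.2367, 0.1418]
tool_rot: [-0.0, 0.72, 0.694, -0.0]
contact_force: [1.4, -0.4, -1.7]
gripper_width: 0.493
```

```bash
python3 - <<'E'
from h import *
c=cam('wrist'); cv2.imwrite('pics/y_w.png',c['pixels'])
E
python3 mv.py .57 -.053 .16 1.575
```

```text
t 43.00 pos [0.5599 0.2389 0.1485] yaw 1.5350 F [1.3 1.7 3.3] w 0.497 
 dp [-11.65, 0.83, -0.5] ang [0.09, -0.05, -0.46] rows 5.8 0.3
```

View pics/y_w.png

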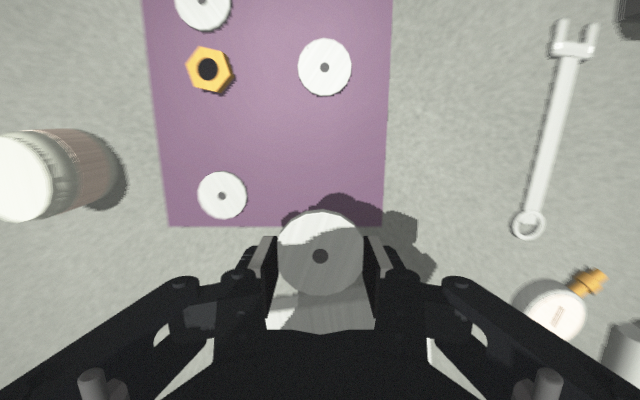

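Call:
{"api": "jog_arm", "payload": {"dp": [[-1.2, 0.1, -0.5], [-2.8, 0.2, -0.5], [-4.6, 0.3, -0.5], [-6.4, 0.5, -0.5], [-8.2, 0.6, -0.5]], "angular": [[0, 0, -0.1], [0, 0, -0.2], [0, 0, -0.4], [0, 0, -0.46], [0, 0, -0.46]], "claw": [40, 40, 40, 40, 40]}}

```text
t: 43.5
eef_pos: [0.5647, 0.0296, 0.153]
tool_rot: [0.0, 0.705, 0.709, 0.0]
contact_force: [0.4, -1.0, -0.1]
gripper_width: 0.498
```

Call:
{"api": "jog_arm", "payload": {"dp": [[-1.2, 0.1, 0], [-2.2, 0.2, 0], [-3, 0.2, 0], [-3.4, 0.2, 0], [-3.4, 0.2, 0]], "angular": [[0, 0, 0], [0, 0, 0], [0, 0, 0], [0, 0, 0], [0, 0, 0]], "claw": [40, 40, 40, 40, 40]}}

```text
t: 44.0
eef_pos: [0.5699, -0.055, 0.1528]
tool_rot: [0.0, 0.706, 0.708, -0.0]
contact_force: [-0.5, 0.3, -0.6]
gripper_width: 0.499
```

```bash
python3 - <<'E'
from h import *
for i in range(3): c=cam('wrist')
cv2.imwrite('pics/z_w.png',c['pixels'][40:300,200:440])
print(proj(c,[(.5703,.0203,.09)])-[200,40])
E
python3 mv.py .5703 .0203 .11 1.575
```

```text
[[121.35068841  68.08217145]]
t 44.15 pos [ 0.5701 -0.0517  0.1531] yaw 1.5771 F [ 0.2 -0.7 -1. ] w 0.498 
 dp [2.88, 0.03, 1.73] ang [0.0, -0.01, 0.02] rows 1.7 0.0
```

View pics/z_w.png

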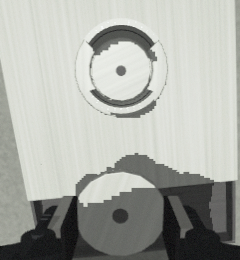

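Sleeve where predicted (121,68), second thick disc flat in it. Insert.

Call:
{"api": "jog_arm", "payload": {"dp": [[0.8, 0, 0], [1.7, 0, 0], [2.5, 0, 0.4], [2.85, 0, 1.0], [2.85, 0, 1.6]], "angular": [[0, 0, 0], [0, 0, 0], [0, 0, 0], [0, 0, 0], [0, 0, 0]], "claw": [40, 40, 40, 40, 40]}}

```text
t: 44.65
eef_pos: [0.5696, 0.0203, 0.1122]
tool_rot: [-0.0, 0.704, 0.71, 0.0]
contact_force: [0.5, -0.0, -0.1]
gripper_width: 0.497
```

Call:
{"api": "jog_arm", "payload": {"dp": [[0, 0, 0], [0, 0, 0], [0, 0, 0], [0, 0, 0], [0, 0, 0]], "angular": [[0, 0, 0], [0, 0, 0], [0, 0, 0], [0, 0, 0], [0, 0, 0]], "claw": [40, 40, 40, 40, 40]}}

```text
t: 45.15
eef_pos: [0.5702, 0.0173, 0.1136]
tool_rot: [0.0, 0.706, 0.708, 0.0]
contact_force: [-0.3, 0.5, -1.5]
gripper_width: 0.498
```

```bash
python3 mv.py .5703 .0203 .0575 1.572
```

```text
t 45.15 pos [0.5702 0.0173 0.1136] yaw 1.5743 F [-0.3  0.5 -1.5] w 0.498 
 dp [0.12, 0.0, 2.24] ang [0.01, 0.0, 0.03] rows 1.1 0.0
```

Call:
{"api": "jog_arm", "payload": {"dp": [[0.08, 0, 0], [0.08, 0, 0.2], [0.08, 0, 0.4], [0.08, 0, 0.7], [0.08, 0, 1]], "angular": [[0, 0, 0], [0, 0, 0], [0, 0, 0], [0, 0, 0], [0, 0, 0]], "claw": [40, 40, 40, 40, 40]}}

```text
t: 45.65
eef_pos: [0.5696, 0.0197, 0.0872]
tool_rot: [-0.0, 0.706, 0.709, -0.0]
contact_force: [0.4, 0.4, 0.2]
gripper_width: 0.501
```

```bash
python3 mv.py .5703 .0203 .0575 1.572
```

```text
t 45.65 pos [0.5696 0.0197 0.0872] yaw 1.5751 F [0.4 0.4 0.2] w 0.501 
 dp [0.02, 0.03, 1.19] ang [-0.0, 0.0, 0.04] rows 0.6 0.0
```

Call:
{"api": "jog_arm", "payload": {"dp": [[0.02, 0.02, 0.2], [0.02, 0.02, 0.5], [0.02, 0.02, 0.8], [0.02, 0.02, 1.1], [0.02, 0.02, 1.2]], "angular": [[0, 0, 0], [0, 0, 0], [0, 0, 0], [0, 0, 0], [0, 0, 0]], "claw": [40, 40, 40, 40, 40]}}

```text
t: 46.15
eef_pos: [0.5697, 0.0202, 0.057]
tool_rot: [-0.0, 0.706, 0.709, -0.001]
contact_force: [-1.0, -0.2, -0.7]
gripper_width: 0.496
```

Call:
{"api": "jog_arm", "payload": {"dp": [[0, 0, 0.02], [0, 0, 0.05], [0, 0, 0.08], [0, 0, 0.1], [0, 0, 0.12]], "angular": [[0, 0, 0], [0, 0, 0], [0, 0, 0], [0, 0, 0], [0, 0, 0]], "claw": [40, 40, 40, 40, 40]}}

```text
t: 46.65
eef_pos: [0.5704, 0.0202, 0.0552]
tool_rot: [0.0, 0.706, 0.709, 0.0]
contact_force: [0.4, 0.0, -1.1]
gripper_width: 0.499
```

Call:
{"api": "jog_arm", "payload": {"dp": [[0, 0, 0.02], [0, 0, 0.04], [0, 0, 0.05], [0, 0, 0.05], [0, 0, 0.05]], "angular": [[0, 0, 0], [0, 0, 0], [0, 0, 0], [0, 0, 0], [0, 0, 0]], "claw": [40, 40, 40, 40, 40]}}

```text
t: 47.15
eef_pos: [0.5705, 0.0203, 0.0548]
tool_rot: [0.0, 0.706, 0.709, 0.0]
contact_force: [-3.5, -1.1, 8.4]
gripper_width: 0.496
```

Call:
{"api": "jog_arm", "payload": {"dp": [[0, 0, 0], [0, 0, 0], [0, 0, 0], [0, 0, 0], [0, 0, 0]], "angular": [[0, 0, 0], [0, 0, 0], [0, 0, 0], [0, 0, 0], [0, 0, 0]], "claw": [56, 56, 56, 56, 56]}}

```text
t: 47.65
eef_pos: [0.5703, 0.0203, 0.0537]
tool_rot: [-0.0, 0.706, 0.709, -0.0]
contact_force: [0.5, -0.8, -0.4]
gripper_width: 0.657
```

Call:
{"api": "jog_arm", "payload": {"dp": [[0, 0, -0.3], [0, 0, -1], [0, 0, -2], [0, 0, -3], [0, 0, -3.7]], "angular": [[0, 0, 0], [0, 0, 0], [0, 0, 0], [0, 0, 0], [0, 0, 0]], "claw": [58, 58, 58, 58, 58]}}

```text
t: 48.15
eef_pos: [0.571, 0.0205, 0.1486]
tool_rot: [0.001, 0.706, 0.709, 0.001]
contact_force: [0.2, 0.7, -0.5]
gripper_width: 0.678
```

```bash
python3 mv.py .5655 .345 .15 1.535
```

```text
t 48.15 pos [0.571  0.0205 0.1486] yaw 1.5752 F [ 0.2  0.7 -0.5] w 0.678 
 dp [12.98, -0.16, -0.06] ang [0.02, -0.0, 0.46] rows 6.5 0.3
```

Call:
{"api": "jog_arm", "payload": {"dp": [[1.5, 0, 0], [3.2, 0, 0], [5, 0, 0], [6.8, 0, 0], [8.6, -0.1, 0]], "angular": [[0, 0, 0.1], [0, 0, 0.2], [0, 0, 0.4], [0, 0, 0.46], [0, 0, 0.46]], "claw": [58, 58, 58, 58, 58]}}

```text
t: 48.65
eef_pos: [0.567, 0.2369, 0.147]
tool_rot: [0.0, 0.72, 0.694, 0.0]
contact_force: [1.2, 0.0, -0.0]
gripper_width: 0.677
```

Call:
{"api": "jog_arm", "payload": {"dp": [[1.5, 0, 0.2], [3, 0, 0.8], [4.2, 0, 1.8], [4.35, 0, 2.8], [4.35, 0, 3.2]], "angular": [[0, 0, 0], [0, 0, 0], [0, 0, 0], [0, 0, 0], [0, 0, 0]], "claw": [58, 58, 58, 58, 58]}}

```text
t: 49.15
eef_pos: [0.569, 0.3448, 0.0642]
tool_rot: [-0.001, 0.719, 0.695, -0.001]
contact_force: [-0.2, -0.4, -0.0]
gripper_width: 0.677
```

```bash
python3 - <<'E'
from h import *
for i in range(3): c=cam('wrist')
cv2.imwrite('pics/aa_w.png',c['pixels'])
print(proj(c,[(.5655,.345,.009)]))
E
python3 mv.py .5655 .345 .012 1.535
```

```text
[[313.65387366 213.26215035]]
t 49.30 pos [0.5711 0.3425 0.0663] yaw 1.5337 F [0.7 0.4 0.7] w 0.681 
 dp [0.09, -0.23, 2.17] ang [-0.01, 0.01, -0.02] rows 1.1 0.0
```

View pics/aa_w.png

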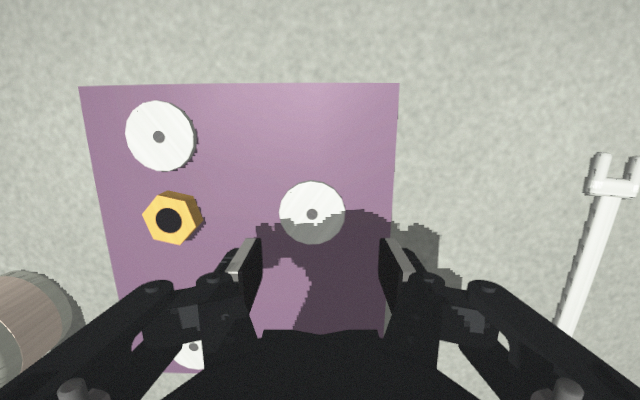

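Call:
{"api": "jog_arm", "payload": {"dp": [[0.06, -0.26, 0.6], [0.06, -0.26, 1.3], [0.06, -0.26, 1.9], [0.06, -0.26, 2.2], [0.06, -0.26, 2.2]], "angular": [[0, 0, 0], [0, 0, 0], [0, 0, 0], [0, 0, 0], [0, 0, 0]], "claw": [56, 56, 56, 56, 56]}}

```text
t: 49.8
eef_pos: [0.5635, 0.3448, 0.0094]
tool_rot: [-0.0, 0.72, 0.694, -0.001]
contact_force: [-0.8, -1.1, 0.6]
gripper_width: 0.657
```

```bash
python3 mv.py .5643 .345 .003 1.535
```

```text
t 49.80 pos [0.5635 0.3448 0.0094] yaw 1.5349 F [-0.8 -1.1  0.6] w 0.657 
 dp [0.01, 0.03, 0.26] ang [-0.03, 0.02, -0.0] rows 0.1 0.0
```

Call:
{"api": "jog_arm", "payload": {"dp": [[0, 0, 0.1], [0, 0, 0.2], [0, 0, 0.3], [0, 0, 0.34], [0, 0, 0.34]], "angular": [[0, 0, 0], [0, 0, 0], [0, 0, 0], [0, 0, 0], [0, 0, 0]], "claw": [56, 56, 56, 56, 56]}}

```text
t: 50.3
eef_pos: [0.5644, 0.3456, 0.0028]
tool_rot: [0.0, 0.72, 0.694, -0.0]
contact_force: [0.7, 0.7, -0.5]
gripper_width: 0.657
```

Call:
{"api": "jog_arm", "payload": {"dp": [[0, 0, 0], [0, 0, 0], [0, 0, 0], [0, 0, 0], [0, 0, 0]], "angular": [[0, 0, 0], [0, 0, 0], [0, 0, 0], [0, 0, 0], [0, 0, 0]], "claw": [50, 45, 40, 40, 40]}}

```text
t: 50.8
eef_pos: [0.5645, 0.3458, 0.0036]
tool_rot: [0.0, 0.72, 0.694, 0.0]
contact_force: [-1.5, -0.5, 4.7]
gripper_width: 0.497
```

Call:
{"api": "jog_arm", "payload": {"dp": [[0, 0, -0.1], [0, 0, -1], [0, 0, -2.5], [0, 0, -4], [0, 0, -5.5]], "angular": [[0, 0, 0], [0, 0, 0], [0, 0, 0], [0, 0, 0], [0, 0, 0]], "claw": [40, 40, 40, 40, 40]}}

```text
t: 51.3
eef_pos: [0.564, 0.3455, 0.1415]
tool_rot: [-0.0, 0.72, 0.694, -0.0]
contact_force: [0.1, 0.3, -1.0]
gripper_width: 0.503
```

```bash
python3 mv.py .57 -.053 .16 1.575
```

```text
t 51.30 pos [0.564  0.3455 0.1415] yaw 1.5351 F [ 0.1  0.3 -1. ] w 0.503 
 dp [-15.92, 0.81, -0.74] ang [-0.01, 0.0, -0.46] rows 8.0 0.3
```

Call:
{"api": "jog_arm", "payload": {"dp": [[-1.4, 0.1, -0.6], [-3.2, 0.2, -0.6], [-5, 0.3, -0.6], [-6.8, 0.4, -0.6], [-8.6, 0.5, -0.6]], "angular": [[0, 0, -0.1], [0, 0, -0.2], [0, 0, -0.4], [0, 0, -0.46], [0, 0, -0.46]], "claw": [40, 40, 40, 40, 40]}}

```text
t: 51.8
eef_pos: [0.5688, 0.1285, 0.1554]
tool_rot: [0.0, 0.705, 0.709, 0.0]
contact_force: [0.6, -0.8, -1.1]
gripper_width: 0.499
```

Call:
{"api": "jog_arm", "payload": {"dp": [[-1.8, 0, 0], [-3.6, 0, 0], [-5.4, 0, 0], [-6.8, 0, 0], [-7.2, 0, 0]], "angular": [[0, 0, 0], [0, 0, 0], [0, 0, 0], [0, 0, 0], [0, 0, 0]], "claw": [40, 40, 40, 40, 40]}}

```text
t: 52.3
eef_pos: [0.5693, -0.0555, 0.155]
tool_rot: [0.001, 0.708, 0.706, -0.001]
contact_force: [-1.6, -0.5, -0.8]
gripper_width: 0.496
```

```bash
python3 - <<'E'
from h import *
for i in range(4): c=cam('wrist')
cv2.imwrite('pics/bb_w.png',c['pixels'][40:300,200:440])
print(proj(c,[(.5703,.0203,.09)])-[200,40])
E
python3 mv.py .5703 .0203 .11 1.575
```

```text
[[121.47219894  72.6507632 ]]
t 52.50 pos [ 0.5699 -0.0479  0.1554] yaw 1.5766 F [-0.8  0.  -1. ] w 0.499 
 dp [2.73, 0.03, 1.82] ang [0.0, -0.01, 0.02] rows 1.6 0.0
```

View pics/bb_w.png

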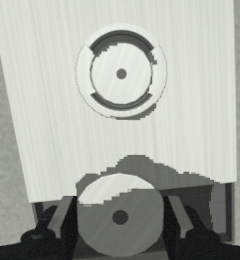

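Call:
{"api": "jog_arm", "payload": {"dp": [[0.8, 0, 0], [1.7, 0, 0], [2.5, 0, 0.4], [2.78, 0, 1.0], [2.78, 0, 1.6]], "angular": [[0, 0, 0], [0, 0, 0], [0, 0, 0], [0, 0, 0], [0, 0, 0]], "claw": [40, 40, 40, 40, 40]}}

```text
t: 53.0
eef_pos: [0.5694, 0.0227, 0.1144]
tool_rot: [-0.0, 0.704, 0.71, 0.0]
contact_force: [0.1, 0.3, -1.3]
gripper_width: 0.494
```

Call:
{"api": "jog_arm", "payload": {"dp": [[0, 0, 0], [0, 0, 0], [0, 0, 0], [0, 0, 0], [0, 0, 0]], "angular": [[0, 0, 0], [0, 0, 0], [0, 0, 0], [0, 0, 0], [0, 0, 0]], "claw": [40, 40, 40, 40, 40]}}

```text
t: 53.5
eef_pos: [0.57, 0.0194, 0.1158]
tool_rot: [0.0, 0.706, 0.708, 0.0]
contact_force: [0.2, 0.9, -0.6]
gripper_width: 0.499
```

```bash
python3 mv.py .5703 .0203 .0635 1.572
```

```text
t 53.50 pos [0.57   0.0194 0.1158] yaw 1.5743 F [ 0.2  0.9 -0.6] w 0.499 
 dp [0.04, 0.01, 2.09] ang [0.01, 0.0, 0.03] rows 1.0 0.0
```

Call:
{"api": "jog_arm", "payload": {"dp": [[0.01, 0, 0.1], [0.01, 0, 0.3], [0.01, 0, 0.5], [0.01, 0, 0.7], [0.01, 0, 1]], "angular": [[0, 0, 0], [0, 0, 0], [0, 0, 0], [0, 0, 0], [0, 0, 0]], "claw": [40, 40, 40, 40, 40]}}

```text
t: 54.0
eef_pos: [0.5697, 0.0201, 0.0899]
tool_rot: [0.0, 0.706, 0.709, 0.0]
contact_force: [0.6, 1.1, -1.9]
gripper_width: 0.499
```

Call:
{"api": "jog_arm", "payload": {"dp": [[0, 0, 0.2], [0, 0, 0.4], [0, 0, 0.6], [0, 0, 0.9], [0, 0, 1.05]], "angular": [[0, 0, 0], [0, 0, 0], [0, 0, 0], [0, 0, 0], [0, 0, 0]], "claw": [40, 40, 40, 40, 40]}}

```text
t: 54.5
eef_pos: [0.5693, 0.02, 0.0632]
tool_rot: [-0.0, 0.706, 0.709, -0.0]
contact_force: [0.2, 1.0, -1.4]
gripper_width: 0.499
```

```bash
python3 mv.py .5703 .0203 .0605 1.572
```

```text
t 54.50 pos [0.5693 0.02   0.0632] yaw 1.5750 F [ 0.2  1.  -1.4] w 0.499 
 dp [0.01, 0.04, 0.11] ang [-0.01, 0.0, 0.03] rows 0.1 0.0
```

Call:
{"api": "jog_arm", "payload": {"dp": [[0, 0.03, 0.05], [0, 0.03, 0.1], [0, 0.03, 0.13], [0, 0.03, 0.15], [0, 0.03, 0.15]], "angular": [[0, 0, 0], [0, 0, 0], [0, 0, 0], [0, 0, 0], [0, 0, 0]], "claw": [40, 40, 40, 40, 40]}}

```text
t: 55.0
eef_pos: [0.5705, 0.0201, 0.0606]
tool_rot: [0.0, 0.706, 0.709, 0.0]
contact_force: [-0.1, -0.1, 1.7]
gripper_width: 0.497
```

Call:
{"api": "jog_arm", "payload": {"dp": [[0, 0, 0.01], [0, 0, 0.01], [0, 0, 0.01], [0, 0, 0.01], [0, 0, 0.01]], "angular": [[0, 0, 0], [0, 0, 0], [0, 0, 0], [0, 0, 0], [0, 0, 0]], "claw": [56, 56, 56, 56, 56]}}

```text
t: 55.5
eef_pos: [0.5704, 0.0201, 0.0601]
tool_rot: [0.0, 0.706, 0.709, 0.0]
contact_force: [-0.2, 0.2, -0.1]
gripper_width: 0.656
```

Call:
{"api": "jog_arm", "payload": {"dp": [[0, 0, -0.3], [0, 0, -1], [0, 0, -2], [0, 0, -3], [0, 0, -3.7]], "angular": [[0, 0, 0], [0, 0, 0], [0, 0, 0], [0, 0, 0], [0, 0, 0]], "claw": [58, 58, 58, 58, 58]}}

```text
t: 56.0
eef_pos: [0.571, 0.0203, 0.1548]
tool_rot: [0.001, 0.706, 0.709, 0.001]
contact_force: [1.5, -0.4, -0.7]
gripper_width: 0.679
```

```bash
python3 mv.py .465 .237 .15 1.535
```

```text
t 56.00 pos [0.571  0.0203 0.1548] yaw 1.5752 F [ 1.5 -0.4 -0.7] w 0.679 
 dp [8.68, -4.2, 0.19] ang [0.02, -0.0, 0.46] rows 4.8 0.3
```

Call:
{"api": "jog_arm", "payload": {"dp": [[1.4, -0.7, 0], [3.2, -1.5, 0], [5, -2.4, 0], [6.8, -3.3, 0], [8.4, -4.1, 0.2]], "angular": [[0, 0, 0.1], [0, 0, 0.2], [0, 0, 0.4], [0, 0, 0.46], [0, 0, 0.46]], "claw": [58, 58, 58, 58, 58]}}

```text
t: 56.5
eef_pos: [0.4661, 0.232, 0.1489]
tool_rot: [0.0, 0.719, 0.694, 0.001]
contact_force: [0.8, -0.3, 0.6]
gripper_width: 0.679
```

Call:
{"api": "jog_arm", "payload": {"dp": [[0.3, -0.1, 0.3], [0.3, -0.1, 1], [0.3, -0.1, 2], [0.3, -0.1, 3], [0.3, -0.1, 3.2]], "angular": [[0, 0, 0], [0, 0, 0], [0, 0, 0], [0, 0, 0], [0, 0, 0]], "claw": [58, 58, 58, 58, 58]}}

```text
t: 57.0
eef_pos: [0.4635, 0.2357, 0.0655]
tool_rot: [-0.0, 0.72, 0.694, -0.002]
contact_force: [0.3, -0.1, 0.3]
gripper_width: 0.678
```

```bash
python3 - <<'E'
from h import *
for i in range(4): c=cam('wrist')
cv2.imwrite('pics/cc_w.png',c['pixels'])
print(proj(c,[(.4655,.237,.009)]))
E
python3 mv.py .465 .237 .012 1.535
```

```text
[[320.81930264 215.77853228]]
t 57.20 pos [0.4655 0.2375 0.0686] yaw 1.5347 F [-1.   0.2 -0.9] w 0.678 
 dp [-0.02, -0.02, 2.26] ang [0.01, -0.01, -0.0] rows 1.1 0.0
```

View pics/cc_w.png

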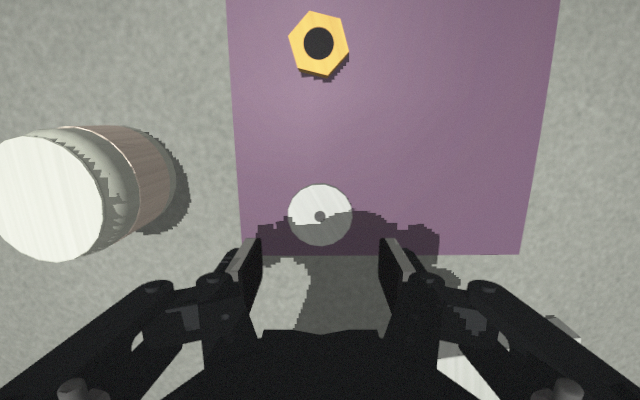

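Disc hole at (320,216), as predicted. Descend and grip.

Call:
{"api": "jog_arm", "payload": {"dp": [[0, 0, 0.6], [0, 0, 1.3], [0, 0, 1.9], [0, 0, 2.25], [0, 0, 2.25]], "angular": [[0, 0, 0], [0, 0, 0], [0, 0, 0], [0, 0, 0], [0, 0, 0]], "claw": [56, 56, 56, 56, 56]}}

```text
t: 57.7
eef_pos: [0.4639, 0.2368, 0.0101]
tool_rot: [-0.0, 0.72, 0.694, -0.001]
contact_force: [-0.9, -0.7, -0.6]
gripper_width: 0.652
```

Call:
{"api": "jog_arm", "payload": {"dp": [[0, 0, 0.1], [0, 0, 0.2], [0, 0, 0.3], [0, 0, 0.36], [0, 0, 0.36]], "angular": [[0, 0, 0], [0, 0, 0], [0, 0, 0], [0, 0, 0], [0, 0, 0]], "claw": [56, 56, 56, 56, 56]}}

```text
t: 58.2
eef_pos: [0.4647, 0.2372, 0.0023]
tool_rot: [0.0, 0.72, 0.694, -0.0]
contact_force: [-0.5, 0.8, 0.5]
gripper_width: 0.655
```

Call:
{"api": "jog_arm", "payload": {"dp": [[0, 0, 0], [0, 0, 0], [0, 0, 0], [0, 0, 0], [0, 0, 0]], "angular": [[0, 0, 0], [0, 0, 0], [0, 0, 0], [0, 0, 0], [0, 0, 0]], "claw": [50, 45, 40, 40, 40]}}

```text
t: 58.7
eef_pos: [0.4648, 0.2373, 0.003]
tool_rot: [0.0, 0.72, 0.694, 0.0]
contact_force: [-1.3, -0.8, 8.7]
gripper_width: 0.504
```

Call:
{"api": "jog_arm", "payload": {"dp": [[0, 0, -0.1], [0, 0, -1], [0, 0, -2.5], [0, 0, -4], [0, 0, -5.5]], "angular": [[0, 0, 0], [0, 0, 0], [0, 0, 0], [0, 0, 0], [0, 0, 0]], "claw": [40, 40, 40, 40, 40]}}

```text
t: 59.2
eef_pos: [0.4643, 0.237, 0.1411]
tool_rot: [-0.0, 0.72, 0.694, -0.0]
contact_force: [1.6, -0.2, -1.0]
gripper_width: 0.5
```

```bash
python3 mv.py .57 -.053 .16 1.575
```

```text
t 59.20 pos [0.4643 0.237  0.1411] yaw 1.5352 F [ 1.6 -0.2 -1. ] w 0.500 
 dp [-11.44, 4.64, -0.76] ang [-0.01, 0.0, -0.46] rows 6.2 0.3
```

Call:
{"api": "jog_arm", "payload": {"dp": [[-1.2, 0.4, -0.6], [-2.8, 1.1, -0.6], [-4.4, 1.8, -0.6], [-6, 2.5, -0.6], [-7.6, 3.1, -0.6]], "angular": [[0, 0, -0.1], [0, 0, -0.2], [0, 0, -0.4], [0, 0, -0.46], [0, 0, -0.46]], "claw": [40, 40, 40, 40, 40]}}

```text
t: 59.7
eef_pos: [0.5359, 0.0427, 0.155]
tool_rot: [0.0, 0.706, 0.709, 0.0]
contact_force: [0.3, 0.1, -0.9]
gripper_width: 0.502
```

```bash
python3 mv.py .57 -.053 .16 1.575
```

```text
t 59.70 pos [0.5359 0.0427 0.155 ] yaw 1.5751 F [ 0.3  0.1 -0.9] w 0.502 
 dp [-3.83, 1.35, -0.2] ang [0.01, 0.0, 0.0] rows 2.0 0.0
```

Call:
{"api": "jog_arm", "payload": {"dp": [[-1.2, 0.4, 0], [-2.4, 0.8, 0], [-3.3, 1.2, 0], [-3.7, 1.32, 0], [-3.7, 1.32, 0]], "angular": [[0, 0, 0], [0, 0, 0], [0, 0, 0], [0, 0, 0], [0, 0, 0]], "claw": [40, 40, 40, 40, 40]}}

```text
t: 60.2
eef_pos: [0.5687, -0.0491, 0.1545]
tool_rot: [-0.0, 0.707, 0.708, -0.0]
contact_force: [-0.2, 0.8, -1.4]
gripper_width: 0.502
```

```bash
python3 - <<'E'
from h import *
for i in range(4): c=cam('wrist')
cv2.imwrite('pics/dd_w.png',c['pixels'][40:300,200:440])
print(proj(c,[(.5703,.0203,.09)])-[200,40])
E
python3 mv.py .5703 .0203 .117 1.575
```

```text
[[124.21013525  78.292134  ]]
t 60.40 pos [ 0.5683 -0.0457  0.1549] yaw 1.5778 F [ 1.1 -0.1 -0.6] w 0.501 
 dp [2.64, 0.1, 1.52] ang [-0.0, -0.01, 0.03] rows 1.5 0.0
```

View pics/dd_w.png

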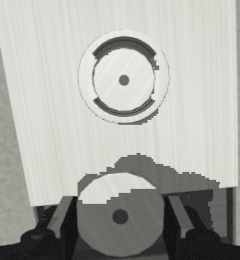

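Call:
{"api": "jog_arm", "payload": {"dp": [[0.8, 0.1, 0], [1.6, 0.1, 0], [2.4, 0.1, 0.4], [2.66, 0.1, 1.0], [2.66, 0.1, 1.5]], "angular": [[0, 0, 0], [0, 0, 0], [0, 0, 0], [0, 0, 0], [0, 0, 0]], "claw": [40, 40, 40, 40, 40]}}

```text
t: 60.9
eef_pos: [0.5703, 0.0206, 0.1162]
tool_rot: [-0.0, 0.704, 0.71, -0.0]
contact_force: [-0.0, -0.1, -1.1]
gripper_width: 0.495
```

Call:
{"api": "jog_arm", "payload": {"dp": [[0, 0, 0], [0, 0, 0], [0, 0, 0], [0, 0, 0], [0, 0, 0]], "angular": [[0, 0, 0], [0, 0, 0], [0, 0, 0], [0, 0, 0], [0, 0, 0]], "claw": [40, 40, 40, 40, 40]}}

```text
t: 61.4
eef_pos: [0.5713, 0.0183, 0.1178]
tool_rot: [0.0, 0.706, 0.708, 0.0]
contact_force: [-0.8, 0.4, -0.4]
gripper_width: 0.501
```

```bash
python3 mv.py .5703 .0203 .0685 1.572
```

```text
t 61.40 pos [0.5713 0.0183 0.1178] yaw 1.5744 F [-0.8  0.4 -0.4] w 0.501 
 dp [0.08, -0.04, 1.97] ang [0.01, 0.0, 0.03] rows 1.0 0.0
```

Call:
{"api": "jog_arm", "payload": {"dp": [[0.06, -0.02, 0.1], [0.06, -0.02, 0.3], [0.06, -0.02, 0.5], [0.06, -0.02, 0.7], [0.06, -0.02, 1]], "angular": [[0, 0, 0], [0, 0, 0], [0, 0, 0], [0, 0, 0], [0, 0, 0]], "claw": [40, 40, 40, 40, 40]}}

```text
t: 61.9
eef_pos: [0.5706, 0.0202, 0.0919]
tool_rot: [0.0, 0.706, 0.709, 0.0]
contact_force: [-0.2, -0.1, -1.0]
gripper_width: 0.502
```

```bash
python3 mv.py .5703 .0203 .068 1.572
```

```text
t 61.90 pos [0.5706 0.0202 0.0919] yaw 1.5750 F [-0.2 -0.1 -1. ] w 0.502 
 dp [0.0, -0.01, 0.95] ang [0.0, -0.0, 0.03] rows 0.5 0.0
```

Call:
{"api": "jog_arm", "payload": {"dp": [[0, 0, 0.2], [0, 0, 0.4], [0, 0, 0.6], [0, 0, 0.8], [0, 0, 0.92]], "angular": [[0, 0, 0], [0, 0, 0], [0, 0, 0], [0, 0, 0], [0, 0, 0]], "claw": [40, 40, 40, 40, 40]}}

```text
t: 62.4
eef_pos: [0.5703, 0.0202, 0.0688]
tool_rot: [-0.0, 0.706, 0.709, -0.0]
contact_force: [0.1, 0.2, -1.5]
gripper_width: 0.498
```

Call:
{"api": "jog_arm", "payload": {"dp": [[0, 0, 0.03], [0, 0, 0.06], [0, 0, 0.09], [0, 0, 0.11], [0, 0, 0.11]], "angular": [[0, 0, 0], [0, 0, 0], [0, 0, 0], [0, 0, 0], [0, 0, 0]], "claw": [40, 40, 40, 40, 40]}}

```text
t: 62.9
eef_pos: [0.5705, 0.0202, 0.0666]
tool_rot: [0.0, 0.706, 0.709, 0.0]
contact_force: [0.3, 0.2, -1.2]
gripper_width: 0.503
```

Call:
{"api": "jog_arm", "payload": {"dp": [[0, 0, 0.01], [0, 0, 0.02], [0, 0, 0.03], [0, 0, 0.04], [0, 0, 0.04]], "angular": [[0, 0, 0], [0, 0, 0], [0, 0, 0], [0, 0, 0], [0, 0, 0]], "claw": [40, 40, 40, 40, 40]}}

```text
t: 63.4
eef_pos: [0.5705, 0.0202, 0.066]
tool_rot: [0.0, 0.706, 0.709, -0.0]
contact_force: [-2.1, -0.7, 4.5]
gripper_width: 0.499
```

Call:
{"api": "jog_arm", "payload": {"dp": [[0, 0, 0], [0, 0, 0], [0, 0, 0], [0, 0, 0], [0, 0, 0]], "angular": [[0, 0, 0], [0, 0, 0], [0, 0, 0], [0, 0, 0], [0, 0, 0]], "claw": [56, 56, 56, 56, 56]}}

```text
t: 63.9
eef_pos: [0.5705, 0.0202, 0.0655]
tool_rot: [-0.0, 0.706, 0.709, 0.0]
contact_force: [-0.2, 0.2, 0.3]
gripper_width: 0.656
```

Call:
{"api": "jog_arm", "payload": {"dp": [[0, 0, -0.3], [0, 0, -1], [0, 0, -2], [0, 0, -3], [0, 0, -3.7]], "angular": [[0, 0, 0], [0, 0, 0], [0, 0, 0], [0, 0, 0], [0, 0, 0]], "claw": [58, 58, 58, 58, 58]}}

```text
t: 64.4
eef_pos: [0.5711, 0.0205, 0.1603]
tool_rot: [0.001, 0.706, 0.709, 0.001]
contact_force: [-0.1, 0.3, 0.8]
gripper_width: 0.681
```

Call:
{"api": "jog_arm", "payload": {"dp": [[-1, 0, -0.3], [-2, 0, -0.6], [-3, 0, -0.9], [-4, 0, -1], [-4, 0, -1]], "angular": [[0, 0, 0], [0, 0, 0], [0, 0, 0], [0, 0, 0], [0, 0, 0]], "claw": [58, 58, 58, 58, 58]}}

```text
t: 64.9
eef_pos: [0.571, -0.0845, 0.1839]
tool_rot: [0.001, 0.708, 0.706, -0.001]
contact_force: [-0.1, -1.1, 0.4]
gripper_width: 0.68
```

```bash
python3 - <<'E'
from h import *
for i in range(3): c=cam('wrist')
cv2.imwrite('pics/ee_w.png',cv2.resize(c['pixels'][30:260,180:460],None,fx=2.6,fy=2.6))
print(proj(c,[(.5703,.0203,.09),(.5703,.0203,.072)]))
c=cam('scene'); cv2.imwrite('pics/ee_s.png',cv2.resize(c['pixels'][120:300,260:510],None,fx=3.2,fy=3.2))
cv2.imwrite('pics/ee_s2.png',cv2.resize(c['pixels'][175:230,320:375],None,fx=10,fy=10,interpolation=cv2.INTER_CUBIC))
E
python3 mv.py .57 -.1 .2 1.575
```

```text
[[320.00811448  70.37397868]
 [319.99113889  74.01119694]]
t 65.10 pos [ 0.5708 -0.0783  0.1832] yaw 1.5766 F [-0.7  1.  -0.1] w 0.683 
 dp [-0.87, -0.04, -0.67] ang [0.0, -0.01, 0.02] rows 0.5 0.0
```

View pics/ee_w.png

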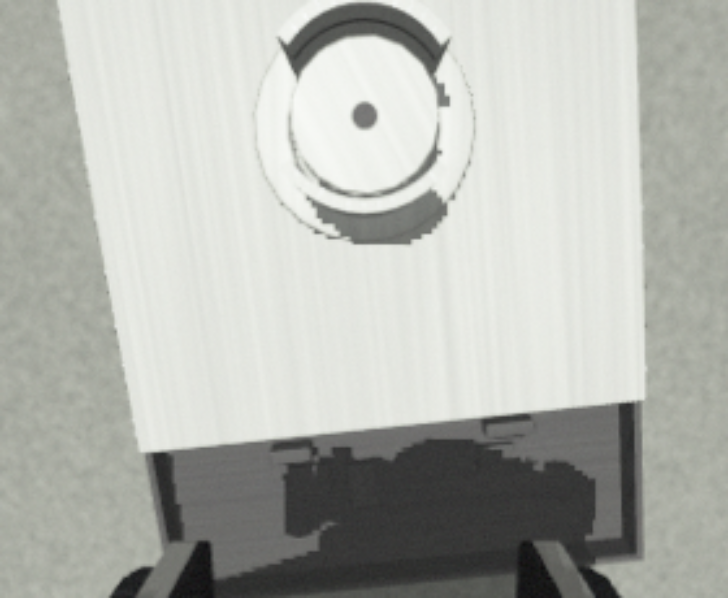

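View pics/ee_s.png

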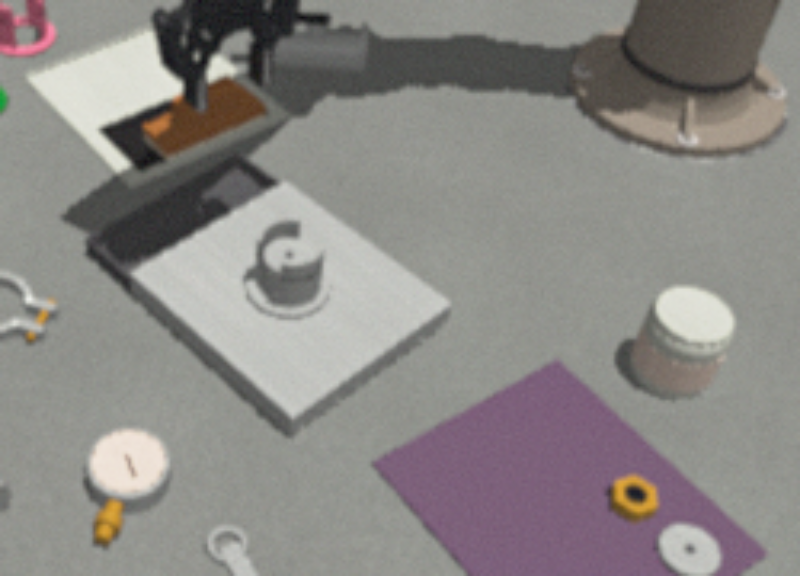

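View pics/ee_s2.png

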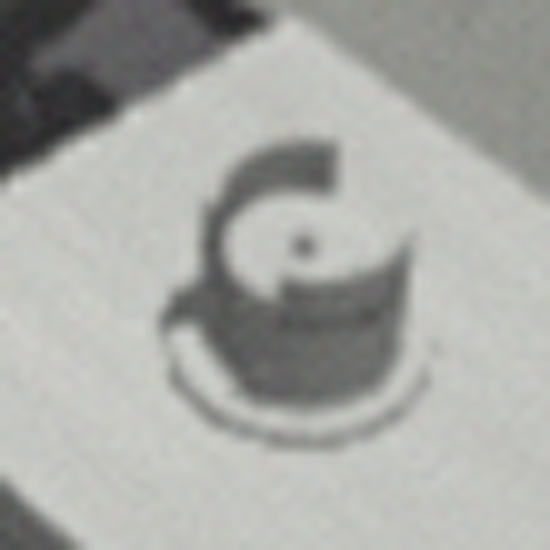

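Call:
{"api": "jog_arm", "payload": {"dp": [[0, -1, -1], [0, -2, -2], [0, -3, -3], [0, -4, -4], [0, -4, -4]], "angular": [[0, 0, 0], [0, 0, 0], [0, 0, 0], [0, 0, 0], [0, 0, 0]], "claw": [58, 58, 58, 58, 58]}}

```text
t: 65.6
eef_pos: [0.4703, -0.079, 0.2862]
tool_rot: [0.002, 0.705, 0.709, 0.001]
contact_force: [1.1, -0.3, -0.4]
gripper_width: 0.679
```

```bash
python3 - <<'E'
from h import *
for i in range(4): c=cam('wrist')
cv2.imwrite('pics/ff_w.png',c['pixels'])
c=cam('top'); cv2.imwrite('pics/ff_t.png',cv2.resize(c['pixels'][170:290,170:450],None,fx=2.8,fy=2.8,interpolation=cv2.INTER_CUBIC))
c=cam('scene'); cv2.imwrite('pics/ff_s.png',cv2.resize(c['pixels'][100:280,250:450],None,fx=3.3,fy=3.3))
E
```

```text
(no output)
```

View pics/ff_t.png

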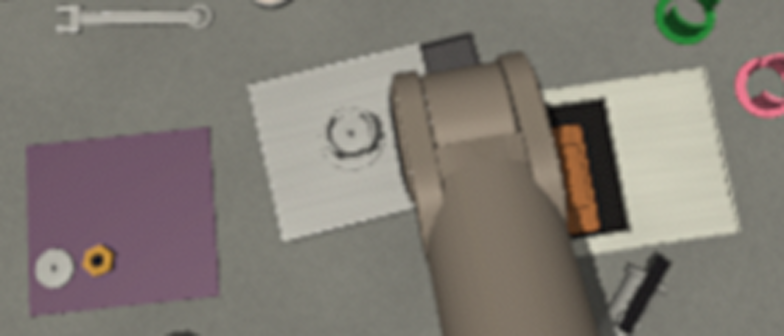

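View pics/ff_s.png

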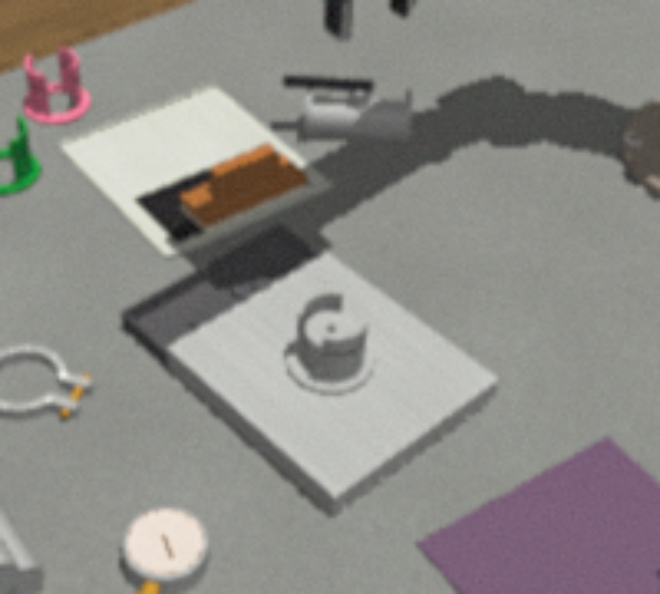

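View pics/ff_w.png

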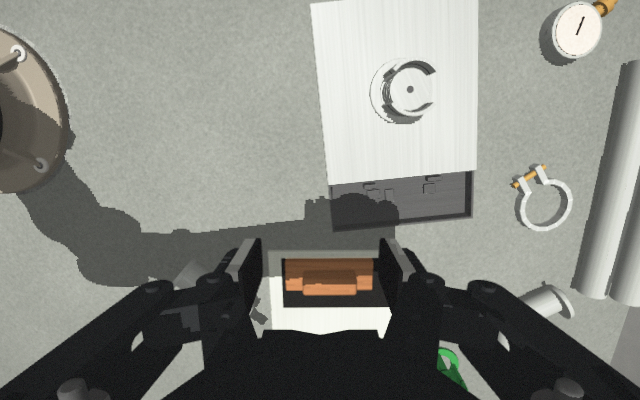

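```bash
python3 mv.py .496 -.335 .2 0.6
```

```text
t 65.90 pos [ 0.471  -0.0797  0.2819] yaw 1.5761 F [-0.2  0.1  0.2] w 0.678 
 dp [-10.22, 0.95, 3.27] ang [-0.02, -0.0, 11.18] rows 5.4 6.5
```

Call:
{"api": "jog_arm", "payload": {"dp": [[-1.5, 0.1, 0], [-3, 0.3, 0], [-4.5, 0.5, 0], [-6, 0.7, 0], [-7.5, 0.8, 0]], "angular": [[0, 0, 1.6], [0, 0, 3.2], [0, 0, 4.8], [0, 0, 6.4], [0, 0, 8]], "claw": [58, 58, 58, 58, 58]}}

```text
t: 66.4
eef_pos: [0.4922, -0.2688, 0.2818]
tool_rot: [-0.001, 0.906, 0.422, -0.0]
contact_force: [-0.4, -0.0, 0.1]
gripper_width: 0.68
```

```bash
python3 mv.py .496 -.34 .2 0
```

```text
t 66.40 pos [ 0.4922 -0.2688  0.2818] yaw 0.8719 F [-0.4 -0.   0.1] w 0.680 
 dp [-2.08, 1.95, 3.27] ang [-0.02, 0.01, 9.99] rows 2.2 5.8
```

Call:
{"api": "jog_arm", "payload": {"dp": [[-0.4, 0.4, 0.6], [-0.8, 0.8, 1.2], [-1.2, 1.2, 1.8], [-1.6, 1.6, 2.4], [-2.0, 1.9, 3]], "angular": [[0, 0, 1.7], [0, 0, 3.4], [0, 0, 5.1], [0, 0, 6.8], [0, 0, 8.5]], "claw": [60, 60, 60, 60, 60]}}

```text
t: 66.9
eef_pos: [0.4965, -0.3368, 0.2059]
tool_rot: [-0.001, 0.998, 0.065, -0.001]
contact_force: [-0.2, 0.1, -0.6]
gripper_width: 0.701
```

Call:
{"api": "jog_arm", "payload": {"dp": [[0, 0, 0], [0, 0, 0], [0, 0, 0], [0, 0, 0], [0, 0, 0]], "angular": [[0, 0, 1.5], [0, 0, 1.5], [0, 0, 1.5], [0, 0, 1.5], [0, 0, 1.5]], "claw": [60, 60, 60, 60, 60]}}

```text
t: 67.4
eef_pos: [0.4966, -0.3362, 0.2082]
tool_rot: [0.0, 1.0, 0.003, 0.0]
contact_force: [0.1, -0.3, -0.4]
gripper_width: 0.707
```

```bash
python3 - <<'E'
from h import *
c=cam('wrist'); c=cam('wrist'); cv2.imwrite('pics/gg_w.png',c['pixels'])
E
python3 mv.py .496 -.34 .2 0
```

```text
t 67.50 pos [ 0.4964 -0.3364  0.2083] yaw 0.0053 F [0.6 0.2 0.3] w 0.699 
 dp [-0.01, 0.14, 0.33] ang [0.0, -0.01, 0.06] rows 0.2 0.0
```

View pics/gg_w.png

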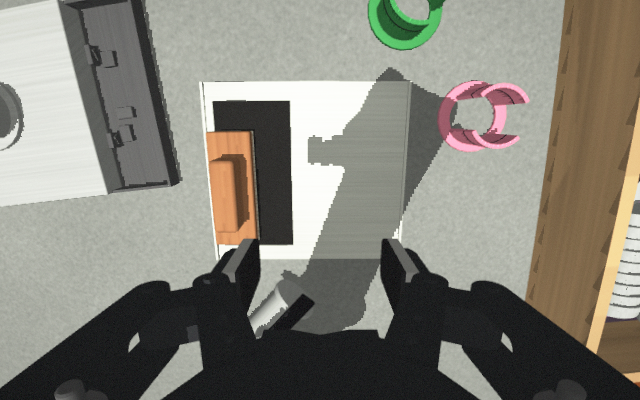

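```bash
python3 - <<'E'
from h import *
c=cam('wrist'); cv2.imwrite('pics/gg_w2.png',cv2.resize(c['pixels'][95:265,190:310],None,fx=4.6,fy=3.5 if 0 else 4.6)[:600*2])
cv2.imwrite('pics/gg_w2.png',cv2.resize(c['pixels'][115:255,190:310],None,fx=4.2,fy=4.2,interpolation=cv2.INTER_CUBIC))
E
```

```text
(no output)
```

View pics/gg_w2.png

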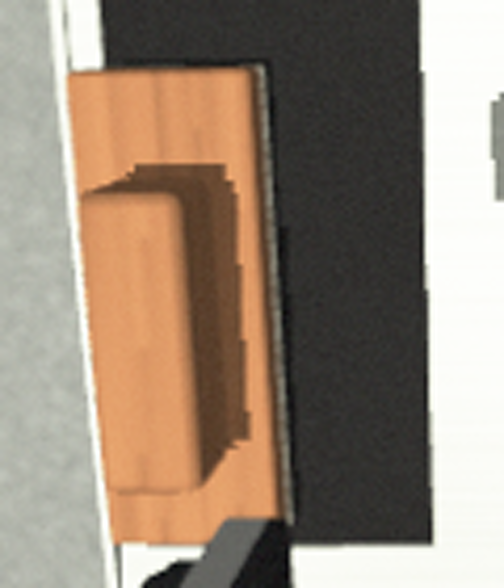

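```bash
python3 - <<'E'
from h import *
c=cam('wrist'); off=lambda q:np.array(q,float)/4.2+[190,115]
for nm,q,z in [('base',[(68,73),(255,70),(280,543),(112,543)],.024),('grip',[(82,193),(177,193),(195,490),(110,492)],.056),('pad',[(103,-45),(420,0),(432,543)],.006)]:
    P=onz(c,off(q),z); print(nm,np.round(P[:,:2],4).tolist(), 'mean',P[:,:2].mean(0).round(4), 'edges',np.linalg.norm(P-np.roll(P,-1,0),axis=1).round(3))
E
```

```text
base [[0.5482, -0.2151], [0.549, -0.2629], [0.4204, -0.2631], [0.4199, -0.216]] mean [ 0.4844 -0.2393] edges [0.048 0.129 0.047 0.128]
grip [[0.522, -0.2279], [0.522, -0.2504], [0.4481, -0.2498], [0.4474, -0.2284]] mean [ 0.4849 -0.2391] edges [0.022 0.074 0.021 0.075]
pad [[0.5779, -0.2203], [0.5665, -0.3032], [0.413, -0.3038]] mean [ 0.5191 -0.2758] edges [0.084 0.154 0.185]
```

```bash
python3 mv.py .4848 -.2393 .11 0
```

```text
t 67.60 pos [ 0.4963 -0.3364  0.2083] yaw 0.0048 F [-0.3  0.3 -0.6] w 0.704 
 dp [-0.44, -3.89, 3.93] ang [0.0, -0.0, 0.05] rows 2.8 0.0
```

Call:
{"api": "jog_arm", "payload": {"dp": [[-0.1, -1, 0.5], [-0.3, -2.4, 1.4], [-0.44, -3.6, 2.6], [-0.44, -3.89, 3.6], [-0.44, -3.89, 3.93]], "angular": [[0, 0, 0], [0, 0, 0], [0, 0, 0], [0, 0, 0], [0, 0, 0]], "claw": [60, 60, 60, 60, 60]}}

```text
t: 68.1
eef_pos: [0.4835, -0.237, 0.1078]
tool_rot: [-0.001, 1.0, 0.004, -0.002]
contact_force: [0.1, -0.0, -0.1]
gripper_width: 0.706
```

Call:
{"api": "jog_arm", "payload": {"dp": [[0, 0, 0], [0, 0, 0], [0, 0, 0.8], [0, 0, 1.6], [0, 0, 1.6]], "angular": [[0, 0, 0], [0, 0, 0], [0, 0, 0], [0, 0, 0], [0, 0, 0]], "claw": [60, 60, 60, 60, 60]}}

```text
t: 68.6
eef_pos: [0.4841, -0.2401, 0.0691]
tool_rot: [-0.0, 1.0, 0.001, -0.001]
contact_force: [-1.6, -0.1, -0.7]
gripper_width: 0.704
```

```bash
python3 mv.py .4848 -.2393 .0305 0
```

```text
t 68.60 pos [ 0.4841 -0.2401  0.0691] yaw 0.0028 F [-1.6 -0.1 -0.7] w 0.704 
 dp [0.03, -0.03, 1.54] ang [-0.0, 0.02, 0.03] rows 0.8 0.0
```

Call:
{"api": "jog_arm", "payload": {"dp": [[0, 0, 0.5], [0, 0, 1], [0, 0, 1.4], [0, 0, 1.55], [0, 0, 1.55]], "angular": [[0, 0, 0], [0, 0, 0], [0, 0, 0], [0, 0, 0], [0, 0, 0]], "claw": [60, 60, 60, 60, 60]}}

```text
t: 69.1
eef_pos: [0.4844, -0.239, 0.0304]
tool_rot: [-0.0, 1.0, 0.002, -0.001]
contact_force: [0.2, -0.1, -0.1]
gripper_width: 0.702
```

Call:
{"api": "jog_arm", "payload": {"dp": [[0, 0, 0], [0, 0, 0], [0, 0, 0], [0, 0, 0], [0, 0, 0]], "angular": [[0, 0, 0], [0, 0, 0], [0, 0, 0], [0, 0, 0], [0, 0, 0]], "claw": [20, 20, 15, 15, 15], "grip_force": 70}}

```text
t: 69.6
eef_pos: [0.4854, -0.2393, 0.0317]
tool_rot: [0.0, 1.0, 0.002, 0.001]
contact_force: [-1.0, 0.9, 5.0]
gripper_width: 0.288
```

```bash
python3 mv.py .4965 -.263 .05 .005
```

```text
t 69.60 pos [ 0.4854 -0.2393  0.0317] yaw 0.0044 F [-1.   0.9  5. ] w 0.288 
 dp [0.44, 0.95, -0.73] ang [0.0, -0.01, -0.01] rows 0.6 0.0
```

Bottom offset is now TCP−0.0257. Lift, shift, settle, lower.

Call:
{"api": "jog_arm", "payload": {"dp": [[0, 0, -0.4], [0, 0, -0.8], [0.2, 0.5, -0.8], [0.44, 0.95, -0.8], [0.44, 0.95, -0.8]], "angular": [[0, 0, 0], [0, 0, 0], [0, 0, 0], [0, 0, 0], [0, 0, 0]], "claw": [15, 15, 15, 15, 15]}}

```text
t: 70.1
eef_pos: [0.4968, -0.266, 0.0512]
tool_rot: [0.001, 1.0, 0.001, 0.001]
contact_force: [-0.4, -0.4, -2.7]
gripper_width: 0.289
```

Call:
{"api": "jog_arm", "payload": {"dp": [[0, 0, 0], [0, 0, 0], [0, 0, 0.2], [0, 0, 0.4], [0, 0, 0.6]], "angular": [[0, 0, 0], [0, 0, 0], [0, 0, 0], [0, 0, 0], [0, 0, 0]], "claw": [15, 15, 15, 15, 15]}}

```text
t: 70.6
eef_pos: [0.4957, -0.2625, 0.0354]
tool_rot: [-0.0, 1.0, 0.002, -0.0]
contact_force: [0.4, 0.3, -2.3]
gripper_width: 0.288
```

Call:
{"api": "jog_arm", "payload": {"dp": [[0, 0, 0.03], [0, 0, 0.06], [0, 0, 0.09], [0, 0, 0.12], [0, 0, 0.14]], "angular": [[0, 0, 0], [0, 0, 0], [0, 0, 0], [0, 0, 0], [0, 0, 0]], "claw": [15, 15, 15, 15, 15]}}

```text
t: 71.1
eef_pos: [0.496, -0.263, 0.0326]
tool_rot: [0.0, 1.0, 0.002, 0.0]
contact_force: [-0.7, 0.1, -2.1]
gripper_width: 0.29
```

Call:
{"api": "jog_arm", "payload": {"dp": [[0, 0, 0.02], [0, 0, 0.04], [0, 0, 0.05], [0, 0, 0.05], [0, 0, 0.05]], "angular": [[0, 0, 0], [0, 0, 0], [0, 0, 0], [0, 0, 0], [0, 0, 0]], "claw": [15, 15, 15, 15, 15]}}

```text
t: 71.6
eef_pos: [0.496, -0.263, 0.0318]
tool_rot: [0.0, 1.0, 0.002, 0.0]
contact_force: [-2.1, 0.6, 6.6]
gripper_width: 0.29
```

Call:
{"api": "jog_arm", "payload": {"dp": [[0, 0, 0], [0, 0, 0], [0, 0, 0], [0, 0, -1], [0, 0, -2]], "angular": [[0, 0, 0], [0, 0, 0], [0, 0, 0], [0, 0, 0], [0, 0, 0]], "claw": [50, 50, 50, 50, 50]}}

```text
t: 72.1
eef_pos: [0.4954, -0.2626, 0.0811]
tool_rot: [-0.0, 1.0, 0.002, -0.001]
contact_force: [1.3, -0.8, 0.5]
gripper_width: 0.589
```

Call:
{"api": "jog_arm", "payload": {"dp": [[0, 0.8, -1], [-0.5, 1.8, -2], [-1, 2.8, -3], [-1, 4, -4], [-1, 4, -4.5]], "angular": [[0, 0, 0], [0, 0, 0], [0, 0, 0], [0, 0, 0], [0, 0, 0]], "claw": [50, 50, 50, 50, 50]}}

```text
t: 72.6
eef_pos: [0.4706, -0.3687, 0.1963]
tool_rot: [0.002, 1.0, -0.001, 0.001]
contact_force: [-0.4, -0.4, 0.9]
gripper_width: 0.585
```

Call:
{"api": "jog_arm", "payload": {"dp": [[0, 0, 0], [0, 0, 0], [0, 0, 0], [0, 0, 0], [0, 0, 0]], "angular": [[0, 0, 0], [0, 0, 0], [0, 0, 0], [0, 0, 0], [0, 0, 0]], "claw": [50, 50, 50, 50, 50]}}

```text
t: 73.1
eef_pos: [0.4712, -0.3622, 0.193]
tool_rot: [-0.0, 1.0, 0.003, -0.001]
contact_force: [0.2, -0.4, 0.0]
gripper_width: 0.586
```

```bash
python3 - <<'E'
from h import *
c=cam('wrist'); cv2.imwrite('pics/hh_w.png',c['pixels'])
c=cam('top'); cv2.imwrite('pics/hh_t.png',cv2.resize(c['pixels'][170:290,170:450],None,fx=2.8,fy=2.8,interpolation=cv2.INTER_CUBIC))
c=cam('scene'); cv2.imwrite('pics/hh_s.png',cv2.resize(c['pixels'][100:320,250:510],None,fx=2.7,fy=2.7))
E
```

```text
(no output)
```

View pics/hh_w.png

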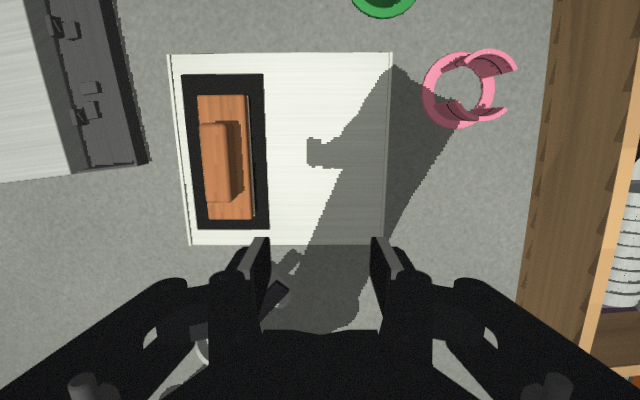

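View pics/hh_t.png

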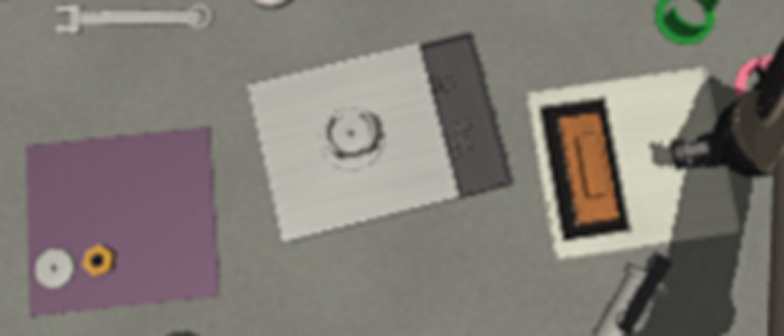

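View pics/hh_s.png

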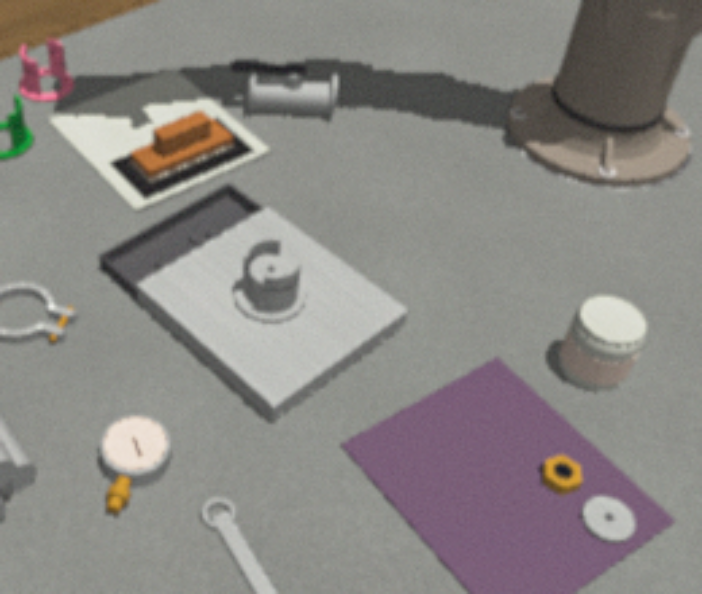

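```bash
python3 -c "
from station import *
print(hand_in()); print(get_obs()['t'])"
```

```text
the job is handed in; nothing more can be done
None
the job is handed in; nothing more can be done
```

The spacer pack is built and the job was handed in at about 73 s of the 210 s allowed.

- **Chips:** I pushed all five into the trough in two scraper passes. The last wrist picture shows all five in the trough and the plate clear. Earlier, two of the chips were leaning against the plate's side at about plate y = -115 mm.
- **Sleeve and stack:** The sleeve stands near the plate's centre, at about (0.570, 0.020). In it are two thick discs and three thin ones, 42 mm in all. Each disc touched down within about 0.3 mm of the expected height, except the first (1.6 mm high, probably the fingertips meeting the flange). The last check puts the top disc's hole exactly where a 42 mm stack would have it.
- **Unused disc, nut and gauge:** Only two thick discs were present, so one thin disc is left over, lying flat on the liner. The nut and the gauge were not touched.
- **Scraper:** It had been knocked about 25 mm toward +y after I first put it back. That was still within tolerance, but close to the limit. I picked it up again and set it upright at the middle of its pad.

No check failed. The biggest disagreement was about 3 mm in y between the top and wrist cameras, for the pad centre and for the sleeve; I used the wrist camera for the sleeve and a value between the two for the pad. The hand-in gave no verdict.

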